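Pour the glass beads from the cup under the lamp into the bowl

ROBOT

A 6-joint arm with a two-finger parallel gripper is mounted at the origin on the work surface. World frame = base frame: x ahead of the robot, y to its left, z up, the work surface at z = 0. Lengths are in m, angles in rad, forces in N, time in s.
With the tool pointing down it reaches from about 0.375 to 0.975 m from the base axis. Payload 3.8 kg.
Tool frame: the origin (TCP) lies at the centre of the arm's flange, where the gripper is bolted on; the fingertips stand 173 mm ahead of it and the grasp point (between the pads) lies 155 mm ahead of it (bot.tip_reach is the distance from the TCP to the fingertips, in m); z points along the fingers, y is the line along which they close (so a half turn about z gives the same grasp; the last joint's range is limited). The gripper opens to 85 mm and grips with 20 to 120 N. Pads are 22 mm wide; open, the fingers measure 114 mm over their backs; the gripper's body (76 mm by 85 mm) begins 54 mm behind the grasp point. The pads swing forward as they close: fully open they stand 13 mm farther back than shut.
Start: joints at [-1.267, 0.264, 1.604, -0, 1.274, -0.037], TCP at [0.226, -0.636, 0.405] pointing down, gripper open.
Joint ranges: [-2.63, 2.63], [-0.94, 2.18], [0.31, 2.57], [-1.31, 4.45], [0, 2.66], [-2.55, 2.55]. Speed limits (rad/s): [2.57, 2.57, 3.14, 3.14, 3.14, 3.14].

INTERFACE

Orientations are given as a rotation vector (axis times angle).
In Python, from workcell import bot gives the robot as it stands.
- The arm moves only by the tool drive_tool, never from a script. Its arguments are lists of equal length, an entry for each row: "claw": the finger opening in mm, from 0 to 85.4; "slide": the shift along the world's x, y, z each as a share of 0.5 m, from -1 to 1, a list of three; "yaw": the turn about the world's z as a share of 180 degrees, from -1 to 1. A call has 1 to 8 rows; each row is the pose to reach, as a shift and turn from the pose commanded when the call began, turning the shorter way round; what a row does not reach only later rows make up. A row lasts 1/12 s, in which the tool goes at most 41.7 mm and 7.16 degrees, less where a joint would pass 70% of its speed; a pose out of reach is approached as far as the arm can. A call with a number of a shift or a turn outside -1 to 1 is refused whole. A call with a gripper value outside its range is refused whole. The fingers move at their own pace and stop on an object; "newtons" is the grip in N (left out, the last holds). Time passes only in rows, so rows that repeat a pose let the fingers close. It gives the time, the measured TCP pose, the force, the opening and the grip force at its end, in the units of the state.
- bot.read_state(): the state, without advancing time (a new reading comes with each control period).
- bot.read_camera(name): name is "scene" or "top" or "wrist"; returns a dict with "color" (384x512x3 uint8, red, green, blue), "depth" (384x512 float32, m along the optical axis (not along the pixel's ray), 0 where there is no reading), "mtx" (3x3 intrinsics, pixels), "eye" and "rotation" of the camera in the world. Camera axes: x right, y up, looking along -z (the intrinsics and any distortion apply to the point x, -y, -z); pixel columns grow to the right and rows downward; lengths in m; the calibration is good to about 2 mm. A picture is of the moment at which its call begins.
- bot.finish_job(): hands the job in; it is judged then, once.
The state is a dict: "time": time; "q": joint angles; "joint_vel": joint speeds; "joint_torque": joint torques, N m; "tool_pos": TCP position; "tcp_rot": TCP orientation; "wrist_force": force on the tool from outside, world axes, zero at the start; "torque": the same for the moment, N m; "width": opening from 0.0 (shut) to 1.0 (fully open); "grip_force": force on a finger pad.
Only numpy, scipy, OpenCV 4.12 (cv2) and the standard library are available. Lean on these libraries where they do the work, as an engineer would, in place of code of your own. Each camera call takes 0.05 s, during which the arm holds its last target. There are 200 camera calls.

TASK

Take the teal cup of glass beads from its nest under the lamp bar, gripping the thin cup lightly and without knocking the lamp, and pour all six beads over its spout into the white bowl, from low above it so that they do not chip. Then gently stand the empty cup upright on the pink mat, clear of the bowl and tin, and let go; spill nothing, keep the bowl upright where it is, and leave the other things on the table where they are.

Things in the scene. Friction and masses are not known exactly. Their poses are not given: they have to be found in the camera images.
- cup: thin-walled teal pouring cup (45 g empty, walls 3 mm) in the stand's nest, holding the beads. Origin: centre of the underside of its foot, 46 mm (x) by 50 mm (y); z up out of the mouth, x towards the spout. Flat, upright, parallel sides at y = -25 and 25 mm. Back wall 68 mm high. It cracks if squeezed over 45 N a finger (20 to 30 N holds it) or pressed down with over 60 N
- cup_grip (a point): good point to grip the cup, between its flat sides (50 mm apart, fingers closing along the cup's y): 5 mm in front of and 42 mm above the cup's origin
- cup_lip (a point): middle of the spout's lip: x = 55 mm, z = 55 mm of the cup. The spout is the cup's front wall, sloping outwards 30 deg from upright from x = 23 mm at the foot. Tipping the cup forward about its y brings this wall level at 60 deg; the beads run out at about 70 to 85 deg
- stand: fixed wooden lamp stand; its x points roughly to the robot's left (world +y), within 15 deg. Origin: underside of its board (12 mm thick, 110 mm in x, 260 mm in y), under the nest's centre. The nest is a square rim 6 mm above the board, 56 by 60 mm inside; the cup stands in it on the board, its axes nearly parallel to the stand's. Two 12 mm posts at x = 25 mm, y = -115 and 115 mm
- lamp: aluminium bar across the posts right above the cup, 260 mm (y) by 44 mm (x) by 20 mm; origin: centre of its underside, 212 mm above the table, 10 mm in +x of the nest's centre. It blocks an upright gripper: reach in from the stand's -x side, the tool's pointing direction leaning about 40 deg from straight down towards the stand's +x, and take the cup out lifting 30 mm, then towards -x
- bowl: white round bowl, 124 mm across the rim, 48 mm high, wall 5 mm, 320 g, standing on the mat. Origin: centre of its underside; z up
- mat: pink flat craft mat fixed to the table, 280 mm (x) by 460 mm (y), 3 mm thick; origin: centre of its underside; bowl and tin stand on it, both at y below 10 mm of the mat's own frame, so its end around y = 180 mm is free for the cup; a slow descent (6 to 10 mm/s) stopped at first touch keeps the force low
- bead0: red round glass bead, 18 mm across, 11 g; origin at its centre
- bead1: yellow round glass bead, 18 mm across, 11 g; origin at its centre
- bead2: purple round glass bead, 18 mm across, 11 g; origin at its centre
- bead3: orange round glass bead, 18 mm across, 11 g; origin at its centre
- bead4: white round glass bead, 18 mm across, 11 g; origin at its centre
- bead5: pink round glass bead, 18 mm across, 11 g; origin at its centre
- tin: round open brass-coloured tin, 90 mm across, 40 mm high, holding steel findings; stands on the mat. NOT the bowl. Origin: centre of its underside
- pliers: yellow-handled pliers lying flat, 150 mm long, 14 mm high; origin at the pivot's underside, jaws towards its x
- cutters: purple-handled cutters lying flat, 150 mm long, 14 mm high; origin at the pivot's underside, jaws towards its x
- spool: wooden spool standing upright, 48 mm across, 50 mm high; origin: centre of its underside
- glue: white bottle with orange cap, 36 mm across, 85 mm high; origin: centre of its underside
- brush: small brush lying on the table; origin on its underside
Things that resemble listed ones, but are neither listed nor needed, are in the scene too. What is shaped like the cup but blue is not meant. Leave any blue look-alike of the bowl alone.

How it is judged:
On the way, in this order (a step that is already met when the one before it is completed fails the run):
1. the cup is lifted out of its nest, held in the fingers and about upright, with the beads in it (z of cup in the frame of stand above 0.03 m and angle between cup's own z axis and vertical below 0.6 rad and contact force between the fingers and cup above 1 N and distance between each of bead0, bead1, bead2, bead3, bead4, bead5 and cup below 0.08 m), for 0.2 s.
2. the held cup is tipped well over (more than 55 degrees) at the bowl, its foot within 140 mm of the bowl's centre seen from above (angle between cup's own z axis and vertical above 0.96 rad and horizontal distance between cup and bowl below 0.14 m and contact force between the fingers and cup above 1 N), for 0.1 s.
At the end, for the whole second after the job is handed in: All six beads nearly still inside the bowl (centres within 56 mm of its axis); bowl upright, within 40 mm of its start; empty cup released, at rest, upright (0.1 rad), its foot flat on the mat with the foot centre inside the outline, touching neither bowl nor tin (horizontal distance between each of bead0, bead1, bead2, bead3, bead4, bead5 and bowl below 0.056 m and z of bead0 in the frame of bowl between 0.003 and 0.05 m and linear speed of each of bead0, bead1, bead2, bead3, bead4, bead5 below 0.08 m/s and z of bead1 in the frame of bowl between 0.003 and 0.05 m and z of bead2 in the frame of bowl between 0.003 and 0.05 m and z of bead3 in the frame of bowl between 0.003 and 0.05 m and z of bead4 in the frame of bowl between 0.003 and 0.05 m and z of bead5 in the frame of bowl between 0.003 and 0.05 m and angle between each of bowl, cup's own z axis and vertical below 0.1 rad and distance of bowl from where it was at the start of the episode below 0.04 m and x of cup in the frame of mat between -0.14 and 0.14 m and y of cup in the frame of mat between -0.23 and 0.23 m and z of cup in the frame of mat below 0.008 m and linear speed of cup below 0.02 m/s and contact force between the fingers and cup below 0.1 N and contact force between cup and bowl below 0.1 N and contact force between cup and tin below 0.1 N).
It fails at once if the cup is squeezed with more than 90 N of finger force in all (45 N a finger), or pressed on the mat with more than 60 N (contact force between the fingers and cup above 90 N or contact force between cup and mat above 60 N).
It fails at once if the lamp bar is knocked, by robot or cup, with more than 5 N (contact force between anything else and lamp above 5 N).
It fails at once if a bead moves faster than 1.8 m/s, as after a fall of 16 cm (linear speed of any of bead0, bead1, bead2, bead3, bead4, bead5 above 1.8 m/s).
It fails at once if a bead is spilled: it drops on the mat, or the bowl tips by more than 0.4 rad (contact force between any of bead0, bead1, bead2, bead3, bead4, bead5 and mat above 0.05 N or angle between bowl's own z axis and vertical above 0.4 rad).
It fails at once if a bystander (tin, pliers, cutters, spool, glue or brush) is moved by more than 30 mm (distance of any of tin, pliers, cutters, spool, glue, brush from where it was at the start of the episode above 0.03 m).
It also fails if it takes over 72 s, if anything falls off the work surface, if the arm or the gripper's body presses on something with over 40 N, if the wrist force passes 120 N, or if a joint passes its speed limit or range.

## Working session

There is one attempt and no reset: what is moved stays moved. The work goes in short steps, Python scripts to look and compute and a tool call to move; the robot and the scene stay as the last step left them, time stands still between calls to the robot, and variables do not carry over. Pictures are saved under pics/ and viewed, at most 10 in all, crops included, and the job is handed in when it is done.

Besides the shell and the picture viewer there is one more tool, called after "Emit:" as a command line: name --pt "numbers of a row" for each row, then --argument value for the rest. drive_tool: Moves the arm, as the interface text tells. Shift numbers are shares of 0.5 m and turn numbers shares of 180 degrees, none past 1 either way. Its arguments: {"type":"object","properties":{"claw":{"type":"array","items":{"type":"number"}},"slide":{"type":"array","items":{"type":"array","items":{"type":"number"}}},"yaw":{"type":"array","items":{"type":"number"}},"newtons":{"type":"number"}},"required":["claw","slide","yaw"]}

```bash
ls -la; mkdir -p pics; cat > h.py <<'E'
import numpy as np, cv2
from workcell import bot
def shot(n):
    c=bot.read_camera(n); return c
def cloud(c):
    h,w=c["depth"].shape; u,v=np.meshgrid(np.arange(w),np.arange(h)); K=c["mtx"]; d=c["depth"]
    p=np.stack([(u-K[0,2])/K[0,0]*d,-(v-K[1,2])/K[1,1]*d,-d],-1)
    return p@np.array(c["rotation"]).T+np.array(c["eye"])
E
python3 - <<'E'
from h import *
s=bot.read_state(); print({k:np.round(v,3) for k,v in s.items()})
print([x for x in dir(bot) if x[0]!='_'])
for n in("scene","top"):
    c=shot(n); cv2.imwrite(f"pics/{n}0.png",cv2.resize(c["color"][:,:,::-1],(800,600))); np.savez(f"{n}0.npz",**c)
    print(n,c["eye"],np.round(c["rotation"],3),c["mtx"],[k for k in c])
E
```

```text
total 12
drwxr-xr-x  3 agent agent 4096 Nov 30 04:58 .
drwxr-xr-x 23 root  root  4096 Nov 30 04:58 ..
drwxr-xr-x  2 agent agent 4096 Nov 30 04:58 pics
{'time': np.float64(0.0), 'q': array([-1.267,  0.265,  1.605, -0.   ,  1.274, -0.037]), 'joint_vel': array([-0.   ,  0.001,  0.002, -0.   ,  0.001, -0.001]), 'joint_torque': array([-1.0000e-03, -5.1511e+01, -3.6731e+01, -0.0000e+00,  1.3000e-02,
       -0.0000e+00]), 'tool_pos': array([ 0.225, -0.636,  0.403]), 'tcp_rot': array([-3.094, -0.532,  0.   ]), 'wrist_force': array([-0.131,  0.245,  0.125]), 'torque': array([ 0.078,  0.01 , -0.007]), 'grip_force': np.float64(0.0), 'width': np.float64(1.001)}
['MotionError', 'finish_job', 'read_camera', 'read_state', 'tip_reach']
scene [ 0.99417909 -0.8177826   1.22336264] [0.685 0.199 0.492] [[481.52130529   0.         258.83713325]
 [  0.         481.52130529 193.67299701]
 [  0.           0.           1.        ]] ['color', 'depth', 'mtx', 'eye', 'rotation']
top [ 0.36224041 -0.04854502  1.46049155] [ 0.115 -0.095 -1.597] [[415.83821184   0.         246.64777348]
 [  0.         415.83821184 188.31488286]
 [  0.           0.           1.        ]] ['color', 'depth', 'mtx', 'eye', 'rotation']
```

View pics/scene0.png

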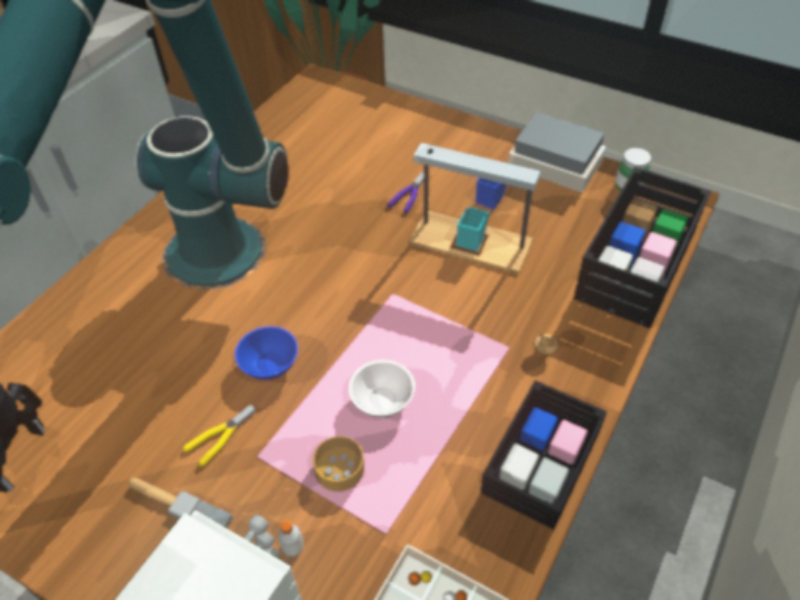

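View pics/top0.png

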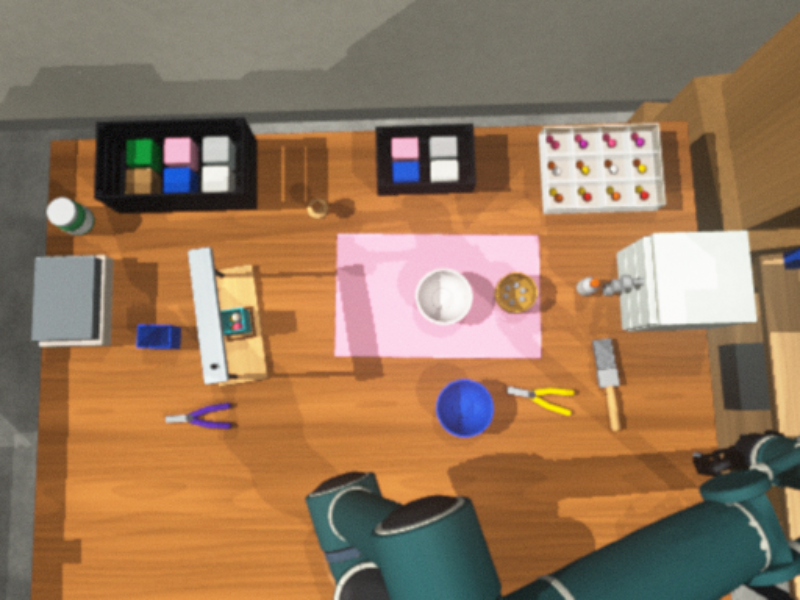

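The top view shows the teal cup at about (235,322) beside the lamp bar (205,315), the white bowl at (444,296), the tin at (516,292) and the free end of the mat at the left, around x=340–400. Next I'll measure these positions.

```bash
cat >> h.py <<'E'
def R(c):
    r=np.array(c["rotation"]); return r if r.shape==(3,3) else cv2.Rodrigues(r)[0]
def cloud(c):
    h,w=c["depth"].shape; u,v=np.meshgrid(np.arange(w),np.arange(h)); K=c["mtx"]; d=c["depth"]
    p=np.stack([(u-K[0,2])/K[0,0]*d,-(v-K[1,2])/K[1,1]*d,-d],-1)
    return p@R(c).T+np.array(c["eye"])
def box(P): 
    (cx,cy),(w,h),a=cv2.minAreaRect(P[:,:2].astype(np.float32)*1000); return np.round([cx,cy,w,h,a],1)
def hsv(c): return cv2.cvtColor(np.ascontiguousarray(c["color"]),cv2.COLOR_RGB2HSV).astype(int)
E
python3 - <<'E'
from h import *
for n in("top","scene"):
    c=dict(np.load(f"{n}0.npz")); P=cloud(c); H=hsv(c); d=c["depth"]>0
    X,Y,Z=P[...,0],P[...,1],P[...,2]; h,s,v=H[...,0],H[...,1],H[...,2]
    print(n,"table z",np.median(Z[d&(h>5)&(h<20)&(s>120)]))
    bl=(d&(h>155)&(h<178)&(s>35)&(Z<0.02)&(Z>-.01)&(X>.2)&(X<.8)&(Y<.35)&(Y>-.35)); 
    k,l,st,_=cv2.connectedComponentsWithStats(bl.astype(np.uint8)); i=1+st[1:,4].argmax(); print("mat",box(P[l==i]),np.median(Z[l==i]))
    bar=d&(Z>.215)&(Z<.25)&(Y>.2)&(Y<.6)&(X>.2)&(X<.75)&(s<80); print("bar",box(P[bar]),np.median(Z[bar]),bar.sum())
    teal=d&(h>82)&(h<96)&(s>90)&(Y>.2)&(Y<.6)&(X>.2)&(X<.75)&(Z<.15); print("cup",box(P[teal]),teal.sum(),Z[teal].min(),Z[teal].max())
    rim=teal&(Z>.07); print("cup rim",box(P[rim]),rim.sum())
    wd=d&(Z>.008)&(Z<.016)&(Y>.2)&(Y<.6)&(X>.2)&(X<.75); print("board",box(P[wd]),wd.sum())
    wh=d&(s<60)&(Z>.008)&(Z<.07)&(X>.3)&(X<.7)&(Y>-.3)&(Y<.15); print("bowl",box(P[wh&(Z>.045)]),wh.sum(),Z[wh].max())
    br=d&(h>12)&(h<30)&(s>100)&(Z>.03)&(Z<.06)&(X>.3)&(X<.7)&(Y>-.35)&(Y<.15);print("tin",box(P[br]),br.sum())
E
```

```text
top table z 0.00017847656810854318
mat [ 554.  -136.6  434.1  279.7   88. ] 0.0028975033883804624
bar [498.4 306.9 259.6  46.2   7.8] 0.2318421101346928 1346
cup [500.2 300.5  48.5  57.2   6.4] 154 0.011828493596507839 0.0844581675364926
cup rim [500.9 294.9  48.4  45.7   6.1] 45
board [481.2 410.2 541.2 393.9   3.8] 1552
bowl [ 544.  -159.   119.8  121.5   87.8] 1261 0.05807811873570157
tin [ 550.9 -310.2   68.4   87.8   80.9] 61
scene table z 0.0018414387941826371
mat [ 554.4 -136.9  436.1  281.    87.8] 0.004774468983081093
bar [499.5 304.  259.5  54.3   7.8] 0.2326686581492884 1020
cup [501.3 308.   50.4  85.9   8.4] 363 0.014328536407752113 0.08653317393510451
cup rim [502.4 304.   49.   77.6   8.4] 75
board [4.730e+02 3.982e+02 5.402e+02 3.990e+02 5.000e-01] 1329
bowl [ 543.8 -161.6  120.3  121.5   29.3] 1838 0.059587798878122156
tin [ 551.7 -314.    89.5   70.6    0. ] 143
```

Emit:
drive_tool --claw '[85,85]' --pt "0 0 0.05" --pt "0 0 0.05" --yaw '[0,0]'

```text
time: 0.27
tool_pos: [0.2258, -0.6368, 0.4329]
tcp_rot: [3.092, 0.532, 0.001]
wrist_force: [0.8, -1.0, 1.9]
width: 1.002
grip_force: 0.0
```

Emit:
drive_tool --claw '[85,85,85,85,85,85,85,85]' --pt "0.2 -0.4 0.6" --pt "0.2 -0.4 0.6" --pt "0.2 -0.4 0.6" --pt "0.2 -0.4 0.6" --pt "0.2 -0.4 0.6" --pt "0.2 -0.4 0.6" --pt "0.2 -0.4 0.6" --pt "0.2 -0.4 0.6" --yaw '[0,0,0,0,0,0,0,0]'

```text
time: 0.93
tool_pos: [0.3098, -0.8049, 0.6835]
tcp_rot: [3.092, 0.532, 0.001]
wrist_force: [0.4, -1.6, 1.8]
width: 0.997
grip_force: 0.0
```

```bash
cat >> h.py <<'E'
def st():
    s=bot.read_state(); M=cv2.Rodrigues(np.array(s["tcp_rot"]))[0]
    print(round(float(s["time"]),2),"q",np.round(s["q"],3),"p",np.round(s["tool_pos"],4),"z",np.round(M[:,2],3),"y",np.round(M[:,1],3),"tilt",np.round(np.degrees(np.arccos(-M[2,2])),2),"F",np.round(s["wrist_force"],1),"w",round(float(s["width"]),3),"g",round(float(s["grip_force"]),1))
    return s,M
E
python3 -c "from h import *;st()"
```

```text
0.93 q [-1.232  0.73   0.43   0.     1.976 -0.002] p [ 0.3098 -0.8049  0.6835] z [ 0.002 -0.004 -1.   ] y [ 0.334 -0.942  0.005] tilt 0.26 F [ 0.4 -1.6  1.8] w 0.997 g 0.0
```

Emit:
drive_tool --claw '[85,85,85,85,85,85]' --pt "0.1 -0.4 0.3" --pt "0.1 -0.4 0.3" --pt "0.1 -0.4 0.3" --pt "0.1 -0.4 0.3" --pt "0.1 -0.4 0.3" --pt "0.1 -0.4 0.3" --yaw '[0,0,0,0,0,0]'

```text
time: 1.43
tool_pos: [0.297, -0.8155, 0.7035]
tcp_rot: [3.063, 0.527, 0.009]
wrist_force: [-0.0, -0.2, 0.6]
width: 0.994
grip_force: 0.0
```

```bash
python3 -c "from h import *;st()"
```

```text
1.43 q [-1.250e+00  7.780e-01  3.110e-01  1.000e-03  2.019e+00 -2.000e-02] p [ 0.297  -0.8155  0.7035] z [ 0.011 -0.032 -0.999] y [ 0.334 -0.942  0.034] tilt 1.93 F [-0.  -0.2  0.6] w 0.994 g 0.0
```

Emit:
drive_tool --claw '[85,85,85,85,85,85,85,85]' --pt "0.3 -0.9 0" --pt "0.3 -0.9 0" --pt "0.3 -0.9 0" --pt "0.3 -0.9 0" --pt "0.3 -0.9 0" --pt "0.3 -0.9 0" --pt "0.3 -0.9 0" --pt "0.3 -0.9 0" --yaw '[0,0,0,0,0,0,0,0]'

```text
time: 2.1
tool_pos: [0.3161, -0.8856, 0.597]
tcp_rot: [3.04, 0.523, 0.016]
wrist_force: [0.7, -0.1, -0.6]
width: 0.997
grip_force: 0.0
```

```bash
python3 -c "from h import *;st()"
```

```text
2.1 q [-1.255  0.897  0.311  0.002  1.876 -0.024] p [ 0.3161 -0.8856  0.597 ] z [ 0.02  -0.055 -0.998] y [ 0.334 -0.941  0.058] tilt 3.33 F [ 0.7 -0.1 -0.6] w 0.997 g 0.0
```

```bash
cat > sim.py <<'E'
import numpy as np
from scipy.spatial.transform import Rotation as Ro
from scipy.optimize import least_squares
LO=np.array([-2.63,-.94,.31,-1.31,0,-2.55]); HI=np.array([2.63,2.18,2.57,4.45,2.66,2.55]); VM=.7*np.array([2.57,2.57,3.14,3.14,3.14,3.14])/12
G=dict(h=.2,L1=.4,L2=.4,L3=.1,off=.025,s4=1.)
def fk(q):
    g=G; A=Ro.from_euler('z',q[0]); U=A*Ro.from_euler('y',q[1]); F=U*Ro.from_euler('y',q[2])
    W=F*Ro.from_euler('z',g['s4']*q[3])*Ro.from_euler('y',q[4]); T=W*Ro.from_euler('z',q[5]-np.pi/2)
    p=np.array([0,0,g['h']])+A.apply([0,g['off'],0])+U.apply([0,0,g['L1']])+F.apply([0,0,g['L2']])+W.apply([0,0,g['L3']])
    return p,T
E
python3 - <<'E'
from sim import *
D=[([-1.267,.2645,1.6045,0,1.274,-.037],[.2255,-.636,.4035]),([-1.232,.73,.43,0,1.976,-.002],[.3098,-.8049,.6835]),([-1.25,.778,.311,.001,2.019,-.02],[.297,-.8155,.7035]),([-1.255,.897,.311,.002,1.876,-.024],[.3161,-.8856,.597])]
def f(x):
    G.update(h=x[0],L1=x[1],L2=x[2],L3=x[3],off=x[4]); return np.concatenate([fk(np.array(q))[0]-p for q,p in D])
r=least_squares(f,[.2,.4,.4,.1,.025]); print(r.x,np.round(r.fun*1000,1)); f(r.x)
p,T=fk(np.array(D[3][0])); print(T.as_matrix()[:,1:])
E
```

```text
[0.25934866 0.51199853 0.56634886 0.1833474  0.02480247] [ 0.1 -0.6  0.3 -0.   0.4  0.2  0.2  0.2 -0.3 -0.2 -0.2 -0.2]
[[-0.33334598  0.0196899 ]
 [ 0.94104404 -0.05412132]
 [-0.05758968 -0.99834022]]
```

```bash
cat >> sim.py <<'E'
G.update(h=.2593,L1=.512,L2=.5663,L3=.1833,off=.0248)
_fk=fk
def fk(q):
    p,T=_fk(q); return p,T*Ro.from_euler('z',np.pi)
WR=1.0; MODE='step'
def row(q,pt,Rt,wr=None):
    p,T=fk(q); wr=WR if wr is None else wr
    dp=pt-p; n=np.linalg.norm(dp); dr=(Rt*T.inv()).as_rotvec(); m=np.linalg.norm(dr)
    if MODE=='step':
        k=min(1,.0417/max(n,1e-9),np.radians(7.16)/max(m,1e-9)); dp=dp*k; dr=dr*k
    a,b=p+dp,Ro.from_rotvec(dr)*T
    def f(x):
        P,S=fk(x); return np.concatenate([P-a,wr*(b*S.inv()).as_rotvec(),1e-4*(x-q)])
    lo=np.maximum(LO,q-VM)-1e-9; hi=np.minimum(HI,q+VM)+1e-9
    return least_squares(f,np.clip(q,lo+1e-9,hi-1e-9),bounds=(lo,hi)).x
def call(q,slides,yaws,wr=None,base=None):
    p0,T0=fk(q) if base is None else base
    for s,y in zip(slides,yaws):
        q=row(q,p0+.5*np.array(s),Ro.from_euler('z',np.pi*y)*T0,wr)
    return q
def tilt(q): 
    z=fk(q)[1].as_matrix()[:,2]; return np.round(np.degrees(np.arccos(-z[2])),2),np.round(z,3)
E
python3 - <<'E'
import sim; from sim import *
q0=np.array([-1.267,.2645,1.6045,0,1.274,-.037])
for mode in('step','full'):
  sim.MODE=mode
  for wr in(.1,.3,1.):
    q=call(q0,[[0,0,.05]]*2,[0]*2,wr);q=call(q,[[.2,-.4,.6]]*8,[0]*8,wr);print(mode,wr,q.round(3),tilt(q)[0])
    q=call(q,[[.1,-.4,.3]]*6,[0]*6,wr);print(q.round(3),tilt(q)[0])
    q=call(q,[[.3,-.9,0]]*8,[0]*8,wr);print(q.round(3),tilt(q)[0])
E
```

```text
step 0.1 [-1.231  0.715  0.438  0.003  1.906 -0.   ] 4.68
[-1.251  0.762  0.31   0.028  1.23  -0.017] 48.17
[-1.253  0.998  0.31   0.395  0.072 -0.374] 101.2
step 0.3 [-1.231e+00  7.210e-01  4.380e-01  1.000e-03  1.961e+00 -1.000e-03] 1.23
[-1.25   0.77   0.31   0.009  1.804 -0.016] 14.8
[-1.255  0.896  0.31   0.02   1.338 -0.023] 34.23
step 1.0 [-1.231e+00  7.230e-01  4.380e-01  0.000e+00  1.979e+00 -1.000e-03] 0.06
[-1.249e+00  7.870e-01  3.100e-01  1.000e-03  2.021e+00 -1.800e-02] 1.41
[-1.254  0.908  0.31   0.002  1.864 -0.023] 3.41
full 0.1 [-1.229  0.762  0.31   0.006  1.867  0.004] 11.63
[-1.253  0.778  0.31   0.044  0.8   -0.028] 71.86
[-1.252  1.028  0.31   0.914 -0.    -0.902] 103.35
full 0.3 [-1.229  0.773  0.31   0.002  1.999  0.002] 3.38
[-1.253  0.753  0.31   0.014  1.641 -0.019] 25.06
[-1.259  0.969  0.31   0.034  0.884 -0.034] 56.1
full 1.0 [-1.228e+00  7.780e-01  3.100e-01  0.000e+00  2.048e+00  2.000e-03] 0.29
[-1.253e+00  7.750e-01  3.100e-01  2.000e-03  2.014e+00 -2.200e-02] 2.46
[-1.259  0.963  0.31   0.004  1.757 -0.028] 6.4
```

Emit:
drive_tool --claw '[85,85,85,85,85,85,85,85]' --pt "0.08 0.08 0" --pt "0.16 0.16 0" --pt "0.2 0.24 0" --pt "0.2 0.32 0" --pt "0.2 0.4 0" --pt "0.2 0.48 0" --pt "0.2 0.56 0" --pt "0.2 0.64 0" --yaw '[0.04,0.08,0.12,0.16,0.2,0.24,0.28,0.32]'

```text
time: 2.77
tool_pos: [0.4159, -0.5824, 0.5997]
tcp_rot: [2.417, 1.93, 0.056]
wrist_force: [0.9, -0.3, 1.6]
width: 0.997
grip_force: 0.0
```

```bash
python3 -c "from h import *;st()"
```

```text
2.77 q [-0.995  0.281  1.235  0.041  1.582 -0.771] p [ 0.4159 -0.5824  0.5997] z [ 0.059 -0.015 -0.998] y [ 0.973 -0.221  0.06 ] tilt 3.47 F [ 0.9 -0.3  1.6] w 0.997 g 0.0
```

```bash
python3 - <<'E'
from sim import *
q=np.array([-1.255,.897,.311,.002,1.876,-.024])
q=call(q,[[.08,.08,0],[.16,.16,0]]+[[.2,.08*i,0] for i in range(3,9)],[.04*i for i in range(1,9)]);print(q.round(3),tilt(q),fk(q)[0].round(4))
def d(q): return np.degrees(np.arcsin((fk(q)[1].inv().apply([0,0,-1])))).round(1)[:2]
# start configs: tool-down at place, q6 near limit; yaw pushes
def solve(p,yawang,q6,tilt0=0):
    q=np.array([np.arctan2(p[1],p[0]),.3,1.5,0,1.3,q6]);T=None
    f=lambda x:np.concatenate([fk(x)[0]-p,fk(x)[1].as_matrix()[:,2]-[0,0,-1],[x[5]-q6]])
    return least_squares(f,q,bounds=(LO,HI)).x
for p in([.5,-.2,.5],[.4,-.1,.35],[.7,-.1,.4],[.4,0,.7],[.5,-.3,.3]):
  for sg in(1,-1):
    q=solve(np.array(p),0,-sg*2.54); out=[]
    for k in range(6):
        q=call(q,[[0,0,0]]*4,[sg*.04*i for i in range(1,5)]); out.append(list(d(q)))
    print(p,sg,out,q.round(2),(fk(q)[0]-p).round(3))
E
```

```text
[-1.003  0.298  1.218  0.037  1.581 -0.691] (np.float64(3.3), array([ 0.055, -0.017, -0.998])) [ 0.4157 -0.5933  0.5967]
[0.5, -0.2, 0.5] 1 [[np.float64(-1.8), np.float64(1.3)], [np.float64(-3.7), np.float64(2.7)], [np.float64(-5.5), np.float64(4.2)], [np.float64(-7.3), np.float64(6.0)], [np.float64(-9.2), np.float64(7.8)], [np.float64(-11.1), np.float64(9.8)]] [ 1.3  -0.14  2.08 -0.28  1.15 -2.55] [-0.352  0.646 -0.114]
[0.5, -0.2, 0.5] -1 [[np.float64(1.8), np.float64(1.2)], [np.float64(3.6), np.float64(2.6)], [np.float64(5.3), np.float64(4.0)], [np.float64(6.9), np.float64(5.5)], [np.float64(8.5), np.float64(7.0)], [np.float64(10.0), np.float64(8.4)]] [-2.26 -0.33  2.18  0.24  1.26  2.55] [-0.694 -0.139 -0.089]
[0.4, -0.1, 0.35] 1 [[np.float64(-2.1), np.float64(1.4)], [np.float64(-4.3), np.float64(2.9)], [np.float64(-6.4), np.float64(4.4)], [np.float64(-8.5), np.float64(6.0)], [np.float64(-10.7), np.float64(7.7)], [np.float64(-12.9), np.float64(9.3)]] [ 1.58 -0.16  2.45 -0.37  0.81 -2.55] [-0.38   0.458 -0.134]
[0.4, -0.1, 0.35] -1 [[np.float64(2.1), np.float64(1.3)], [np.float64(
[... 1350 characters left out ...]
64(2.9), np.float64(2.3)]] [-2.27 -0.61  1.84  0.07  1.91  2.55] [-0.526 -0.206 -0.012]
[0.5, -0.3, 0.3] 1 [[np.float64(-3.4), np.float64(2.3)], [np.float64(-6.7), np.float64(4.9)], [np.float64(-10.2), np.float64(7.7)], [np.float64(-13.5), np.float64(10.4)], [np.float64(-15.9), np.float64(12.3)], [np.float64(-16.9), np.float64(12.9)]] [ 0.35  0.38  2.37 -1.29  0.09 -2.55] [-0.061  0.47  -0.259]
[0.5, -0.3, 0.3] -1 [[np.float64(3.3), np.float64(2.2)], [np.float64(6.6), np.float64(4.7)], [np.float64(9.9), np.float64(7.3)], [np.float64(13.1), np.float64(9.8)], [np.float64(15.4), np.float64(11.5)], [np.float64(16.4), np.float64(12.2)]] [-1.58  0.33  2.43  1.25  0.11  2.55] [-0.459 -0.137 -0.254]
```

```bash
nproc; cat > fast.py <<'E'
import numpy as np
from sim import LO,HI,VM,G,fk as fkslow,Ro
from scipy.optimize import lsq_linear,least_squares
h,L1,L2,L3,off=[G[k] for k in('h','L1','L2','L3','off')]
def Rz(a): c,s=np.cos(a),np.sin(a); return np.array([[c,-s,0],[s,c,0],[0,0,1.]])
def Ry(a): c,s=np.cos(a),np.sin(a); return np.array([[c,0,s],[0,1.,0],[-s,0,c]])
def kin(q):
    A=Rz(q[0]);U=A@Ry(q[1]);F=U@Ry(q[2]);V=F@Rz(q[3]);W=V@Ry(q[4]);T=W@Rz(q[5]+np.pi/2)
    o1=np.array([0,0,h])+A[:,1]*off;o2=o1+U[:,2]*L1;o3=o2+F[:,2]*L2;p=o3+W[:,2]*L3
    ax=[np.array([0,0,1.]),A[:,1],A[:,1],F[:,2],V[:,1],W[:,2]];o=[np.zeros(3),o1,o2,o3,o3,o3]
    J=np.array([np.r_[np.cross(a,p-b),a] for a,b in zip(ax,o)]).T
    return p,T,J
def rv(M):
    return Ro.from_matrix(M).as_rotvec()
def row(q,pt,Rt):
    p,T,J=kin(q); dp=pt-p; dr=rv(Rt@T.T); k=min(1,.0417/max(np.linalg.norm(dp),1e-9),.125/max(np.linalg.norm(dr),1e-9))
    a=p+k*dp; b=Ro.from_rotvec(k*dr).as_matrix()@T; x=q
    lo=np.maximum(LO,q-VM)-1e-9; hi=np.minimum(HI,q+VM)+1e-9
    for it in range(2):
        if it: p,T,J=kin(x)
        e=np.r_[a-p,rv(b@T.T)]
        s=np.linalg.solve(J.T@J+1e-8*np.eye(6),J.T@e)
        if np.any(x+s<lo) or np.any(x+s>hi):
            s=lsq_linear(np.r_[J,1e-4*np.eye(6)],np.r_[e,np.zeros(6)],(lo-x-1e-9,hi-x+1e-9),method='bvls').x
        x=x+s
    return np.clip(x,LO,HI)
def call(q,slides,yaws):
    p,T,_=kin(q)
    for s,y in zip(slides,yaws): q=row(q,p+.5*np.asarray(s),Rz(np.pi*y)@T)
    return q
def dd(q): return kin(q)[1].T@[0,0,-1.]
def ik(p,T,n=60,seed=0):
    r=np.random.default_rng(seed);S=[]
    for _ in range(n):
        f=lambda x:(lambda k:np.r_[k[0]-p,rv(T@k[1].T)])(kin(x))
        s=least_squares(f,r.uniform(LO,HI),bounds=(LO,HI))
        if s.cost<1e-8 and not any(np.allclose(s.x,t,atol=1e-2) for t in S): S.append(s.x)
    return S
E
python3 - <<'E'
from fast import *; import time
a=np.radians(7.8); xs=np.array([-np.sin(a),np.cos(a),0]); ys=np.array([-np.cos(a),-np.sin(a),0]); zz=np.array([0,0,1.])
nest=np.array([.5005,.296,.012])
g=nest+.005*xs+[0,0,.042]
for lean in(30,40):
  t=np.radians(lean); zt=np.sin(t)*xs-np.cos(t)*zz
  for sg in(1,-1):
    y=sg*ys; T=np.c_[np.cross(y,zt),y,zt]; print(lean,sg,"d",(T.T@[0,0,-1]).round(2),"TCP",(g-.155*zt).round(3),[s.round(2) for s in ik(g-.155*zt,T)])
# pour: cup tipped 80 fwd; cup yaw free
b=np.array([.544,-.16,0])
for sg in(1,-1):
  for yw in range(0,360,45):
    w=np.radians(yw); x=np.array([np.cos(w),np.sin(w),0]); t=np.radians(-40); zt=np.sin(t)*x-np.cos(t)*zz; y=sg*np.cross(zz,x); T=np.c_[np.cross(y,zt),y,zt]
    print(sg,yw,[s.round(2) for s in ik(b+[0,0,.12]-.155*zt,T,25)])
from time import time as tm
q=np.array([-0.995,.281,1.235,.041,1.582,-.771]);t0=tm()
for i in range(20): call(q,[[0,0,.2]]*4,[-.04*i for i in range(4)])
print((tm()-t0)/80)
E
```

```text
4
30 1 d [0.5  0.   0.87] TCP [0.51  0.224 0.188] []
30 -1 d [-0.5   0.    0.87] TCP [0.51  0.224 0.188] [array([ 0.2 ,  0.28,  2.08,  0.71,  0.87, -0.42])]
40 1 d [0.64 0.   0.77] TCP [0.513 0.202 0.173] [array([0.11, 0.33, 2.1 , 0.9 , 0.96, 2.49])]
40 -1 d [-0.64  0.    0.77] TCP [0.513 0.202 0.173] [array([ 0.11,  0.33,  2.1 ,  0.9 ,  0.96, -0.65])]
1 0 [array([-0.24,  0.62,  1.51, -0.15,  1.7 , -1.78])]
1 45 [array([-0.04,  0.49,  1.71, -0.5 ,  1.47, -2.21])]
1 90 []
1 135 []
1 180 [array([-0.52, -0.09,  2.42,  1.08,  0.37,  0.11])]
1 225 [array([-0.73,  0.17,  2.15,  0.87,  0.99, -0.5 ])]
1 270 [array([-0.64,  0.43,  1.8 ,  0.55,  1.41, -0.87])]
1 315 [array([-0.46,  0.59,  1.54,  0.21,  1.67, -1.29])]
-1 0 [array([-0.24,  0.62,  1.51, -0.15,  1.7 ,  1.37])]
-1 45 [array([-0.04,  0.49,  1.71, -0.5 ,  1.47,  0.93])]
-1 90 [array([ 0.06,  0.24,  2.05, -0.82,  1.07,  0.56])]
-1 135 [array([-0.08, -0.04,  2.37, -1.1 ,  0.49,  0.05])]
-1 180 []
-1 225 []
-1 270 [array([-0.64,  0.43,  1.8 ,  0.55,  1.41,  2.27])]
-1 315 [array([-0.46,  0.59,  1.54,  0.21,  1.67,  1.85])]
0.0016748249530792237
```

```bash
cat > plan.py <<'E'
import sys,json
from fast import *
from multiprocessing import Pool
def expand(a):
    q,hist,seed,n,cfg=a; r=np.random.default_rng(seed); out=[]
    for _ in range(n):
        rows=int(r.choice(cfg['rows'])); s=np.round(r.uniform(-1,1,3)*r.choice(cfg['smax']),2)*(r.random()<.8); y=round(r.uniform(-1,1)*r.choice(cfg['ymax']),2)*(r.random()<.85)
        if cfg['ramp']: sl=[(s*i/rows) for i in range(1,rows+1)]; ys=[y*i/rows for i in range(1,rows+1)]
        else: sl=[s]*rows; ys=[y]*rows
        p0,T0,_=kin(q); x=q; ok=True
        for a_,b_ in zip(sl,ys):
            x=row(x,p0+.5*np.asarray(a_),Rz(np.pi*b_)@T0); p,T,_=kin(x); tip=p+T[:,2]*.2
            for pt in(p,tip):
                if np.any(pt<cfg['lo']) or np.any(pt>cfg['hi']): ok=False
            if not cfg['okf'](x): ok=False
            if not ok: break
        if ok: out.append((cfg['cost'](x)+cfg['tc']*(sum(h[2] for h in hist)+rows),x,hist+[(list(map(float,s)),float(y),rows)]))
    return out
def search(q,cfg,depth=8,beam=30,n=40,seed=0):
    best=None; B=[(0,q,[])]; 
    with Pool(4) as P:
        for d in range(depth):
            m=n*beam//len(B)
            jobs=[(x,h,seed+1000*d+i,m,cfg) for i,(_,x,h) in enumerate(B)] if len(B)>=4 else [(x,h,seed+1000*d+50*i+k,m//8,cfg) for i,(_,x,h) in enumerate(B) for k in range(8)]
            C=sorted(sum(P.map(expand,jobs),[]),key=lambda c:c[0])
            if not C: break
            B=[];
            for c in C:
                if all(np.abs(c[1]-b[1]).max()>.03 for b in B): B.append(c)
                if len(B)>=beam: break
            if best is None or B[0][0]<best[0]-1e-3: best=B[0]
            print(d,round(B[0][0],2),dd(B[0][1]).round(2),flush=True)
    return best
def ang(a,b): return np.degrees(np.arccos(np.clip(a@b,-1,1)))
E
cat > pa.py <<'E'
from plan import *; from h import bot
dt=np.array([-np.sin(np.radians(40)),0,np.cos(np.radians(40))])
cfg=dict(rows=[3,4,6,8],smax=[.2,.6,1],ymax=[.1,.3,.6],ramp=False,lo=np.array([.1,-.62,.17]),hi=np.array([.85,.1,.85]),okf=lambda x:True,cost=lambda x:ang(dd(x),dt),tc=.05)
if __name__=="__main__":
    q=np.array(bot.read_state()["q"]); b=search(q,cfg,depth=int(sys.argv[1]))
    print(b[0],b[1].round(2),kin(b[1])[0].round(3))
    x=q
    for s,y,n in b[2]: x=call(x,[s]*n,[y]*n); print(s,y,n,'->',x.round(2),dd(x).round(3),kin(x)[0].round(3))
E
time timeout 300 python3 pa.py 10
```

```text
Traceback (most recent call last):
  File "pa.py", line 5, in <module>
    q=np.array(bot.read_state()["q"]); b=search(q,cfg,depth=int(sys.argv[1]))
                                         ~~~~~~^^^^^^^^^^^^^^^^^^^^^^^^^^^^^^
  File "plan.py", line 25, in search
    C=sorted(sum(P.map(expand,jobs),[]),key=lambda c:c[0])
                 ~~~~~^^^^^^^^^^^^^
_pickle.PicklingError: Can't pickle <function <lambda> at 0x7f33a5b2b2e0>: attribute lookup <lambda> on __main__ failed

real	0m1.610s
user	0m1.698s
sys	0m0.399s
```

Fix pickling by using a module global with fork.

```bash
export OMP_NUM_THREADS=1 OPENBLAS_NUM_THREADS=1
sed -i 's/q,hist,seed,n,cfg=a;/q,hist,seed,n=a; cfg=CFG;/; s/,m,cfg)/,m)/; s/,m\/\/8,cfg)/,m\/\/8)/; s/best=None; B=/global CFG; CFG=cfg; best=None; B=/' plan.py
sed -i 's/    with Pool(4)/    import multiprocessing as mp\n    with mp.get_context("fork").Pool(4)/' plan.py
time timeout 400 python3 pa.py 10
```

```text
0 40.37 [ 0.   -0.06  1.  ]
1 40.51 [ 0.   -0.06  1.  ]
2 40.14 [-0.01 -0.05  1.  ]
3 35.35 [-0.1  -0.01  1.  ]
4 31.94 [-0.17  0.05  0.98]
5 29.1 [-0.23  0.12  0.97]
6 27.31 [-0.28  0.16  0.95]
7 26.56 [-0.31  0.21  0.93]
8 26.15 [-0.31  0.17  0.93]
9 25.79 [-0.33  0.19  0.92]
25.789811696241696 [ 0.42 -0.94  2.18 -0.42  1.96 -2.55] [0.115 0.003 0.579]
[-0.2, 0.06, -0.29] 0.27 3 -> [-1.04  0.22  1.43  0.06  1.48 -1.2 ] [ 0.002 -0.06   0.998] [ 0.372 -0.569  0.536]
[-0.5, 0.15, -0.45] 0.5 3 -> [-1.11  0.15  1.6   0.06  1.39 -1.65] [ 0.002 -0.06   0.998] [ 0.312 -0.551  0.482]
[-0.84, 0.38, 0.37] 0.35 8 -> [-1.34 -0.26  1.77  0.02  1.68 -2.55] [-0.011 -0.053  0.999] [ 0.125 -0.407  0.606]
[-0.3, -0.57, -0.6] 0.41 8 -> [-0.84 -0.07  1.92 -0.08  1.35 -2.55] [-0.095 -0.004  0.995] [ 0.34  -0.367  0.432]
[0.17, -0.19, -0.17] 0.27 3 -> [-0.58  0.06  1.9  -0.14  1.24 -2.55] [-0.135  0.028  0.99 ] [ 0.456 -0.301  0.378]
[-0.96, -0.73, 0.7] 0.14 6 -> [-0.54 -0.13  1.93 -0.2   1.37 -2.55] [-0.183  0.075  0.98 ] [ 0.406 -0.256  0.454]
[-0.0, 0.0, -0.0] 0.4 8 -> [ 0.12 -0.18  2.14 -0.33  1.19 -2.55] [-0.261  0.145  0.954] [0.434 0.022 0.373]
[-0.35, -0.82, 0.18] -0.01 6 -> [ 0.04 -0.36  2.29 -0.38  1.2  -2.55] [-0.294  0.181  0.939] [ 0.358 -0.025  0.368]
[-0.43, -0.1, 0.06] 0.19 4 -> [ 0.46 -0.78  2.51 -0.39  1.4  -2.55] [-0.314  0.199  0.928] [0.201 0.052 0.363]
[-0.8, -0.84, 0.95] -0.19 8 -> [ 0.42 -0.94  2.18 -0.42  1.96 -2.55] [-0.332  0.193  0.923] [0.115 0.003 0.579]
real	0m56.438s
user	3m21.153s
sys	0m0.408s
```

```bash
cat > scan.py <<'E'
from fast import *
r=np.random.default_rng(1); locks=[(5,-1),(5,1),(2,-1),(2,1),(4,-1),(4,1),(3,-1),(1,-1),(1,1)]
box=lambda p:(.2<np.hypot(p[0],p[1])<.9) and .2<p[2]<.8
for dx in(0,-.35,-.64,.35,.64):
  d0=np.array([dx,0,np.sqrt(1-dx*dx)])
  for j,sd in locks:
    best={}
    n=0
    while n<150:
        # random feasible config with d=d0 and joint j locked
        lim=LO[j] if sd<0 else HI[j]
        q=r.uniform(LO,HI); q[0]=0; q[j]=lim
        lo,hi=LO-1e-6,HI+1e-6; lo=lo.copy();hi=hi.copy(); lo[0],hi[0]=-1e-3,1e-3; lo[j],hi[j]=lim-1e-5,lim+1e-5
        s=least_squares(lambda x:dd(x)-d0,np.clip(q,lo+1e-7,hi-1e-7),bounds=(lo,hi),max_nfev=15); n+=1
        if s.cost>1e-6: continue
        q=s.x; p,T,J=kin(q)
        if not box(p) or not .17<(p+T[:,2]*.2)[2]: continue
        lam=np.linalg.svd(np.delete(J,j,1).T)[2][-1]; lam*=np.sign(lam@J[:,j])*sd # pushing into limit => t.lam>0
        m=.0417*np.linalg.norm(lam[:3])+.125*abs(lam[5]); w=-m*lam[3:]; 
        dr=T.T@(-np.cross(w*np.array([1,1,0]),[0,0,-1.]))   # d' = T^T(-w x down)
        for nm,u in(('+x',1),('-x',-1)):
            v=u*dr[0]
            if v>best.get(nm,(0,))[0]: best[nm]=(v,np.degrees(dr[:2]).round(2),q.round(2),p.round(2),lam.round(2))
    print(dx,j,sd,{k:(b[1],b[2],b[3],b[4]) for k,b in best.items()})
E
time python3 scan.py
```

```text
0 5 -1 {'-x': (array([-1.41,  0.95]), array([ 0.  ,  0.13,  1.76,  0.  ,  1.25, -2.55]), array([0.6 , 0.02, 0.41]), array([-0.  , -0.81, -0.  ,  0.31, -0.  ,  0.49])), '+x': (array([ 0.85, -0.57]), array([ 0.  ,  0.61,  0.51, -0.  ,  2.03, -2.55]), array([0.8 , 0.02, 0.75]), array([ 0.  , -0.77,  0.  , -0.16,  0.  ,  0.62]))}
0 5 1 {'-x': (array([-0.83, -0.55]), array([0.  , 0.56, 0.55, 0.  , 2.03, 2.55]), array([0.78, 0.02, 0.76]), array([ 0.  ,  0.78,  0.  ,  0.16,  0.  , -0.61])), '+x': (array([1.56, 1.05]), array([0.  , 0.39, 1.5 , 0.  , 1.25, 2.55]), array([0.73, 0.02, 0.37]), array([ 0.  ,  0.76,  0.  , -0.32,  0.  , -0.56]))}
0 2 -1 {'-x': (array([-0.27,  0.17]), array([0.  , 0.68, 0.31, 0.  , 2.16, 2.11]), array([0.79, 0.02, 0.79]), array([ 0.74,  0.02,  0.66, -0.  ,  0.14,  0.  ])), '+x': (array([ 0.34, -0.06]), array([ 0.  ,  0.77,  0.31,  0.  ,  2.07, -1.42]), array([0.85, 0.02, 0.71]), array([ 0.79,  0.02,  0.59, -0.  ,  0.15,  0.  ]))}
0 2 1 {}
0 4 -1 {}
0 4 1 {}
0 3 -1 {}
0 1 -1 {}
0 1 1 {}
-0.35 5 -1 {'+x': (array([0.45, 0.76]), array([ 0.  ,  0.18,  1.14, -0.3 ,  2.04
[... 3978 characters left out ...]
98, 0.31, 0.29, 2.51, 2.01]), array([0.86, 0.06, 0.56]), array([ 0.91,  0.02,  0.41, -0.02,  0.08,  0.03]))}
0.64 2 1 {'-x': (array([-0.34, -0.08]), array([ 0.  , -0.62,  2.57,  0.5 ,  0.61, -2.34]), array([0.33, 0.07, 0.33]), array([-0.72, -0.08, -0.66,  0.04, -0.17, -0.03]))}
0.64 4 -1 {}
0.64 4 1 {'-x': (array([-0.59, -0.15]), array([ 0.  ,  0.5 ,  0.66, -0.16,  2.66,  1.34]), array([0.65, 0.01, 0.79]), array([ 0.46,  0.08,  0.83,  0.02,  0.3 , -0.05]))}
0.64 3 -1 {}
0.64 1 -1 {'-x': (array([-0.33, -0.11]), array([ 0.  , -0.94,  2.14,  0.35,  1.34, -2.09]), array([0.21, 0.09, 0.63]), array([-0.9 , -0.2 , -0.35,  0.05, -0.16, -0.03]))}
0.64 1 1 {}
real	8m40.481s
user	8m38.132s
sys	0m0.393s
```

```bash
export OMP_NUM_THREADS=1 OPENBLAS_NUM_THREADS=1; cat > macro.py <<'E'
from fast import *; import sys,time,multiprocessing as mp
def ang(a,b): return np.degrees(np.arccos(np.clip(a@b,-1,1)))
R2=lambda v:np.round(np.asarray(v)/.02)*.02
class Bad(Exception): pass
class S:
    def __init__(s,q,lo,hi,tmin=.17,tl=.2): s.q=q;s.h=[];s.lo=lo;s.hi=hi;s.tmin=tmin;s.tl=tl;s.n=0;s.dtr=[]
    def do(s,sl,yw,n,ramp=1):
        sl=np.clip(R2(sl),-1,1);yw=round(float(yw),2);p0,T0,_=kin(s.q);x=s.q
        for i in range(n):
            f=(i+1)/n if ramp else 1
            x=row(x,p0+.5*sl*f,Rz(np.pi*yw*f)@T0);p,T,_=kin(x);tip=p+T[:,2]*s.tl
            if np.any(p<s.lo) or np.any(p>s.hi) or tip[2]<s.tmin or tip[1]>s.hi[1]+.03: raise Bad
        s.q=x;s.n+=n;s.h.append((sl.round(2).tolist(),yw,n));s.dtr.append(dd(x))
    def goto(s,side,r,z,az,yw=.31,vmax=.6):
        for _ in range(9):
            p=kin(s.q)[0];t=np.array([r*np.cos(az),r*np.sin(az),z]);e=t-p;m=np.linalg.norm(e)
            if side*(HI[5])-s.q[5]*1==0 or abs(s.q[5]-side*HI[5])<.02: break
            left=abs(s.q[5]-side*HI[5])/np.pi
            s.do(np.clip(e*min(1,.3/max(m,1e-6)),-.3,.3)/.5,-side*min(yw,left+.03),8)
    def push(s,side,lat,rad,up,yw=.16,n=4):
        a=s.q[0];s.do(np.array([-np.sin(a)*lat*side+np.cos(a)*rad,np.cos(a)*lat*side+np.sin(a)*rad,up]),-side*yw,n)
def runsearch(f,sampler,T=40,seed=0):
    def w(k,Q):
        r=np.random.default_rng(seed+k);best=(1e9,None);t0=time.time();n=0
        while time.time()-t0<T:
            th=sampler(r) if best[1] is None or r.random()<.4 else best[1]+.15*(sampler(r)-best[1])*(r.random(len(best[1]))<.5)
            try: c=f(th)[0]
            except Bad: continue
            n+=1
            if c<best[0]: best=(c,th)
        Q.put(best)
    c=mp.get_context("fork");Q=c.Queue();P=[c.Process(target=w,args=(k,Q)) for k in range(4)];[p.start() for p in P];B=[Q.get() for _ in P];[p.join() for p in P]
    return min(B,key=lambda b:b[0])
def show(s,q):
    for (a,b,n),d in zip(s.h,s.dtr): print(a,b,n,d.round(3))
    print("end",s.q.round(3),kin(s.q)[0].round(3),"rows",s.n)
E
cat > pA.py <<'E'
from macro import *; from h import bot
q0=np.array(bot.read_state()["q"]); dt=np.array([-np.sin(np.radians(40)),0,np.cos(np.radians(40))])
U=np.array
def f(th):
    s=S(q0,U([.1,-.58,.3]),U([.88,.1,.9]))
    r1,z1,a1,n1,l1,u1,r2,z2,a2,n2,l2,u2,ra1,ra2=th
    s.goto(1,r1,z1,a1)
    for _ in range(int(n1)): s.push(1,l1,ra1,u1)
    s.goto(-1,r2,z2,a2)
    for _ in range(int(n2)): s.push(-1,l2,ra2,u2)
    return ang(dd(s.q),dt)+.03*s.n,s
lo=U([.7,.6,-.7,0,0,-.1,.45,.35,-.8,3,0,-.1,-.1,-.1]);hi=U([.9,.85,-.1,9,.33,.1,.75,.5,0,11,.33,.1,.1,.1])
b=runsearch(f,lambda r:r.uniform(lo,hi),50)
print(b[0],b[1].round(2)); c,s=f(b[1]); show(s,q0)
E
timeout 120 python3 pA.py
```

```text
19.769992755131263 [ 0.82  0.73 -0.25  5.62  0.21 -0.02  0.58  0.44 -0.61  5.73  0.2   0.04
 -0.02  0.07]
[0.42, 0.42, 0.14] -0.31 8 [ 0.002 -0.06   0.998]
[0.34, 0.34, 0.12] -0.31 8 [ 0.002 -0.06   0.998]
[-0.0, -0.0, -0.0] -0.24 8 [-0.006 -0.069  0.998]
[0.04, 0.2, -0.02] -0.16 4 [-0.044 -0.106  0.993]
[0.06, 0.2, -0.02] -0.16 4 [-0.082 -0.151  0.985]
[0.1, 0.18, -0.02] -0.16 4 [-0.12  -0.201  0.972]
[0.12, 0.18, -0.02] -0.16 4 [-0.159 -0.258  0.953]
[0.14, 0.16, -0.02] -0.16 4 [-0.199 -0.319  0.927]
[0.1, 0.26, -0.54] 0.31 8 [-0.199 -0.319  0.927]
[0.06, 0.16, -0.34] 0.31 8 [-0.199 -0.319  0.927]
[-0.0, 0.0, -0.0] 0.31 8 [-0.199 -0.319  0.927]
[-0.0, 0.0, -0.0] 0.31 8 [-0.199 -0.319  0.927]
[-0.0, 0.0, -0.0] 0.31 8 [-0.199 -0.319  0.927]
[-0.0, 0.0, -0.0] 0.26 8 [-0.199 -0.319  0.927]
[-0.06, -0.2, 0.04] 0.16 4 [-0.244 -0.289  0.926]
[-0.02, -0.22, 0.04] 0.16 4 [-0.287 -0.252  0.924]
[0.02, -0.22, 0.04] 0.16 4 [-0.329 -0.209  0.921]
[0.04, -0.2, 0.04] 0.16 4 [-0.371 -0.159  0.915]
[0.08, -0.2, 0.04] 0.16 4 [-0.415 -0.101  0.904]
end [ 0.22   0.25   1.747 -0.321  1.46  -2.55 ] [0.582 0.096 0.356] rows 112
```

Emit:
drive_tool --claw '[85,85,85,85,85,85,85,85]' --pt "0.42 0.42 0.14" --pt "0.42 0.42 0.14" --pt "0.42 0.42 0.14" --pt "0.42 0.42 0.14" --pt "0.42 0.42 0.14" --pt "0.42 0.42 0.14" --pt "0.42 0.42 0.14" --pt "0.42 0.42 0.14" --yaw '[-0.31,-0.31,-0.31,-0.31,-0.31,-0.31,-0.31,-0.31]'

```text
time: 3.43
tool_pos: [0.629, -0.37, 0.6715]
tcp_rot: [3.031, 0.561, 0.026]
wrist_force: [-1.2, -0.5, -0.3]
width: 0.996
grip_force: 0.0
```

Emit:
drive_tool --claw '[85,85,85,85,85,85,85,85]' --pt "0.34 0.34 0.12" --pt "0.34 0.34 0.12" --pt "0.34 0.34 0.12" --pt "0.34 0.34 0.12" --pt "0.34 0.34 0.12" --pt "0.34 0.34 0.12" --pt "0.34 0.34 0.12" --pt "0.34 0.34 0.12" --yaw '[-0.31,-0.31,-0.31,-0.31,-0.31,-0.31,-0.31,-0.31]'

```text
time: 4.1
tool_pos: [0.7992, -0.2018, 0.7263]
tcp_rot: [2.944, -0.925, -0.026]
wrist_force: [0.4, 0.1, -0.8]
width: 0.995
grip_force: 0.0
```

Emit:
drive_tool --claw '[85,85,85,85,85,85,85,85]' --pt "0 0 0" --pt "0 0 0" --pt "0 0 0" --pt "0 0 0" --pt "0 0 0" --pt "0 0 0" --pt "0 0 0" --pt "0 0 0" --yaw '[-0.24,-0.24,-0.24,-0.24,-0.24,-0.24,-0.24,-0.24]'

```text
time: 4.77
tool_pos: [0.7928, -0.2288, 0.7331]
tcp_rot: [2.45, -1.876, -0.055]
wrist_force: [0.3, 0.1, -0.1]
width: 0.999
grip_force: 0.0
```

Emit:
drive_tool --claw '[85,85,85,85]' --pt "0.01 0.05 0" --pt "0.02 0.1 0" --pt "0.03 0.15 0" --pt "0.04 0.2 0" --yaw '[-0.04,-0.08,-0.12,-0.16]'

```text
time: 5.1
tool_pos: [0.7771, -0.2519, 0.7449]
tcp_rot: [2.347, -1.909, -0.066]
wrist_force: [-0.1, -0.5, -0.1]
width: 0.993
grip_force: 0.0
```

Emit:
drive_tool --claw '[85,85,85,85]' --pt "0.015 0.05 0" --pt "0.03 0.1 0" --pt "0.045 0.15 0" --pt "0.06 0.2 0" --yaw '[-0.04,-0.08,-0.12,-0.16]'

```text
time: 5.43
tool_pos: [0.7546, -0.2722, 0.7561]
tcp_rot: [2.233, -1.941, -0.09]
wrist_force: [0.7, -0.3, -0.6]
width: 0.995
grip_force: 0.0
```

```bash
sed -i 's/    return s,M/    print("d",(M.T@[0,0,-1]).round(3)); return s,M/' h.py; python3 -c "from h import *;st()"; date
```

```text
5.43 q [-0.345  0.719  0.312 -0.185  2.226  2.552] p [ 0.7546 -0.2722  0.7561] z [-0.164 -0.097 -0.982] y [-0.976 -0.131  0.176] tilt 10.95 F [ 0.7 -0.3 -0.6] w 0.995 g 0.0
d [-0.073 -0.176  0.982]
Mon Nov 30 05:19:38 UTC 2026
```

```bash
export OMP_NUM_THREADS=1 OPENBLAS_NUM_THREADS=1; cat > pB.py <<'E'
from macro import *; from h import bot
q0=np.array(bot.read_state()["q"]); q0=np.clip(q0,LO,HI); dt=np.array([-np.sin(np.radians(40)),0,np.cos(np.radians(40))])
U=np.array
def f(th):
    s=S(q0,U([.1,-.6,.3]),U([.9,.14,.9]))
    n1,l1,u1,ra1,r2,z2,a2,n2,l2,u2,ra2,y2=th
    for _ in range(int(n1)): s.push(1,l1,ra1,u1)
    s.goto(-1,r2,z2,a2)
    for _ in range(int(n2)): s.push(-1,l2,ra2,u2,yw=y2,n=5)
    return ang(dd(s.q),dt)+.03*s.n,s
lo=U([0,0,-.1,-.1,.45,.35,-1,4,.1,-.1,-.1,.1]);hi=U([7,.33,.1,.1,.8,.5,0,12,.42,.1,.1,.2])
b=runsearch(f,lambda r:r.uniform(lo,hi),35)
print(b[0],b[1].round(2)); c,s=f(b[1]); show(s,q0)
E
timeout 120 python3 pB.py
```

```text
14.415104951702093 [ 3.24  0.23  0.01 -0.06  0.63  0.41 -0.78  7.71  0.26  0.07 -0.03  0.14]
[0.02, 0.24, 0.02] -0.16 4 [-0.109 -0.226  0.968]
[0.04, 0.22, 0.02] -0.16 4 [-0.148 -0.283  0.948]
[0.08, 0.22, 0.02] -0.16 4 [-0.19  -0.342  0.92 ]
[-0.06, -0.04, -0.6] 0.31 8 [-0.19  -0.342  0.92 ]
[-0.04, -0.02, -0.36] 0.31 8 [-0.19  -0.342  0.92 ]
[0.0, 0.0, -0.0] 0.31 8 [-0.19  -0.342  0.92 ]
[0.0, 0.0, -0.0] 0.31 8 [-0.19  -0.342  0.92 ]
[0.0, 0.0, -0.0] 0.31 8 [-0.19  -0.342  0.92 ]
[0.0, 0.0, -0.0] 0.15 8 [-0.196 -0.339  0.92 ]
[-0.2, -0.16, 0.08] 0.14 5 [-0.244 -0.308  0.92 ]
[-0.18, -0.2, 0.08] 0.14 5 [-0.287 -0.273  0.918]
[-0.16, -0.22, 0.08] 0.14 5 [-0.328 -0.233  0.916]
[-0.12, -0.24, 0.08] 0.14 5 [-0.366 -0.19   0.911]
[-0.08, -0.26, 0.08] 0.14 5 [-0.404 -0.142  0.904]
[-0.04, -0.26, 0.08] 0.14 5 [-0.441 -0.092  0.893]
[0.0, -0.26, 0.08] 0.14 5 [-0.479 -0.041  0.877]
end [ 0.259 -0.011  2.062 -0.437  1.381 -2.55 ] [0.45  0.066 0.349] rows 95
```

Emit:
drive_tool --claw '[85,85,85,85]' --pt "0.005 0.06 0.005" --pt "0.01 0.12 0.01" --pt "0.015 0.18 0.015" --pt "0.02 0.24 0.02" --yaw '[-0.04,-0.08,-0.12,-0.16]'

```text
time: 5.77
tool_pos: [0.7174, -0.2789, 0.784]
tcp_rot: [2.095, -1.97, -0.144]
wrist_force: [0.3, -0.8, -0.1]
width: 0.997
grip_force: 0.0
```

Emit:
drive_tool --claw '[85,85,85,85]' --pt "0.01 0.055 0.005" --pt "0.02 0.11 0.01" --pt "0.03 0.165 0.015" --pt "0.04 0.22 0.02" --yaw '[-0.04,-0.08,-0.12,-0.16]'

```text
time: 6.1
tool_pos: [0.6783, -0.2788, 0.8124]
tcp_rot: [1.923, -2.002, -0.219]
wrist_force: [0.1, -0.7, 0.7]
width: 0.993
grip_force: 0.0
```

Emit:
drive_tool --claw '[85,85,85,85]' --pt "0.02 0.055 0.005" --pt "0.04 0.11 0.01" --pt "0.06 0.165 0.015" --pt "0.08 0.22 0.02" --yaw '[-0.04,-0.08,-0.12,-0.16]'

```text
time: 6.43
tool_pos: [0.6412, -0.2679, 0.8399]
tcp_rot: [1.709, -2.035, -0.32]
wrist_force: [-0.9, 0.3, -0.2]
width: 0.991
grip_force: 0.0
```

Emit:
drive_tool --claw '[85,85,85,85,85,85]' --pt "0.02 0.055 0" --pt "0.04 0.11 0" --pt "0.06 0.165 0" --pt "0.08 0.22 0" --pt "0.1 0.275 0" --pt "0.12 0.33 0" --yaw '[-0.04,-0.08,-0.12,-0.16,-0.2,-0.24]'

```text
time: 6.93
tool_pos: [0.611, -0.2727, 0.8607]
tcp_rot: [1.399, -2.093, -0.345]
wrist_force: [-0.4, -0.1, -0.3]
width: 0.997
grip_force: 0.0
```

```bash
python3 -c "from h import *;st()"; export OMP_NUM_THREADS=1 OPENBLAS_NUM_THREADS=1; sed -i 's/^lo=U.*/lo=U([0,0,-.1,-.1,.45,.35,-1.2,4,.1,-.1,-.1,.1]);hi=U([3,.33,.1,.1,.85,.5,-.4,14,.42,.1,.1,.2])/; s/,35)/,30)/; s/.03\*s.n/.015*s.n/' pB.py; timeout 120 python3 pB.py
```

```text
6.93 q [-0.374  0.628  0.312 -0.766  2.663  2.552] p [ 0.611  -0.2727  0.8607] z [-0.602 -0.107 -0.791] y [-0.751  0.413  0.515] tilt 37.68 F [-0.4 -0.1 -0.3] w 0.997 g 0.0
d [-0.329 -0.515  0.791]
14.243209163068554 [ 0.44  0.18  0.03  0.02  0.57  0.46 -0.91  6.86  0.38  0.05  0.06  0.15]
[-0.3, -0.22, -0.48] 0.31 8 [-0.33  -0.514  0.792]
[-0.22, -0.16, -0.36] 0.31 8 [-0.325 -0.521  0.789]
[-0.04, -0.02, 0.02] 0.31 8 [-0.32  -0.513  0.796]
[-0.04, -0.04, -0.02] 0.31 8 [-0.32  -0.513  0.796]
[-0.0, 0.0, -0.0] 0.31 8 [-0.32  -0.513  0.796]
[-0.0, 0.0, -0.0] 0.14 8 [-0.324 -0.511  0.796]
[-0.26, -0.28, 0.06] 0.15 5 [-0.371 -0.479  0.795]
[-0.22, -0.32, 0.06] 0.15 5 [-0.414 -0.443  0.796]
[-0.18, -0.34, 0.06] 0.15 5 [-0.455 -0.399  0.796]
[-0.14, -0.36, 0.06] 0.15 5 [-0.497 -0.348  0.795]
[-0.08, -0.38, 0.06] 0.15 5 [-0.539 -0.287  0.791]
[-0.04, -0.38, 0.06] 0.15 5 [-0.585 -0.22   0.781]
end [-0.189  0.278  1.811 -0.431  1.587 -2.55 ] [ 0.528 -0.154  0.328] rows 78
```

Emit:
drive_tool --claw '[85,85,85,85,85,85,85,85]' --pt "-0.04 -0.03 -0.06" --pt "-0.08 -0.06 -0.12" --pt "-0.12 -0.09 -0.18" --pt "-0.16 -0.12 -0.24" --pt "-0.2 -0.14 -0.3" --pt "-0.24 -0.17 -0.36" --pt "-0.28 -0.2 -0.42" --pt "-0.3 -0.22 -0.48" --yaw '[0.04,0.08,0.12,0.16,0.2,0.24,0.28,0.31]'

```text
time: 7.6
tool_pos: [0.4606, -0.3815, 0.624]
tcp_rot: [2.158, -1.23, 0.044]
wrist_force: [0.7, -1.7, 0.9]
width: 0.995
grip_force: 0.0
```

Emit:
drive_tool --claw '[85,85,85,85,85,85,85,85]' --pt "-0.03 -0.02 -0.04" --pt "-0.06 -0.04 -0.08" --pt "-0.09 -0.06 -0.12" --pt "-0.12 -0.08 -0.16" --pt "-0.15 -0.1 -0.2" --pt "-0.18 -0.12 -0.25" --pt "-0.2 -0.14 -0.3" --pt "-0.22 -0.16 -0.36" --yaw '[0.04,0.08,0.12,0.16,0.2,0.24,0.28,0.31]'

```text
time: 8.27
tool_pos: [0.3556, -0.458, 0.454]
tcp_rot: [2.535, -0.125, 0.427]
wrist_force: [0.7, 1.2, -0.4]
width: 0.997
grip_force: 0.0
```

Emit:
drive_tool --claw '[85,85,85,85,85,85,85,85]' --pt "-0.02 -0.02 0" --pt "-0.04 -0.02 0.02" --pt "-0.04 -0.02 0.02" --pt "-0.04 -0.02 0.02" --pt "-0.04 -0.02 0.02" --pt "-0.04 -0.02 0.02" --pt "-0.04 -0.02 0.02" --pt "-0.04 -0.02 0.02" --yaw '[0.04,0.08,0.12,0.16,0.2,0.24,0.28,0.31]'

```text
time: 8.93
tool_pos: [0.3367, -0.4675, 0.4642]
tcp_rot: [2.488, 0.935, 0.719]
wrist_force: [-0.5, -1.1, -0.4]
width: 0.995
grip_force: 0.0
```

Emit:
drive_tool --claw '[85,85,85,85,85,85,85,85]' --pt "0 0 0" --pt "0 0 0" --pt "0 0 0" --pt "0 0 0" --pt "0 0 0" --pt "0 0 0" --pt "0 0 0" --pt "0 0 0" --yaw '[0.04,0.08,0.12,0.16,0.2,0.24,0.28,0.31]'

```text
time: 9.6
tool_pos: [0.3366, -0.468, 0.4638]
tcp_rot: [1.913, 2.16, 0.962]
wrist_force: [-0.2, 0.5, 0.1]
width: 0.999
grip_force: 0.0
```

Emit:
drive_tool --claw '[85,85,85,85,85,85,85,85]' --pt "0 0 0" --pt "0 0 0" --pt "0 0 0" --pt "0 0 0" --pt "0 0 0" --pt "0 0 0" --pt "0 0 0" --pt "0 0 0" --yaw '[0.04,0.08,0.12,0.16,0.2,0.24,0.28,0.31]'

```text
time: 10.27
tool_pos: [0.3369, -0.4681, 0.4638]
tcp_rot: [-0.659, -2.715, -0.892]
wrist_force: [0.6, 0.3, 0.6]
width: 0.993
grip_force: 0.0
```

Emit:
drive_tool --claw '[85,85,85,85]' --pt "0 0 0" --pt "0 0 0" --pt "0 0 0" --pt "0 0 0" --yaw '[0.04,0.08,0.11,0.14]'

```text
time: 10.6
tool_pos: [0.337, -0.468, 0.4639]
tcp_rot: [-0.05, -2.695, -0.776]
wrist_force: [-0.2, 0.4, -0.2]
width: 0.988
grip_force: 0.0
```

```bash
python3 -c "from h import *;st()"; export OMP_NUM_THREADS=1 OPENBLAS_NUM_THREADS=1; cat > pC.py <<'E'
from macro import *; from h import bot
q0=np.clip(np.array(bot.read_state()["q"]),LO,HI); dt=np.array([-np.sin(np.radians(41)),0,np.cos(np.radians(41))]);U=np.array
def f(th):
    s=S(q0,U([.1,-.65,.3]),U([.9,.14,.9])); n2,l2,u2,ra2,y2,ra3=th
    k=int(n2)
    for i in range(k): s.push(-1,l2,ra2 if i<k//2 else ra3,u2,yw=y2,n=5)
    return ang(dd(s.q),dt)+.005*s.n,s
lo=U([3,.1,-.15,-.15,.1,-.15]);hi=U([14,.42,.15,.15,.2,.15])
b=runsearch(f,lambda r:r.uniform(lo,hi),15)
print(b[0],b[1].round(2)); c,s=f(b[1]); show(s,q0)
E
timeout 120 python3 pC.py
```

```text
10.6 q [-0.997  0.265  1.56   0.027  1.968 -2.529] p [ 0.337  -0.468   0.4639] z [-0.308  0.523 -0.795] y [0.125 0.851 0.511] tilt 37.34 F [-0.2  0.4 -0.2] w 0.988 g 0.0
d [-0.327 -0.511  0.795]
5.1994981467351336 [ 9.53  0.35  0.11  0.08  0.16 -0.01]
[-0.26, -0.26, 0.12] 0.16 5 [-0.37  -0.482  0.794]
[-0.2, -0.3, 0.12] 0.16 5 [-0.408 -0.449  0.795]
[-0.16, -0.32, 0.12] 0.16 5 [-0.442 -0.412  0.797]
[-0.1, -0.34, 0.12] 0.16 5 [-0.473 -0.37   0.8  ]
[-0.14, -0.32, 0.12] 0.16 5 [-0.504 -0.323  0.801]
[-0.08, -0.34, 0.12] 0.16 5 [-0.536 -0.269  0.8  ]
[-0.04, -0.36, 0.12] 0.16 5 [-0.569 -0.211  0.795]
[0.02, -0.36, 0.12] 0.16 5 [-0.605 -0.148  0.782]
[0.06, -0.34, 0.12] 0.16 5 [-0.643 -0.085  0.762]
end [ 0.276  0.06   2.077 -0.613  1.423 -2.55 ] [0.456 0.046 0.327] rows 45
```

Emit:
drive_tool --claw '[85,85,85,85,85]' --pt "-0.05 -0.05 0.02" --pt "-0.1 -0.1 0.04" --pt "-0.15 -0.15 0.07" --pt "-0.2 -0.2 0.1" --pt "-0.26 -0.26 0.12" --yaw '[0.03,0.06,0.1,0.13,0.16]'

```text
time: 11.02
tool_pos: [0.3894, -0.4316, 0.4775]
tcp_rot: [0.162, -2.575, -0.563]
wrist_force: [0.6, 0.8, 0.7]
width: 0.998
grip_force: 0.0
```

Emit:
drive_tool --claw '[85,85,85,85,85]' --pt "-0.04 -0.06 0.02" --pt "-0.08 -0.12 0.04" --pt "-0.12 -0.18 0.07" --pt "-0.16 -0.24 0.1" --pt "-0.2 -0.3 0.12" --yaw '[0.03,0.06,0.1,0.13,0.16]'

```text
time: 11.43
tool_pos: [0.4326, -0.3825, 0.4553]
tcp_rot: [0.362, -2.464, -0.301]
wrist_force: [0.1, -0.5, -0.2]
width: 0.998
grip_force: 0.0
```

Emit:
drive_tool --claw '[85,85,85,85,85]' --pt "-0.03 -0.06 0.02" --pt "-0.06 -0.12 0.04" --pt "-0.09 -0.18 0.07" --pt "-0.12 -0.25 0.1" --pt "-0.16 -0.32 0.12" --yaw '[0.03,0.06,0.1,0.13,0.16]'

```text
time: 11.85
tool_pos: [0.4507, -0.3398, 0.404]
tcp_rot: [0.601, -2.341, 0.007]
wrist_force: [0.0, 0.5, -0.1]
width: 0.997
grip_force: 0.0
```

Emit:
drive_tool --claw '[85,85,85,85,85]' --pt "-0.02 -0.07 0.02" --pt "-0.04 -0.14 0.04" --pt "-0.06 -0.2 0.07" --pt "-0.08 -0.27 0.1" --pt "-0.1 -0.34 0.12" --yaw '[0.03,0.06,0.1,0.13,0.16]'

```text
time: 12.27
tool_pos: [0.4481, -0.3342, 0.3292]
tcp_rot: [0.906, -2.177, 0.345]
wrist_force: [-0.3, 0.1, 0.1]
width: 0.997
grip_force: 0.0
```

Emit:
drive_tool --claw '[85,85,85,85,85]' --pt "-0.03 -0.06 0.02" --pt "-0.06 -0.13 0.04" --pt "-0.09 -0.2 0.07" --pt "-0.12 -0.26 0.1" --pt "-0.14 -0.32 0.12" --yaw '[0.03,0.06,0.1,0.13,0.16]'

```text
time: 12.68
tool_pos: [0.4005, -0.3818, 0.2555]
tcp_rot: [1.318, -1.933, 0.675]
wrist_force: [-0.9, -0.6, 0.5]
width: 0.993
grip_force: 0.0
```

Emit:
drive_tool --claw '[85,85,85,85,85]' --pt "-0.02 -0.07 0.02" --pt "-0.03 -0.14 0.04" --pt "-0.05 -0.2 0.07" --pt "-0.06 -0.27 0.1" --pt "-0.08 -0.34 0.12" --yaw '[0.03,0.06,0.1,0.13,0.16]'

```text
time: 13.1
tool_pos: [0.4478, -0.3961, 0.2523]
tcp_rot: [1.562, -1.844, 0.866]
wrist_force: [0.6, 0.0, 0.3]
width: 0.999
grip_force: 0.0
```

Emit:
drive_tool --claw '[85,85,85,85,85]' --pt "-0.01 -0.07 0.02" --pt "-0.02 -0.14 0.04" --pt "-0.02 -0.21 0.07" --pt "-0.03 -0.28 0.1" --pt "-0.04 -0.36 0.12" --yaw '[0.03,0.06,0.1,0.13,0.16]'

```text
time: 13.52
tool_pos: [0.4984, -0.3802, 0.2467]
tcp_rot: [1.688, -1.852, 0.942]
wrist_force: [0.1, 0.1, -3.6]
width: 0.994
grip_force: 0.0
```

```bash
export OMP_NUM_THREADS=1 OPENBLAS_NUM_THREADS=1; python3 -c "from h import *;st()"; sed -i 's/^lo=U.*/lo=U([1,.1,-.15,-.15,.1,-.15]);hi=U([6,.42,.15,.15,.2,.15])/;s/,15)$/,12)/' pC.py; timeout 120 python3 pC.py
```

```text
13.52 q [-0.528  0.249  2.07  -1.299  0.654 -2.551] p [ 0.4984 -0.3802  0.2467] z [ 0.111 -0.743 -0.66 ] y [-0.984  0.012 -0.179] tilt 48.73 F [ 0.1  0.1 -3.6] w 0.994 g 0.0
d [-0.73   0.179  0.66 ]Traceback (most recent call last):
  File "pC.py", line 10, in <module>
    print(b[0],b[1].round(2)); c,s=f(b[1]); show(s,q0)
               ^^^^^^^^^^
AttributeError: 'NoneType' object has no attribute 'round'
```

Emit:
drive_tool --claw '[85,85,85,85,85,85]' --pt "0 0.04 0.06" --pt "0 0.08 0.12" --pt "0 0.12 0.18" --pt "0 0.16 0.24" --pt "0 0.2 0.3" --pt "0 0.24 0.36" --yaw '[-0.04,-0.08,-0.12,-0.16,-0.2,-0.24]'

```text
time: 14.02
tool_pos: [0.5185, -0.2569, 0.4398]
tcp_rot: [0.87, -2.213, 0.668]
wrist_force: [0.4, -0.4, -0.1]
width: 0.999
grip_force: 0.0
```

```bash
export OMP_NUM_THREADS=1 OPENBLAS_NUM_THREADS=1; python3 -c "from h import *;st()"; cat > pD.py <<'E'
from macro import *; from h import bot
q0=np.clip(np.array(bot.read_state()["q"]),LO,HI); dt=np.array([-np.sin(np.radians(40)),0,np.cos(np.radians(40))]);U=np.array
def f(th):
    s=S(q0,U([.1,-.6,.3]),U([.9,.1,.9])); r,z,a,n1,l1,ra,u=th
    s.goto(1,r,z,a)
    for i in range(int(n1)): s.push(1,l1,ra,u)
    return ang(dd(s.q),dt)+.01*s.n,s
lo=U([.45,.4,-1.1,0,-.3,-.2,-.2]);hi=U([.9,.85,0,8,.33,.2,.2])
b=runsearch(f,lambda r:r.uniform(lo,hi),20)
print(b[0],b[1].round(2)); c,s=f(b[1]); show(s,q0)
E
timeout 120 python3 pD.py; date
```

```text
14.02 q [-0.281  0.147  1.791 -0.825  1.516 -2.416] p [ 0.5185 -0.2569  0.4398] z [-0.388 -0.651 -0.652] y [-0.731  0.648 -0.213] tilt 49.29 F [ 0.4 -0.4 -0.1] w 0.999 g 0.0
d [-0.728  0.213  0.652]
3.6957012150391524 [ 0.71  0.6  -0.22  3.09  0.12  0.08 -0.03]
[0.36, 0.22, 0.32] -0.31 8 [-0.728  0.213  0.652]
[0.0, 0.0, 0.0] -0.31 8 [-0.728  0.213  0.652]
[0.0, 0.0, 0.0] -0.31 8 [-0.728  0.213  0.652]
[0.0, 0.0, 0.0] -0.31 8 [-0.728  0.212  0.652]
[0.0, 0.0, 0.0] -0.31 8 [-0.718  0.214  0.662]
[0.02, 0.1, -0.02] -0.09 8 [-0.699  0.203  0.685]
[0.12, 0.1, -0.02] -0.16 4 [-0.672  0.168  0.721]
[0.12, 0.08, -0.02] -0.16 4 [-0.658  0.116  0.744]
[0.12, 0.08, -0.02] -0.16 4 [-0.673  0.036  0.739]
end [-0.47   0.631  0.31  -0.73   1.844  2.55 ] [ 0.669 -0.444  0.871] rows 60
Mon Nov 30 05:23:57 UTC 2026
```

Emit:
drive_tool --claw '[85,85,85,85,85,85,85,85]' --pt "0.05 0.03 0.04" --pt "0.09 0.06 0.08" --pt "0.14 0.08 0.12" --pt "0.18 0.11 0.16" --pt "0.22 0.14 0.2" --pt "0.27 0.16 0.24" --pt "0.32 0.19 0.28" --pt "0.36 0.22 0.32" --yaw '[-0.04,-0.08,-0.12,-0.16,-0.2,-0.24,-0.28,-0.31]'

```text
time: 14.68
tool_pos: [0.6997, -0.1475, 0.5981]
tcp_rot: [-0.256, -2.272, 0.179]
wrist_force: [1.1, 0.2, -1.3]
width: 0.993
grip_force: 0.0
```

Emit:
drive_tool --claw '[85,85,85,85,85,85,85,85]' --pt "0 0 0" --pt "0 0 0" --pt "0 0 0" --pt "0 0 0" --pt "0 0 0" --pt "0 0 0" --pt "0 0 0" --pt "0 0 0" --yaw '[-0.04,-0.08,-0.12,-0.16,-0.2,-0.24,-0.28,-0.31]'

```text
time: 15.35
tool_pos: [0.6985, -0.1484, 0.5975]
tcp_rot: [-1.3, -1.9, -0.328]
wrist_force: [0.3, -1.0, 0.1]
width: 0.998
grip_force: 0.0
```

Emit:
drive_tool --claw '[85,85,85,85,85,85,85,85]' --pt "0 0 0" --pt "0 0 0" --pt "0 0 0" --pt "0 0 0" --pt "0 0 0" --pt "0 0 0" --pt "0 0 0" --pt "0 0 0" --yaw '[-0.04,-0.08,-0.12,-0.16,-0.2,-0.24,-0.28,-0.31]'

```text
time: 16.02
tool_pos: [0.6981, -0.1483, 0.5979]
tcp_rot: [-2.147, -1.129, -0.801]
wrist_force: [-1.2, -0.1, -0.3]
width: 0.995
grip_force: 0.0
```

Emit:
drive_tool --claw '[85,85,85,85,85,85,85,85]' --pt "0 0 0" --pt "0 0 0" --pt "0 0 0" --pt "0 0 0" --pt "0 0 0" --pt "0 0 0" --pt "0 0 0" --pt "0 0 0" --yaw '[-0.04,-0.08,-0.12,-0.16,-0.2,-0.24,-0.28,-0.31]'

```text
time: 16.68
tool_pos: [0.6978, -0.1479, 0.5982]
tcp_rot: [-2.662, 0.006, -1.176]
wrist_force: [0.2, 0.6, -0.1]
width: 0.998
grip_force: 0.0
```

Emit:
drive_tool --claw '[85,85,85,85,85,85,85,85]' --pt "0 0 0" --pt "0 0 0" --pt "0 0 0" --pt "0 0 0" --pt "0 0 0" --pt "0 0 0" --pt "0 0 0" --pt "0 0 0" --yaw '[-0.04,-0.08,-0.12,-0.16,-0.2,-0.24,-0.28,-0.31]'

```text
time: 17.35
tool_pos: [0.6979, -0.1478, 0.5977]
tcp_rot: [2.55, -1.086, 1.254]
wrist_force: [-0.1, -0.1, -0.9]
width: 0.997
grip_force: 0.0
```

Emit:
drive_tool --claw '[85,85,85,85]' --pt "0 0.02 0" --pt "0 0.05 0" --pt "0 0.08 0" --pt "0 0.1 0" --yaw '[-0.03,-0.06,-0.09,-0.12]'

```text
time: 17.68
tool_pos: [0.6864, -0.1714, 0.6363]
tcp_rot: [2.417, -1.343, 1.101]
wrist_force: [-0.0, 0.7, 1.5]
width: 0.996
grip_force: 0.0
```

Emit:
drive_tool --claw '[85,85,85,85]' --pt "0.03 0.03 0" --pt "0.06 0.05 0" --pt "0.09 0.08 0" --pt "0.12 0.1 0" --yaw '[-0.04,-0.08,-0.12,-0.16]'

```text
time: 18.02
tool_pos: [0.715, -0.2288, 0.6883]
tcp_rot: [2.314, -1.546, 0.907]
wrist_force: [0.6, -0.2, -0.6]
width: 0.994
grip_force: 0.0
```

```bash
export OMP_NUM_THREADS=1 OPENBLAS_NUM_THREADS=1; python3 -c "from h import *;st()"; timeout 120 python3 pD.py; date
```

```text
18.02 q [-0.254  0.204  1.237 -0.426  1.184  2.552] p [ 0.715  -0.2288  0.6883] z [ 0.372 -0.492 -0.787] y [-0.891 -0.426 -0.155] tilt 38.08 F [ 0.6 -0.2 -0.6] w 0.994 g 0.0
d [-0.597  0.155  0.787]
0.662070546869461 [ 0.71  0.57 -0.4   3.45 -0.13  0.12  0.13]
[0.08, -0.16, 0.14] -0.16 4 [-0.593  0.111  0.798]
[0.06, -0.16, 0.14] -0.16 4 [-0.612  0.057  0.788]
[0.04, -0.18, 0.14] -0.16 4 [-0.636 -0.003  0.772]
end [-0.693  0.589  0.31  -0.743  1.966  2.55 ] [ 0.52  -0.548  0.896] rows 12
Mon Nov 30 05:24:56 UTC 2026
```

Excellent. Executing two of the three pushes, then checking.

Emit:
drive_tool --claw '[85,85,85,85]' --pt "0.02 -0.04 0.03" --pt "0.04 -0.08 0.07" --pt "0.06 -0.12 0.1" --pt "0.08 -0.16 0.14" --yaw '[-0.04,-0.08,-0.12,-0.16]'

```text
time: 18.35
tool_pos: [0.7594, -0.338, 0.7862]
tcp_rot: [2.048, -1.803, 0.727]
wrist_force: [1.7, -1.0, 0.6]
width: 0.998
grip_force: 0.0
```

Emit:
drive_tool --claw '[85,85,85,85]' --pt "0.02 -0.04 0.03" --pt "0.03 -0.08 0.07" --pt "0.04 -0.12 0.1" --pt "0.06 -0.16 0.14" --yaw '[-0.04,-0.08,-0.12,-0.16]'

```text
time: 18.68
tool_pos: [0.7253, -0.4223, 0.8189]
tcp_rot: [1.772, -1.956, 0.62]
wrist_force: [0.3, -0.3, -0.6]
width: 0.996
grip_force: 0.0
```

```bash
export OMP_NUM_THREADS=1 OPENBLAS_NUM_THREADS=1; python3 -c "from h import *;st()"; sed -i 's/,20)$/,10)/' pD.py; timeout 120 python3 pD.py
```

```text
18.68 q [-0.445  0.675  0.318 -0.587  1.815  2.552] p [ 0.7253 -0.4223  0.8189] z [-0.016 -0.588 -0.809] y [-0.995  0.085 -0.042] tilt 36.02 F [ 0.3 -0.3 -0.6] w 0.996 g 0.0
d [-0.587  0.042  0.809]
2.73318538957968 [ 0.56  0.51 -0.47  1.92 -0.17  0.07  0.17]
[-0.0, -0.18, 0.18] -0.16 4 [-0.608 -0.014  0.794]
end [-0.606  0.62   0.31  -0.693  1.95   2.55 ] [ 0.589 -0.511  0.869] rows 4
```

Emit:
drive_tool --claw '[85,85,85]' --pt "0 -0.05 0.05" --pt "0 -0.1 0.1" --pt "0 -0.14 0.14" --yaw '[-0.04,-0.08,-0.12]'

```text
time: 18.93
tool_pos: [0.6404, -0.4742, 0.8614]
tcp_rot: [1.558, -2.041, 0.569]
wrist_force: [-0.2, 0.1, -0.2]
width: 0.995
grip_force: 0.0
```

Emit:
drive_tool --claw '[85,85,85,85,85,85,85,85]' --pt "0 0.06 -0.06" --pt "0 0.12 -0.12" --pt "0 0.18 -0.18" --pt "0 0.24 -0.24" --pt "0 0.3 -0.3" --pt "0 0.36 -0.36" --pt "0 0.42 -0.42" --pt "0 0.48 -0.48" --yaw '[0.04,0.08,0.12,0.16,0.2,0.24,0.28,0.31]'

```text
time: 19.6
tool_pos: [0.6423, -0.2608, 0.6498]
tcp_rot: [2.465, -1.194, 0.878]
wrist_force: [0.9, -0.1, -1.2]
width: 0.997
grip_force: 0.0
```

Emit:
drive_tool --claw '[85,85,85,85,85,85,85,85]' --pt "0 0.06 -0.06" --pt "0 0.12 -0.12" --pt "0 0.18 -0.18" --pt "0 0.24 -0.24" --pt "0 0.3 -0.3" --pt "0 0.36 -0.3" --pt "0 0.36 -0.3" --pt "0 0.36 -0.3" --yaw '[0.04,0.08,0.12,0.16,0.2,0.24,0.28,0.31]'

```text
time: 20.27
tool_pos: [0.6433, -0.0805, 0.499]
tcp_rot: [-2.93, -0.083, -1.017]
wrist_force: [-0.3, -0.5, 0.4]
width: 0.992
grip_force: 0.0
```

Emit:
drive_tool --claw '[85,85,85,85,85,85,85,85]' --pt "0 0 0" --pt "0 0 0" --pt "0 0 0" --pt "0 0 0" --pt "0 0 0" --pt "0 0 0" --pt "0 0 0" --pt "0 0 0" --yaw '[0.04,0.08,0.12,0.16,0.2,0.24,0.28,0.31]'

```text
time: 20.93
tool_pos: [0.6436, -0.0832, 0.5003]
tcp_rot: [-2.34, -1.323, -0.798]
wrist_force: [0.2, -0.4, -0.2]
width: 0.993
grip_force: 0.0
```

```bash
cat > grasp.py <<'E'
from h import *
s,M=st()
a=np.radians(7.8); xs=np.array([-np.sin(a),np.cos(a),0]); ys=np.array([-np.cos(a),-np.sin(a),0])
y=M[:,1]; print("yaw needed deg",7.8-np.degrees(np.arctan2(y[1],y[0])))
print("z in stand", M[:,2]@xs,M[:,2]@ys)
E
python3 grasp.py
python3 - <<'E'
# refine nest/cup from rim & bar: cup teal pixels by height, in stand frame
from h import *
a=np.radians(7.8); xs=np.array([-np.sin(a),np.cos(a)]); ys=np.array([-np.cos(a),-np.sin(a)])
for n in("top","scene"):
    c=dict(np.load(f"{n}0.npz"));P=cloud(c);H=hsv(c);d=c["depth"]>0;X,Y,Z=P[...,0],P[...,1],P[...,2];h,s=H[...,0],H[...,1]
    bar=d&(Z>.222)&(Z<.25)&(Y>.2)&(Y<.6)&(X>.3)&(X<.7)&(s<80);B=box(P[bar])[:2]/1000
    t=d&(h>82)&(h<96)&(s>90)&(Y>.2)&(Y<.5)&(X>.4)&(X<.6)&(Z<.1)
    Q=P[t][:,:2]-(B-.01*xs); u=Q@xs; v=Q@ys
    print(n,B,"nest",B-.01*xs,"cup u",np.percentile(u,[1,5,95,99]).round(4),"v",np.percentile(v,[1,5,95,99]).round(4),Z[t].max())
E
date
```

```text
20.93 q [-0.331  0.123  1.663  0.685  1.287  0.034] p [ 0.6436 -0.0832  0.5003] z [ 0.305  0.537 -0.786] y [ 0.86  -0.511 -0.015] tilt 38.17 F [ 0.2 -0.4 -0.2] w 0.993 g 0.0
d [-0.618  0.015  0.786]
yaw needed deg 38.52445649357837
z in stand 0.49085170445875037 -0.3755211339015587
top [0.4984 0.3069] nest [0.49975716 0.29699252] cup u [-0.0251 -0.0247  0.03    0.0314] v [-0.0248 -0.0243  0.0228  0.0234] 0.0844581675364926
scene [0.4995 0.304 ] nest [0.50085716 0.29409252] cup u [-0.0276 -0.0256  0.0481  0.0538] v [-0.0274 -0.0263  0.0203  0.0217] 0.08653317393510451
Mon Nov 30 05:25:54 UTC 2026
```

Emit:
drive_tool --claw '[85,85,85,85,85,85,85,85]' --pt "-0.03 0.05 -0.052" --pt "-0.06 0.1 -0.104" --pt "-0.09 0.15 -0.156" --pt "-0.12 0.2 -0.208" --pt "-0.15 0.25 -0.26" --pt "-0.18 0.3 -0.312" --pt "-0.21 0.35 -0.364" --pt "-0.235 0.394 -0.416" --yaw '[0.027,0.054,0.081,0.108,0.135,0.162,0.189,0.214]'

```text
time: 21.6
tool_pos: [0.5261, 0.1151, 0.2906]
tcp_rot: [-1.699, -1.934, -0.569]
wrist_force: [0.2, 0.2, 0.4]
width: 0.994
grip_force: 0.0
```

```bash
cat >> grasp.py <<'E'
G=np.array([.5015,.2945,.054])+.005*np.r_[xs[:2],0]
t=G-.153*M[:,2]; print("TCP target",t.round(4),"slide",((t-s["tool_pos"])/.5).round(3),"yaw share",(7.8-np.degrees(np.arctan2(y[1],y[0])))/180)
c=shot("wrist"); cv2.imwrite("pics/wrist1.png",c["color"][:,:,::-1])
E
python3 grasp.py
```

```text
21.6 q [-0.029  0.16   2.029  0.709  1.197 -0.51 ] p [0.5261 0.1151 0.2906] z [-0.094  0.609 -0.788] y [ 0.991  0.134 -0.015] tilt 38.03 F [0.2 0.2 0.4] w 0.994 g 0.0
d [-0.616  0.015  0.788]
yaw needed deg 0.080007708558961
z in stand 0.6159783764073147 0.010844287188168128
TCP target [0.5153 0.2063 0.1745] slide [-0.022  0.182 -0.232] yaw share 0.00044448726977200554
```

View pics/wrist1.png

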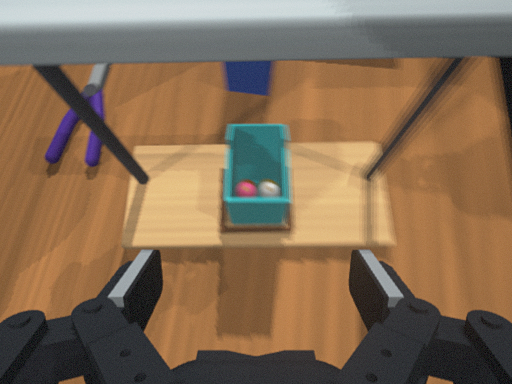

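The wrist view shows the cup centred between the fingers: cup at column 258, finger midpoint at about 257. The lamp bar at the top is clear. Approaching and gripping at 25 N.

Emit:
drive_tool --claw '[85,85,85,85,85,85,85,85]' --pt "-0.003 0.027 -0.034" --pt "-0.006 0.053 -0.068" --pt "-0.009 0.08 -0.102" --pt "-0.013 0.107 -0.136" --pt "-0.016 0.132 -0.168" --pt "-0.019 0.154 -0.196" --pt "-0.021 0.17 -0.217" --pt "-0.022 0.182 -0.232" --yaw '[0,0,0,0,0,0,0,0]'

```text
time: 22.32
tool_pos: [0.5159, 0.2055, 0.1735]
tcp_rot: [-1.703, -1.928, -0.568]
wrist_force: [0.2, -0.1, 0.9]
width: 0.996
grip_force: 0.0
```

Emit:
drive_tool --claw '[65,58,54,50,48,46,46,46]' --pt "0 0 0" --pt "0 0 0" --pt "0 0 0" --pt "0 0 0" --pt "0 0 0" --pt "0 0 0" --pt "0 0 0" --pt "0 0 0" --yaw '[0,0,0,0,0,0,0,0]' --newtons 25

```text
time: 22.98
tool_pos: [0.516, 0.204, 0.174]
tcp_rot: [-1.705, -1.925, -0.569]
wrist_force: [-0.2, -2.2, 6.3]
width: 0.581
grip_force: 26.2
```

```bash
python3 -c "
from h import *;st()
c=shot('wrist'); cv2.imwrite('pics/wrist2.png',c['color'][:,:,::-1])"
```

```text
22.98 q [ 0.135  0.331  2.086  0.863  0.949 -0.588] p [0.516 0.204 0.174] z [-0.093  0.61  -0.787] y [ 0.992  0.127 -0.019] tilt 38.14 F [-0.2 -2.2  6.3] w 0.581 g 26.2
d [-0.617  0.019  0.787]
```

View pics/wrist2.png

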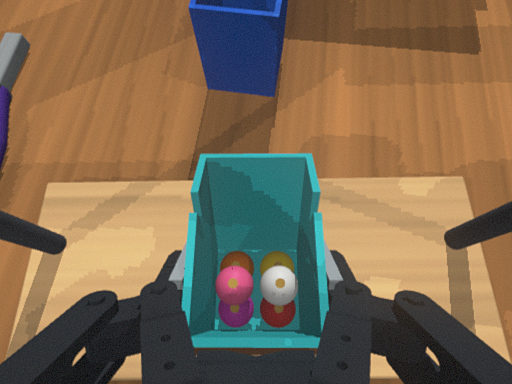

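Emit:
drive_tool --claw '[46,46,46,46,46,46,46,46]' --pt "0 0 0.005" --pt "0 0 0.015" --pt "0 0 0.028" --pt "0 0 0.042" --pt "0 0 0.054" --pt "0 0 0.063" --pt "0 0 0.068" --pt "0 0 0.07" --yaw '[0,0,0,0,0,0,0,0]'

```text
time: 23.7
tool_pos: [0.5153, 0.2044, 0.2085]
tcp_rot: [-1.704, -1.926, -0.567]
wrist_force: [0.2, 0.5, -2.1]
width: 0.585
grip_force: 25.9
```

Emit:
drive_tool --claw '[46,46,46,46,46,46,46,46]' --pt "0.001 -0.01 0" --pt "0.004 -0.03 0" --pt "0.008 -0.06 0" --pt "0.013 -0.095 0" --pt "0.018 -0.13 0" --pt "0.023 -0.17 0" --pt "0.028 -0.21 0" --pt "0.034 -0.25 0" --yaw '[0,0,0,0,0,0,0,0]'

```text
time: 24.37
tool_pos: [0.5318, 0.0776, 0.2072]
tcp_rot: [-1.705, -1.924, -0.565]
wrist_force: [-0.0, 0.1, -0.3]
width: 0.581
grip_force: 25.9
```

Emit:
drive_tool --claw '[46,46,46,46,46,46,46,46]' --pt "0.005 -0.04 0.01" --pt "0.011 -0.08 0.03" --pt "0.016 -0.12 0.06" --pt "0.021 -0.15 0.09" --pt "0.025 -0.18 0.12" --pt "0.028 -0.2 0.15" --pt "0.029 -0.21 0.17" --pt "0.03 -0.22 0.18" --yaw '[0,0,0,0,0,0,0,0]'

```text
time: 25.03
tool_pos: [0.5474, -0.032, 0.2989]
tcp_rot: [-1.706, -1.925, -0.568]
wrist_force: [0.8, 0.3, -0.1]
width: 0.584
grip_force: 25.9
```

```bash
export OMP_NUM_THREADS=1 OPENBLAS_NUM_THREADS=1; python3 -c "from h import *;st()"; cat > pE.py <<'E'
from macro import *; from h import bot
q0=np.clip(np.array(bot.read_state()["q"]),LO,HI); dt=np.array([np.sin(np.radians(25)),0,np.cos(np.radians(25))]);U=np.array
def f(th):
    s=S(q0,U([.1,-.55,.3]),U([.95,.1,.9]),tmin=.14); r,z,a,n1,l1,ra,u,y=th
    s.goto(1,r,z,a,yw=.24)
    for i in range(int(n1)): s.push(1,l1,ra,u,yw=y,n=5)
    return ang(dd(s.q),dt)+.01*s.n,s
lo=U([.5,.35,-.9,4,-.1,-.2,-.2,.08]);hi=U([.9,.6,0,12,.33,.2,.2,.18])
b=runsearch(f,lambda r:r.uniform(lo,hi),30)
print(b[0],b[1].round(2)); c,s=f(b[1]); show(s,q0)
E
timeout 120 python3 pE.py; date
```

```text
25.03 q [-0.283  0.216  1.944  0.611  1.348 -0.656] p [ 0.5474 -0.032   0.2989] z [-0.093  0.61  -0.787] y [ 0.992  0.127 -0.019] tilt 38.08 F [ 0.8  0.3 -0.1] w 0.584 g 25.9
d [-0.616  0.019  0.787]
32.37639899407107 [ 0.75  0.44 -0.1  10.27  0.23 -0.09 -0.17  0.11]
[0.4, -0.1, 0.28] -0.24 8 [-0.616  0.019  0.787]
[0.0, 0.0, -0.0] -0.24 8 [-0.616  0.019  0.787]
[0.0, 0.0, -0.0] -0.24 8 [-0.616  0.019  0.787]
[0.0, 0.0, -0.0] -0.1 8 [-0.593  0.016  0.805]
[-0.06, 0.24, -0.18] -0.11 5 [-0.54   0.005  0.842]
[-0.06, 0.24, -0.18] -0.11 5 [-0.489 -0.007  0.873]
[-0.04, 0.24, -0.18] -0.11 5 [-0.439 -0.017  0.899]
[-0.02, 0.24, -0.18] -0.11 5 [-0.39  -0.025  0.92 ]
[0.02, 0.24, -0.18] -0.11 5 [-0.343 -0.029  0.939]
[0.04, 0.24, -0.18] -0.11 5 [-0.296 -0.028  0.955]
[0.06, 0.24, -0.18] -0.11 5 [-0.25  -0.021  0.968]
[0.1, 0.22, -0.18] -0.11 5 [-0.205 -0.008  0.979]
[0.12, 0.22, -0.18] -0.11 5 [-0.159  0.01   0.987]
[0.16, 0.2, -0.18] -0.11 5 [-0.113  0.033  0.993]
end [-1.217 -0.123  2.097 -0.082  1.075  2.55 ] [ 0.176 -0.442  0.363] rows 82
Mon Nov 30 05:27:48 UTC 2026
```

Emit:
drive_tool --claw '[46,46,46,46,46,46,46,46]' --pt "0.01 -0.01 0.01" --pt "0.02 -0.02 0.03" --pt "0.04 -0.04 0.05" --pt "0.06 -0.06 0.08" --pt "0.08 -0.08 0.1" --pt "0.09 -0.09 0.12" --pt "0.1 -0.1 0.13" --pt "0.1 -0.1 0.14" --yaw '[-0.015,-0.04,-0.07,-0.105,-0.14,-0.18,-0.22,-0.26]'

```text
time: 25.7
tool_pos: [0.5976, -0.0817, 0.3674]
tcp_rot: [-2.465, -1.146, -0.837]
wrist_force: [0.8, 0.2, -1.4]
width: 0.584
grip_force: 25.9
```

Emit:
drive_tool --claw '[46,46,46,46,46,46,46,46]' --pt "0 0 0" --pt "0 0 0" --pt "0 0 0" --pt "0 0 0" --pt "0 0 0" --pt "0 0 0" --pt "0 0 0" --pt "0 0 0" --yaw '[-0.04,-0.08,-0.12,-0.16,-0.2,-0.24,-0.28,-0.31]'

```text
time: 26.37
tool_pos: [0.5958, -0.0804, 0.3657]
tcp_rot: [-2.963, 0.056, -1.012]
wrist_force: [-0.7, 0.1, -2.8]
width: 0.579
grip_force: 26.0
```

Emit:
drive_tool --claw '[46,46,46,46,46,46,46,46]' --pt "0 0 0" --pt "0 0 0" --pt "0 0 0" --pt "0 0 0" --pt "0 0 0" --pt "0 0 0" --pt "0 0 0" --pt "0 0 0" --yaw '[-0.04,-0.08,-0.12,-0.16,-0.2,-0.24,-0.28,-0.31]'

```text
time: 27.03
tool_pos: [0.5946, -0.0918, 0.3716]
tcp_rot: [2.639, -0.974, 0.869]
wrist_force: [0.7, 0.5, -2.2]
width: 0.587
grip_force: 26.0
```

```bash
export OMP_NUM_THREADS=1 OPENBLAS_NUM_THREADS=1; cat > mpc.py <<'E'
from fast import *; import sys,multiprocessing as mp
from h import bot
Mg=Ro.from_rotvec([-1.705,-1.925,-.569]).as_matrix(); a=np.radians(7.8); Pg=np.array([.516,.204,.174])
Rc=Mg.T@np.array([[-np.sin(a),np.cos(a),0],[-np.cos(a),-np.sin(a),0],[0,0,1.]]).T   # cup axes in tool
oc=Mg.T@(np.array([.5015,.2945,.012])-Pg)
def cup(q):
    p,T,_=kin(q); C=T@Rc; o=p+T@oc; return o,C,o+C@[.055,0,.055],p
def info(q):
    o,C,l,p=cup(q); return f"tip {np.degrees(np.arccos(C[2,2])):.1f} xz {C[2,0]:.2f} yz {C[2,1]:.2f} o {o.round(3)} lip {l.round(3)} tcp {p.round(3)} q6 {q[5]:.2f} q4 {q[3]:.2f} q1 {q[0]:.2f}"
def one(args):
    q,s,y,n=args; x=q; p0,T0,_=kin(q)
    for i in range(n): x=row(x,p0+.5*s*(i+1)/n,Rz(np.pi*y*(i+1)/n)@T0)
    return x
def mpc(q,ncall,cost,ys,n=4,smax=.33,N=160,seed=0):
    r=np.random.default_rng(seed); last=None
    with mp.get_context("fork").Pool(4) as P:
        for k in range(ncall):
            A=[]
            for _ in range(N):
                s=r.normal(size=3); s*=smax*r.random()**.5/np.linalg.norm(s); A.append((q,s.round(2),round(r.uniform(*ys),2),n))
            if last is not None: A+=[(q,(last[0]+r.normal(size=3)*.06).round(2),round(last[1]+r.normal()*.02,2),n) for _ in range(N//2)]
            X=P.map(one,A,chunksize=10); c=[cost(x) for x in X]; i=int(np.argmin(c)); last=(A[i][1],A[i][2]); q=X[i]
            print(last[0].tolist(),last[1],n,"|",info(q))
    return q
E
cat > pF.py <<'E'
from mpc import *
q=np.clip(np.array(bot.read_state()["q"]),LO,HI); print(info(q),bot.read_state()["time"])
T0=np.array([.56,-.16,.36])
def cost(x):
    o,C,l,p=cup(x); e=np.maximum(0,np.abs(p-T0)-[.08,.1,.05]).sum()
    return C[2,0]*100+30*abs(C[2,1])+150*e
mpc(q,9,cost,(-.2,0),n=5,smax=.4)
E
timeout 100 python3 pF.py
```

```text
tip 2.1 xz -0.04 yz -0.00 o [ 0.667 -0.149  0.208] lip [ 0.711 -0.185  0.261] tcp [ 0.599 -0.095  0.373] q6 2.55 q4 -0.56 q1 -0.10 27.0333
[0.07, 0.24, -0.27] -0.19 5 | tip 7.0 xz -0.12 yz 0.01 o [ 0.637 -0.234  0.217] lip [ 0.673 -0.284  0.265] tcp [ 0.591 -0.179  0.389] q6 2.55 q4 -0.47 q1 -0.24
[0.09, 0.38, -0.35] -0.2 5 | tip 11.9 xz -0.21 yz 0.02 o [ 0.59  -0.299  0.21 ] lip [ 0.617 -0.358  0.252] tcp [ 0.56  -0.25   0.387] q6 2.55 q4 -0.38 q1 -0.38
[-0.03, 0.32, -0.11] -0.07 5 | tip 14.8 xz -0.25 yz 0.03 o [ 0.529 -0.29   0.214] lip [ 0.552 -0.354  0.253] tcp [ 0.505 -0.249  0.393] q6 2.55 q4 -0.33 q1 -0.42
[0.11, 0.3, -0.14] -0.06 5 | tip 17.6 xz -0.30 yz 0.05 o [ 0.511 -0.29   0.203] lip [ 0.53  -0.356  0.239] tcp [ 0.489 -0.256  0.385] q6 2.55 q4 -0.28 q1 -0.45
[0.15, 0.34, -0.09] -0.05 5 | tip 20.2 xz -0.34 yz 0.07 o [ 0.504 -0.278  0.203] lip [ 0.521 -0.347  0.236] tcp [ 0.483 -0.252  0.386] q6 2.55 q4 -0.23 q1 -0.47
[0.26, 0.42, -0.06] -0.07 5 | tip 23.2 xz -0.38 yz 0.09 o [ 0.512 -0.276  0.213] lip [ 0.525 -0.346  0.242] tcp [ 0.49  -0.258  0.397] q6 2.55 q4 -0.18 q1 -0.48
[0.3, 0.53, -0.13] -0.07 5 | tip 26.2 xz -0.43 yz 0.11 o [ 0.519 -0.264  0.202] lip [ 0.53  -0.337  0.228] tcp [ 0.495 -0.256  0.386] q6 2.55 q4 -0.12 q1 -0.49
[0.34, 0.58, -0.14] -0.09 5 | tip 29.5 xz -0.47 yz 0.14 o [ 0.526 -0.258  0.183] lip [ 0.533 -0.332  0.205] tcp [ 0.498 -0.258  0.367] q6 2.55 q4 -0.06 q1 -0.51
[0.37, 0.7, -0.15] -0.12 5 | tip 33.2 xz -0.52 yz 0.17 o [ 0.524 -0.249  0.156] lip [ 0.526 -0.325  0.174] tcp [ 0.49  -0.259  0.339] q6 2.55 q4 0.02 q1 -0.54
```

```bash
export OMP_NUM_THREADS=1 OPENBLAS_NUM_THREADS=1; sed -i 's/^T0=.*/T0=np.array([.70,-.15,.41])/; s/\[.08,.1,.05\]/[.15,.2,.07]/; s/mpc(q,9.*/mpc(q,9,cost,(-.2,0),n=5,smax=.42,N=120)/' pF.py; timeout 100 python3 pF.py; date
```

```text
tip 2.1 xz -0.04 yz -0.00 o [ 0.667 -0.149  0.208] lip [ 0.711 -0.185  0.261] tcp [ 0.599 -0.095  0.373] q6 2.55 q4 -0.56 q1 -0.10 27.0333
[0.07, 0.26, -0.28] -0.19 5 | tip 7.0 xz -0.12 yz 0.01 o [ 0.637 -0.231  0.216] lip [ 0.674 -0.28   0.264] tcp [ 0.591 -0.176  0.388] q6 2.55 q4 -0.47 q1 -0.24
[0.17, 0.28, -0.26] -0.23 5 | tip 12.2 xz -0.21 yz 0.02 o [ 0.603 -0.326  0.23 ] lip [ 0.628 -0.387  0.272] tcp [ 0.577 -0.277  0.407] q6 2.55 q4 -0.37 q1 -0.41
[0.25, 0.42, -0.21] -0.23 5 | tip 17.2 xz -0.29 yz 0.03 o [ 0.562 -0.394  0.248] lip [ 0.573 -0.462  0.284] tcp [ 0.547 -0.356  0.43 ] q6 2.55 q4 -0.29 q1 -0.55
[0.14, 0.16, 0.02] -0.0 5 | tip 18.4 xz -0.31 yz 0.03 o [ 0.603 -0.365  0.272] lip [ 0.617 -0.433  0.307] tcp [ 0.587 -0.332  0.455] q6 2.55 q4 -0.26 q1 -0.49
[0.1, 0.35, -0.18] -0.09 5 | tip 21.4 xz -0.36 yz 0.05 o [ 0.564 -0.375  0.254] lip [ 0.573 -0.445  0.285] tcp [ 0.55  -0.35   0.438] q6 2.55 q4 -0.22 q1 -0.55
[0.18, 0.38, -0.23] -0.04 5 | tip 24.0 xz -0.40 yz 0.06 o [ 0.562 -0.354  0.21 ] lip [ 0.57  -0.426  0.238] tcp [ 0.546 -0.337  0.395] q6 2.55 q4 -0.17 q1 -0.55
[0.26, 0.37, -0.17] -0.07 5 | tip 27.2 xz -0.45 yz 0.08 o [ 0.57  -0.353  0.183] lip [ 0.575 -0.427  0.207] tcp [ 0.551 -0.346  0.368] q6 2.55 q4 -0.12 q1 -0.57
[0.38, 0.43, -0.11] -0.07 5 | tip 30.4 xz -0.49 yz 0.11 o [ 0.601 -0.347  0.167] lip [ 0.604 -0.422  0.187] tcp [ 0.578 -0.35   0.351] q6 2.55 q4 -0.05 q1 -0.57
[0.28, 0.45, -0.03] -0.08 5 | tip 33.8 xz -0.54 yz 0.15 o [ 0.606 -0.335  0.16 ] lip [ 0.605 -0.411  0.176] tcp [ 0.577 -0.346  0.344] q6 2.55 q4 0.02 q1 -0.58
Mon Nov 30 05:29:27 UTC 2026
```

Emit:
drive_tool --claw '[46,46,46,46,46]' --pt "0.01 0.05 -0.05" --pt "0.03 0.1 -0.11" --pt "0.04 0.14 -0.16" --pt "0.06 0.19 -0.22" --pt "0.07 0.24 -0.27" --yaw '[-0.04,-0.08,-0.11,-0.15,-0.19]'

```text
time: 27.45
tool_pos: [0.5937, -0.169, 0.3673]
tcp_rot: [2.55, -1.384, 0.658]
wrist_force: [0.5, 0.1, -0.9]
width: 0.581
grip_force: 26.0
```

Emit:
drive_tool --claw '[46,46,46,46,46]' --pt "0.02 0.08 -0.07" --pt "0.04 0.15 -0.14" --pt "0.05 0.23 -0.21" --pt "0.07 0.3 -0.28" --pt "0.09 0.38 -0.35" --yaw '[-0.04,-0.08,-0.12,-0.16,-0.2]'

```text
time: 27.87
tool_pos: [0.5614, -0.2406, 0.3306]
tcp_rot: [2.441, -1.786, 0.486]
wrist_force: [0.5, -0.2, -0.9]
width: 0.584
grip_force: 26.0
```

Emit:
drive_tool --claw '[46,46,46,46,46]' --pt "-0.01 0.06 -0.02" --pt "-0.01 0.13 -0.04" --pt "-0.02 0.19 -0.07" --pt "-0.02 0.26 -0.09" --pt "-0.03 0.32 -0.11" --yaw '[-0.014,-0.028,-0.042,-0.056,-0.07]'

```text
time: 28.28
tool_pos: [0.4894, -0.2556, 0.3132]
tcp_rot: [2.35, -1.997, 0.438]
wrist_force: [-0.5, 0.8, -1.1]
width: 0.583
grip_force: 26.3
```

Emit:
drive_tool --claw '[46,46,46,46,46]' --pt "0.02 0.06 -0.03" --pt "0.04 0.12 -0.06" --pt "0.07 0.18 -0.08" --pt "0.09 0.24 -0.11" --pt "0.11 0.3 -0.14" --yaw '[-0.012,-0.024,-0.036,-0.048,-0.06]'

```text
time: 28.7
tool_pos: [0.4557, -0.2716, 0.2741]
tcp_rot: [-2.215, 2.145, -0.408]
wrist_force: [-0.1, -0.8, -0.2]
width: 0.583
grip_force: 26.4
```

```bash
export OMP_NUM_THREADS=1 OPENBLAS_NUM_THREADS=1; sed -i 's/^T0=.*/T0=np.array([.54,-.22,.38])/; s/\[.15,.2,.07\]/[.06,.08,.05]/; s/mpc(q,9.*/mpc(q,6,cost,(-.2,0),n=6,smax=.6,N=120)/' pF.py; timeout 100 python3 pF.py; date
```

```text
tip 30.1 xz -0.46 yz 0.19 o [ 0.496 -0.275  0.092] lip [ 0.497 -0.35   0.114] tcp [ 0.458 -0.274  0.274] q6 2.55 q4 -0.03 q1 -0.58 28.7
[0.23, 0.24, 0.2] -0.03 6 | tip 32.6 xz -0.49 yz 0.22 o [ 0.528 -0.269  0.163] lip [ 0.528 -0.344  0.182] tcp [ 0.486 -0.274  0.344] q6 2.55 q4 0.02 q1 -0.56
[0.37, 0.31, 0.16] -0.05 6 | tip 35.5 xz -0.53 yz 0.25 o [ 0.577 -0.278  0.203] lip [ 0.574 -0.354  0.219] tcp [ 0.529 -0.29   0.383] q6 2.55 q4 0.08 q1 -0.56
[0.39, 0.43, 0.05] -0.07 6 | tip 38.8 xz -0.56 yz 0.29 o [ 0.611 -0.277  0.198] lip [ 0.605 -0.354  0.211] tcp [ 0.555 -0.295  0.375] q6 2.55 q4 0.15 q1 -0.56
[0.32, 0.47, -0.01] -0.1 6 | tip 42.8 xz -0.59 yz 0.34 o [ 0.62  -0.273  0.161] lip [ 0.609 -0.349  0.169] tcp [ 0.553 -0.296  0.333] q6 2.55 q4 0.24 q1 -0.58
[0.29, 0.35, 0.26] -0.06 6 | tip 46.1 xz -0.61 yz 0.38 o [ 0.639 -0.271  0.198] lip [ 0.625 -0.348  0.203] tcp [ 0.562 -0.298  0.366] q6 2.55 q4 0.30 q1 -0.59
[0.04, 0.55, 0.13] -0.13 6 | tip 50.3 xz -0.63 yz 0.43 o [ 0.574 -0.25   0.173] lip [ 0.55  -0.324  0.173] tcp [ 0.483 -0.272  0.334] q6 2.55 q4 0.40 q1 -0.64
Mon Nov 30 05:30:06 UTC 2026
```

```bash
export OMP_NUM_THREADS=1 OPENBLAS_NUM_THREADS=1; cat > cal.py <<'E'
import fast; from fast import *
def mk(wr,sep,damp,it,mode):
    def row(q,pt,Rt):
        p,T,J=kin(q); dp=pt-p; dr=rv(Rt@T.T); a1=min(1,.0417/max(np.linalg.norm(dp),1e-9)); a2=min(1,.125/max(np.linalg.norm(dr),1e-9))
        if not sep: a1=a2=min(a1,a2)
        a=p+a1*dp; b=Ro.from_rotvec(a2*dr).as_matrix()@T; x=q.copy()
        lo=np.maximum(LO,q-VM)-1e-9; hi=np.minimum(HI,q+VM)+1e-9; W=np.r_[np.ones(3),wr*np.ones(3)]
        for _ in range(it):
            p,T,J=kin(x); e=np.r_[a-p,rv(b@T.T)]*W; JJ=J*W[:,None]
            if mode=='bvls':
                s=np.linalg.solve(JJ.T@JJ+damp*np.eye(6),JJ.T@e)
                if np.any(x+s<lo) or np.any(x+s>hi): s=lsq_linear(np.r_[JJ,1e-4*np.eye(6)],np.r_[e,np.zeros(6)],(lo-x-1e-9,hi-x+1e-9),method='bvls').x
                x=x+s
            else: # DLS then clip each iteration
                x=np.clip(x+np.linalg.solve(JJ.T@JJ+damp*np.eye(6),JJ.T@e),LO,HI)
        return np.clip(x,LO,HI)
    return row
def five(s,y): return [(np.array(s)*(i+1)/5,y*(i+1)/5) for i in range(5)]
SEQ=[five([.07,.24,-.27],-.19),five([.09,.38,-.35],-.2),five([-.03,.32,-.11],-.07),five([.11,.3,-.14],-.06)]
RV=[[2.55,-1.384,.658],[2.441,-1.786,.486],[2.35,-1.997,.438],[-2.215,2.145,-.408]]
PP=np.array([[.5937,-.169,.3673],[.5614,-.2406,.3306],[.4894,-.2556,.3132],[.4557,-.2716,.2741]])
M0=Ro.from_rotvec([2.639,-.974,.869]).as_matrix();p0=np.array([.5946,-.0918,.3716])
q0=ik(p0+[0,0,0],M0,20)
q0=[q for q in q0 if abs(q[5]-2.55)<.2] or [least_squares(lambda x:(lambda k:np.r_[k[0]-p0,rv(M0@k[1].T)])(kin(x)),[-.1,.2,1.9,-.56,1.2,2.54],bounds=(LO,HI)).x]
q0=q0[0];print(q0.round(3))
if __name__=="__main__":
  for v in [(1,0,1e-8,2,'bvls'),(1,1,1e-8,2,'bvls'),(.5,0,1e-8,2,'bvls'),(.5,1,1e-8,2,'bvls'),(.7,1,1e-8,2,'bvls'),(1,1,1e-4,10,'clip'),(1,1,1e-3,20,'clip'),(1,1,1e-2,10,'clip'),(1,0,1e-3,20,'clip'),(.5,1,1e-3,20,'clip'),(.3,1,1e-3,20,'clip')]:
    r=mk(*v);q=q0;o=[]
    for c,Rr,Pp in zip(SEQ,RV,PP):
        p,T,_=kin(q)
        for s,y in c: q=r(q,p+.5*s,Rz(np.pi*y)@T)
        P,T2,_=kin(q); Mr=Ro.from_rotvec(Rr).as_matrix(); o.append((np.degrees(np.linalg.norm(rv(T2@Mr.T))).round(1),(1000*np.linalg.norm(P-Pp)).round(0)))
    print(v,[tuple(map(float,x)) for x in o])
E
python3 cal.py; date
```

```text
[-0.101  0.004  2.024 -0.562  0.644  2.55 ]
(1, 0, 1e-08, 2, 'bvls') [(5.0, 25.0), (11.2, 56.0), (14.4, 79.0), (18.1, 112.0)]
(1, 1, 1e-08, 2, 'bvls') [(9.5, 122.0), (20.6, 263.0), (25.4, 305.0), (29.8, 358.0)]
(0.5, 0, 1e-08, 2, 'bvls') [(6.5, 76.0), (13.8, 185.0), (20.6, 289.0), (25.6, 418.0)]
(0.5, 1, 1e-08, 2, 'bvls') [(6.2, 73.0), (11.7, 160.0), (16.7, 239.0), (20.5, 347.0)]
(0.7, 1, 1e-08, 2, 'bvls') [(2.2, 26.0), (5.0, 60.0), (6.9, 86.0), (8.8, 117.0)]
(1, 1, 0.0001, 10, 'clip') [(47.9, 237.0), (74.2, 489.0), (84.6, 670.0), (89.1, 853.0)]
(1, 1, 0.001, 20, 'clip') [(47.7, 236.0), (74.0, 487.0), (84.4, 669.0), (89.0, 852.0)]
(1, 1, 0.01, 10, 'clip') [(45.8, 230.0), (71.8, 473.0), (82.8, 656.0), (87.8, 839.0)]
(1, 0, 0.001, 20, 'clip') [(36.8, 151.0), (64.5, 342.0), (78.1, 502.0), (86.3, 679.0)]
(0.5, 1, 0.001, 20, 'clip') [(47.4, 236.0), (73.7, 487.0), (84.2, 669.0), (88.8, 852.0)]
(0.3, 1, 0.001, 20, 'clip') [(46.7, 236.0), (73.1, 487.0), (83.8, 669.0), (88.5, 852.0)]
Mon Nov 30 05:31:04 UTC 2026
```

```bash
export OMP_NUM_THREADS=1 OPENBLAS_NUM_THREADS=1; sed -i 's/  for v in \[.*/  for v in [(w,1,1e-8,2,"bvls") for w in (.72,.74,.76,.78,.8)]:/' cal.py; python3 cal.py
cat >> fast.py <<'E'
WR=.75
def row(q,pt,Rt):
    p,T,J=kin(q); dp=pt-p; dr=rv(Rt@T.T); a=p+min(1,.0417/max(np.linalg.norm(dp),1e-9))*dp; b=Ro.from_rotvec(min(1,.125/max(np.linalg.norm(dr),1e-9))*dr).as_matrix()@T; x=q
    lo=np.maximum(LO,q-VM)-1e-9; hi=np.minimum(HI,q+VM)+1e-9; W=np.r_[1,1,1,WR,WR,WR]
    for it in range(2):
        if it: p,T,J=kin(x)
        e=np.r_[a-p,rv(b@T.T)]*W; JJ=J*W[:,None]; s=np.linalg.solve(JJ.T@JJ+1e-8*np.eye(6),JJ.T@e)
        if np.any(x+s<lo) or np.any(x+s>hi): s=lsq_linear(np.r_[JJ,1e-4*np.eye(6)],np.r_[e,np.zeros(6)],(lo-x-1e-9,hi-x+1e-9),method='bvls').x
        x=x+s
    return np.clip(x,LO,HI)
E
cat > pG.py <<'E'
from mpc import *
q=np.clip(np.array(bot.read_state()["q"]),LO,HI); print(info(q),bot.read_state()["time"])
def cost(x):
    o,C,l,p=cup(x); L=l-C@[0,.015,0]; e=np.linalg.norm(np.maximum(0,np.abs(L-[.544,-.165,.17])-[.03,.03,.03]))
    return C[2,0]*100+25*abs(C[2,1])+120*e+2000*max(0,.11-min(l[2],o[2]))
q=mpc(q,5,cost,(-.2,.02),n=5,smax=.5,N=140)
E
timeout 100 python3 pG.py; date
```

```text
[-0.101  0.004  2.024 -0.562  0.644  2.55 ]
(0.72, 1, 1e-08, 2, 'bvls') [(2.7, 34.0), (6.1, 78.0), (8.4, 107.0), (10.5, 143.0)]
(0.74, 1, 1e-08, 2, 'bvls') [(3.2, 42.0), (7.3, 95.0), (9.9, 128.0), (12.3, 167.0)]
(0.76, 1, 1e-08, 2, 'bvls') [(3.8, 50.0), (8.5, 112.0), (11.3, 147.0), (14.0, 190.0)]
(0.78, 1, 1e-08, 2, 'bvls') [(4.3, 57.0), (9.6, 128.0), (12.8, 165.0), (15.7, 210.0)]
(0.8, 1, 1e-08, 2, 'bvls') [(4.9, 64.0), (10.8, 144.0), (14.1, 182.0), (17.3, 229.0)]
tip 30.1 xz -0.46 yz 0.19 o [ 0.496 -0.275  0.092] lip [ 0.497 -0.35   0.114] tcp [ 0.458 -0.274  0.274] q6 2.55 q4 -0.03 q1 -0.58 28.7
[0.08, 0.29, 0.21] 0.01 5 | tip 31.5 xz -0.48 yz 0.20 o [ 0.496 -0.215  0.175] lip [ 0.501 -0.29   0.195] tcp [ 0.456 -0.22   0.357] q6 2.55 q4 0.00 q1 -0.50
[0.16, 0.28, 0.12] 0.04 5 | tip 32.4 xz -0.49 yz 0.21 o [ 0.545 -0.137  0.224] lip [ 0.561 -0.211  0.243] tcp [ 0.505 -0.151  0.405] q6 2.55 q4 0.02 q1 -0.34
[-0.05, 0.09, -0.08] -0.0 5 | tip 33.1 xz -0.50 yz 0.22 o [ 0.514 -0.108  0.184] lip [ 0.532 -0.182  0.202] tcp [ 0.474 -0.125  0.365] q6 2.55 q4 0.03 q1 -0.32
[0.04, 0.1, -0.04] -0.01 5 | tip 34.6 xz -0.52 yz 0.24 o [ 0.524 -0.092  0.162] lip [ 0.542 -0.166  0.179] tcp [ 0.482 -0.113  0.342] q6 2.55 q4 0.06 q1 -0.30
[0.08, 0.18, -0.04] -0.04 5 | tip 36.8 xz -0.54 yz 0.26 o [ 0.53  -0.11   0.136] lip [ 0.541 -0.186  0.15 ] tcp [ 0.483 -0.135  0.314] q6 2.55 q4 0.11 q1 -0.35
Mon Nov 30 05:31:28 UTC 2026
```

```bash
export OMP_NUM_THREADS=1 OPENBLAS_NUM_THREADS=1; sed -i 's/for w in (.*)\]:/for w in (.6,.64,.67)]:/' cal.py; python3 cal.py|tail -3; sed -i 's/^WR=.*/WR=.66/' fast.py
cat > pG.py <<'E'
from mpc import *
q=np.clip(np.array(bot.read_state()["q"]),LO,HI); print(info(q),bot.read_state()["time"])
T0=np.array([.52,-.2,.36])
def cost(x):
    o,C,l,p=cup(x); e=np.maximum(0,np.abs(p-T0)-[.07,.08,.05]).sum()
    return C[2,0]*100+25*abs(C[2,1])+100*e+2000*max(0,.13-min(l[2],o[2]))
q=mpc(q,5,cost,(-.22,.02),n=5,smax=.42,N=140)
E
timeout 100 python3 pG.py; date
```

```text
(0.6, 1, 1e-08, 2, 'bvls') [(2.6, 21.0), (5.1, 46.0), (6.7, 64.0), (8.4, 87.0)]
(0.64, 1, 1e-08, 2, 'bvls') [(1.7, 5.0), (3.5, 12.0), (4.3, 20.0), (5.3, 29.0)]
(0.67, 1, 1e-08, 2, 'bvls') [(1.7, 13.0), (3.8, 32.0), (5.0, 50.0), (6.3, 72.0)]
tip 30.1 xz -0.46 yz 0.19 o [ 0.496 -0.275  0.092] lip [ 0.497 -0.35   0.114] tcp [ 0.458 -0.274  0.274] q6 2.55 q4 -0.03 q1 -0.58 28.7
[0.16, 0.17, 0.14] -0.02 5 | tip 32.6 xz -0.49 yz 0.22 o [ 0.526 -0.263  0.149] lip [ 0.526 -0.339  0.168] tcp [ 0.484 -0.269  0.33 ] q6 2.55 q4 0.02 q1 -0.56
[0.21, 0.23, 0.07] -0.03 5 | tip 35.3 xz -0.52 yz 0.25 o [ 0.551 -0.265  0.167] lip [ 0.548 -0.341  0.183] tcp [ 0.504 -0.276  0.347] q6 2.55 q4 0.08 q1 -0.56
[0.17, 0.35, -0.01] -0.03 5 | tip 38.1 xz -0.55 yz 0.28 o [ 0.551 -0.246  0.147] lip [ 0.545 -0.322  0.16 ] tcp [ 0.497 -0.262  0.325] q6 2.55 q4 0.14 q1 -0.56
[0.18, 0.44, 0.12] -0.05 5 | tip 41.2 xz -0.58 yz 0.31 o [ 0.526 -0.248  0.15 ] lip [ 0.513 -0.324  0.159] tcp [ 0.463 -0.266  0.324] q6 2.55 q4 0.20 q1 -0.62
[0.25, 0.43, 0.13] -0.03 5 | tip 44.0 xz -0.60 yz 0.35 o [ 0.529 -0.236  0.15 ] lip [ 0.513 -0.312  0.156] tcp [ 0.458 -0.257  0.321] q6 2.55 q4 0.26 q1 -0.62
Mon Nov 30 05:31:50 UTC 2026
```

```bash
export OMP_NUM_THREADS=1 OPENBLAS_NUM_THREADS=1; sed -i 's/^WR=.*/WR=.645/' fast.py
sed -i 's/^T0=.*/T0=np.array([.58,-.15,.40])/; s/\[.07,.08,.05\]/[.16,.2,.09]/; s/25\*abs/10*abs/; s/^q=mpc.*/q=mpc(q,7,cost,(-.25,.02),n=6,smax=.5,N=140)/; s/100\*e/60*e/' pG.py; timeout 100 python3 pG.py; date
```

```text
tip 30.1 xz -0.46 yz 0.19 o [ 0.496 -0.275  0.092] lip [ 0.497 -0.35   0.114] tcp [ 0.458 -0.274  0.274] q6 2.55 q4 -0.03 q1 -0.58 28.7
[0.1, 0.11, 0.18] -0.24 6 | tip 39.6 xz -0.57 yz 0.28 o [ 0.449 -0.338  0.138] lip [ 0.423 -0.41   0.149] tcp [ 0.39  -0.343  0.315] q6 2.55 q4 0.17 q1 -0.81
[0.1, 0.16, 0.1] -0.04 6 | tip 42.2 xz -0.59 yz 0.32 o [ 0.432 -0.334  0.161] lip [ 0.401 -0.405  0.169] tcp [ 0.365 -0.339  0.335] q6 2.55 q4 0.22 q1 -0.86
[0.21, 0.13, 0.11] -0.01 6 | tip 44.4 xz -0.61 yz 0.35 o [ 0.469 -0.331  0.188] lip [ 0.439 -0.402  0.194] tcp [ 0.396 -0.34   0.359] q6 2.55 q4 0.26 q1 -0.83
[0.31, 0.14, -0.0] -0.02 6 | tip 47.1 xz -0.63 yz 0.38 o [ 0.534 -0.339  0.157] lip [ 0.503 -0.41   0.16 ] tcp [ 0.452 -0.351  0.323] q6 2.55 q4 0.33 q1 -0.77
[0.25, 0.17, 0.08] -0.01 6 | tip 49.8 xz -0.64 yz 0.42 o [ 0.591 -0.321  0.156] lip [ 0.562 -0.393  0.157] tcp [ 0.502 -0.338  0.319] q6 2.55 q4 0.39 q1 -0.71
[0.19, 0.31, 0.32] -0.19 6 | tip 58.7 xz -0.68 yz 0.52 o [ 0.556 -0.37   0.143] lip [ 0.506 -0.429  0.134] tcp [ 0.44  -0.359  0.288] q6 2.55 q4 0.63 q1 -0.82
[0.03, 0.27, 0.3] 0.01 6 | tip 60.9 xz -0.68 yz 0.54 o [ 0.529 -0.312  0.209] lip [ 0.484 -0.374  0.198] tcp [ 0.407 -0.309  0.35 ] q6 2.55 q4 0.62 q1 -0.82
Mon Nov 30 05:32:15 UTC 2026
```

```bash
export OMP_NUM_THREADS=1 OPENBLAS_NUM_THREADS=1; cat > pH.py <<'E'
from mpc import *
q=np.clip(np.array(bot.read_state()["q"]),LO,HI); print(info(q),bot.read_state()["time"])
run=lambda C:.5*C[2,0]+.866*C[2,2]   # <0: front wall slopes down to the lip
def corner(o,C): return o+C@np.array([.055,-.015,.055])
B=np.array([.544,-.16])
def c1(x):
    o,C,l,p=cup(x); e=np.maximum(0,np.abs(p-[.5,-.25,.4])-[.12,.15,.1]).sum()
    return run(C)*100+60*e+2000*max(0,.12-min(l[2],o[2]))+300*max(0,.12-run(C))
def c2(x):
    o,C,l,p=cup(x); k=corner(o,C); e=np.linalg.norm(k[:2]-B); 
    return 400*max(0,e-.02)+100*max(0,run(C)+.12)+1000*max(0,.09-k[2])+100*max(0,k[2]-.13)
Mg2=np.array([-.617,.019,.787])
def c3(x):
    o,C,l,p=cup(x); return np.degrees(np.arccos(np.clip(dd(x)@Mg2,-1,1)))+200*np.maximum(0,np.abs(p-[.5,-.2,.6])-[.35,.35,.3]).sum()+1000*max(0,.12-min(l[2],o[2]))
if __name__=="__main__":
    q=mpc(q,4,c1,(-.25,.02),n=6,smax=.5,N=130); print()
    q=mpc(q,6,c2,(-.25,.1),n=6,smax=.5,N=130); print()
    q=mpc(q,6,c3,(-.3,.05),n=8,smax=.6,N=100); print(dd(q),q)
E
timeout 150 python3 pH.py; date
```

```text
tip 30.1 xz -0.46 yz 0.19 o [ 0.496 -0.275  0.092] lip [ 0.497 -0.35   0.114] tcp [ 0.458 -0.274  0.274] q6 2.55 q4 -0.03 q1 -0.58 28.7
[0.1, 0.11, 0.18] -0.24 6 | tip 39.6 xz -0.57 yz 0.28 o [ 0.449 -0.338  0.138] lip [ 0.423 -0.41   0.149] tcp [ 0.39  -0.343  0.315] q6 2.55 q4 0.17 q1 -0.81
[0.17, 0.07, 0.11] -0.25 6 | tip 49.5 xz -0.65 yz 0.39 o [ 0.416 -0.412  0.127] lip [ 0.366 -0.471  0.127] tcp [ 0.328 -0.403  0.291] q6 2.55 q4 0.40 q1 -1.02
[0.11, 0.15, 0.33] -0.2 6 | tip 57.3 xz -0.69 yz 0.48 o [ 0.325 -0.471  0.14 ] lip [ 0.257 -0.508  0.131] tcp [ 0.225 -0.425  0.289] q6 2.55 q4 0.58 q1 -1.25
[-0.09, 0.16, 0.06] 0.01 6 | tip 57.3 xz -0.69 yz 0.48 o [ 0.281 -0.388  0.17 ] lip [ 0.215 -0.427  0.161] tcp [ 0.18  -0.345  0.319] q6 2.55 q4 0.53 q1 -1.31

[0.45, 0.17, -0.13] 0.09 6 | tip 58.0 xz -0.69 yz 0.49 o [ 0.474 -0.297  0.1  ] lip [ 0.422 -0.353  0.091] tcp [ 0.362 -0.285  0.248] q6 2.55 q4 0.65 q1 -0.82
[0.29, 0.23, -0.03] 0.07 6 | tip 59.3 xz -0.70 yz 0.50 o [ 0.617 -0.163  0.073] lip [ 0.579 -0.231  0.063] tcp [ 0.502 -0.179  0.219] q6 2.55 q4 0.75 q1 -0.46
[-0.18, 0.0
[... 1023 characters left out ...]
176] lip [ 0.296 -0.374  0.156] tcp [ 0.234 -0.284  0.302] q6 2.55 q4 0.78 q1 -1.13
[-0.23, 0.12, -0.09] -0.04 8 | tip 67.5 xz -0.73 yz 0.56 o [ 0.279 -0.367  0.196] lip [ 0.21  -0.396  0.177] tcp [ 0.16  -0.302  0.324] q6 2.53 q4 0.73 q1 -1.39
[0.05, -0.03, -0.05] 0.02 8 | tip 67.5 xz -0.73 yz 0.56 o [ 0.308 -0.374  0.171] lip [ 0.24  -0.408  0.152] tcp [ 0.185 -0.317  0.299] q6 2.40 q4 0.83 q1 -1.33
[0.04, 0.06, 0.02] 0.01 8 | tip 67.4 xz -0.73 yz 0.56 o [ 0.33  -0.342  0.182] lip [ 0.264 -0.378  0.163] tcp [ 0.206 -0.289  0.31 ] q6 2.55 q4 0.74 q1 -1.23
[0.34860438 0.56422885 0.74841218] [-1.23054917 -0.54019998  2.57        0.74131286  0.63310944  2.54507266]
Mon Nov 30 05:33:13 UTC 2026
```

Emit:
drive_tool --claw '[46,46,46,46,46,46]' --pt "0.02 0.02 0.03" --pt "0.03 0.04 0.06" --pt "0.05 0.06 0.09" --pt "0.07 0.07 0.12" --pt "0.08 0.09 0.15" --pt "0.1 0.11 0.18" --yaw '[-0.04,-0.08,-0.12,-0.16,-0.2,-0.24]'

```text
time: 29.2
tool_pos: [0.3864, -0.3384, 0.3157]
tcp_rot: [-1.691, 2.405, -0.376]
wrist_force: [-0.7, -1.0, -1.5]
width: 0.585
grip_force: 26.4
```

Emit:
drive_tool --claw '[46,46,46,46,46,46]' --pt "0.05 0.02 0.02" --pt "0.1 0.04 0.04" --pt "0.14 0.05 0.06" --pt "0.18 0.06 0.08" --pt "0.22 0.07 0.1" --pt "0.25 0.08 0.12" --yaw '[-0.03,-0.06,-0.09,-0.12,-0.15,-0.18]'

```text
time: 29.7
tool_pos: [0.3392, -0.3984, 0.291]
tcp_rot: [-1.211, 2.54, -0.446]
wrist_force: [-0.0, -0.2, -1.5]
width: 0.586
grip_force: 26.4
```

```bash
export OMP_NUM_THREADS=1 OPENBLAS_NUM_THREADS=1; cat > pI.py <<'E'
from pH import *
q=mpc(q,6,c2,(-.25,.1),n=6,smax=.5,N=130)
E
timeout 100 python3 pI.py; date
```

```text
tip 49.9 xz -0.66 yz 0.39 o [ 0.431 -0.406  0.128] lip [ 0.382 -0.466  0.127] tcp [ 0.343 -0.401  0.291] q6 2.55 q4 0.40 q1 -0.99 29.7
[0.08, 0.29, 0.21] 0.08 6 | tip 50.7 xz -0.66 yz 0.40 o [ 0.457 -0.256  0.224] lip [ 0.426 -0.328  0.222] tcp [ 0.368 -0.276  0.386] q6 2.55 q4 0.37 q1 -0.81
[0.16, 0.28, 0.12] 0.11 6 | tip 51.2 xz -0.66 yz 0.41 o [ 0.521 -0.096  0.281] lip [ 0.517 -0.174  0.279] tcp [ 0.443 -0.146  0.442] q6 2.55 q4 0.37 q1 -0.49
[0.08, -0.03, -0.34] 0.04 6 | tip 51.2 xz -0.66 yz 0.41 o [ 0.554 -0.102  0.111] lip [ 0.56  -0.18   0.109] tcp [ 0.483 -0.161  0.272] q6 2.20 q4 0.55 q1 -0.50
[0.08, 0.44, 0.23] -0.13 6 | tip 55.7 xz -0.69 yz 0.46 o [ 0.569 -0.085  0.112] lip [ 0.55  -0.16   0.106] tcp [ 0.471 -0.126  0.266] q6 2.55 q4 0.57 q1 -0.41
[0.06, 0.36, 0.33] -0.05 6 | tip 58.9 xz -0.70 yz 0.49 o [ 0.563 -0.098  0.111] lip [ 0.536 -0.17   0.101] tcp [ 0.453 -0.13   0.258] q6 2.55 q4 0.66 q1 -0.44
[0.1, 0.38, 0.35] -0.02 6 | tip 61.7 xz -0.71 yz 0.52 o [ 0.577 -0.078  0.119] lip [ 0.549 -0.149  0.106] tcp [ 0.46  -0.111  0.26 ] q6 2.55 q4 0.74 q1 -0.39
Mon Nov 30 05:33:39 UTC 2026
```

Emit:
drive_tool --claw '[46,46,46,46,46,46]' --pt "0.01 0.05 0.03" --pt "0.03 0.1 0.07" --pt "0.04 0.14 0.1" --pt "0.05 0.19 0.14" --pt "0.07 0.24 0.18" --pt "0.08 0.29 0.21" --yaw '[0.01,0.03,0.04,0.05,0.07,0.08]'

```text
time: 30.2
tool_pos: [0.365, -0.2715, 0.3879]
tcp_rot: [-1.52, 2.305, -0.383]
wrist_force: [0.7, -0.3, -0.8]
width: 0.585
grip_force: 27.0
```

Emit:
drive_tool --claw '[46,46,46,46,46,46]' --pt "0.03 0.05 0.02" --pt "0.05 0.09 0.04" --pt "0.08 0.14 0.06" --pt "0.11 0.19 0.08" --pt "0.13 0.23 0.1" --pt "0.16 0.28 0.12" --yaw '[0.02,0.04,0.06,0.07,0.09,0.11]'

```text
time: 30.7
tool_pos: [0.4397, -0.1425, 0.4426]
tcp_rot: [-1.877, 1.967, -0.282]
wrist_force: [0.7, -0.2, -0.6]
width: 0.585
grip_force: 26.9
```

Emit:
drive_tool --claw '[46,46,46,46,46,46,46]' --pt "0.01 0 -0.04" --pt "0.03 -0.01 -0.11" --pt "0.04 -0.01 -0.17" --pt "0.05 -0.02 -0.23" --pt "0.07 -0.02 -0.29" --pt "0.08 -0.03 -0.33" --pt "0.08 -0.03 -0.34" --yaw '[0.01,0.01,0.02,0.03,0.03,0.04,0.04]'

```text
time: 31.28
tool_pos: [0.4786, -0.1579, 0.268]
tcp_rot: [-1.989, 1.843, -0.237]
wrist_force: [-0.1, 0.4, -1.2]
width: 0.581
grip_force: 26.9
```

```bash
export OMP_NUM_THREADS=1 OPENBLAS_NUM_THREADS=1; timeout 100 python3 pI.py; python3 -c "
from h import *
c=shot('top'); cv2.imwrite('pics/top2.png',c['color'][100:290,150:400,::-1])"; date
```

```text
tip 51.7 xz -0.67 yz 0.40 o [ 0.553 -0.095  0.107] lip [ 0.559 -0.173  0.104] tcp [ 0.483 -0.157  0.268] q6 2.19 q4 0.56 q1 -0.49 31.2833
[0.01, -0.01, 0.06] 0.03 6 | tip 51.7 xz -0.67 yz 0.40 o [ 0.552 -0.094  0.137] lip [ 0.565 -0.171  0.134] tcp [ 0.488 -0.162  0.298] q6 2.13 q4 0.54 q1 -0.50
[0.04, 0.16, 0.01] -0.19 6 | tip 56.6 xz -0.70 yz 0.46 o [ 0.583 -0.108  0.1  ] lip [ 0.559 -0.182  0.092] tcp [ 0.482 -0.145  0.252] q6 2.55 q4 0.61 q1 -0.44
[0.01, 0.03, 0.02] 0.02 6 | tip 56.6 xz -0.70 yz 0.46 o [ 0.586 -0.087  0.11 ] lip [ 0.566 -0.162  0.102] tcp [ 0.487 -0.13   0.262] q6 2.53 q4 0.60 q1 -0.41
[0.02, -0.01, 0.09] 0.0 6 | tip 57.3 xz -0.70 yz 0.47 o [ 0.594 -0.098  0.15 ] lip [ 0.575 -0.173  0.141] tcp [ 0.494 -0.143  0.3  ] q6 2.55 q4 0.57 q1 -0.44
[0.06, 0.36, 0.33] -0.05 6 | tip 60.4 xz -0.71 yz 0.50 o [ 0.582 -0.114  0.153] lip [ 0.556 -0.187  0.141] tcp [ 0.47  -0.151  0.297] q6 2.55 q4 0.65 q1 -0.48
[0.11, 0.37, 0.28] -0.06 6 | tip 63.7 xz -0.72 yz 0.54 o [ 0.596 -0.119  0.122] lip [ 0.56  -0.186  0.107] tcp [ 0.471 -0.14   0.258] q6 2.55 q4 0.81 q1 -0.43
Mon Nov 30 05:34:17 UTC 2026
```

View pics/top2.png

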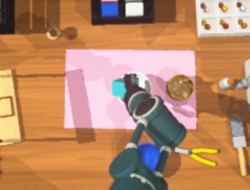

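Emit:
drive_tool --claw '[46,46,46,46,46,46]' --pt "0.01 0.07 0.04" --pt "0.03 0.15 0.08" --pt "0.04 0.22 0.12" --pt "0.05 0.29 0.15" --pt "0.07 0.37 0.19" --pt "0.08 0.44 0.23" --yaw '[-0.02,-0.04,-0.07,-0.09,-0.11,-0.13]'

```text
time: 31.83
tool_pos: [0.46, -0.1214, 0.2746]
tcp_rot: [-1.604, 2.098, -0.343]
wrist_force: [0.2, 0.6, -1.7]
width: 0.585
grip_force: 27.0
```

Emit:
drive_tool --claw '[46,46,46,46,46,46]' --pt "0.01 0.06 0.06" --pt "0.02 0.12 0.11" --pt "0.03 0.18 0.17" --pt "0.04 0.24 0.22" --pt "0.05 0.3 0.28" --pt "0.06 0.36 0.33" --yaw '[-0.01,-0.02,-0.025,-0.03,-0.04,-0.05]'

```text
time: 32.33
tool_pos: [0.4292, -0.1302, 0.2775]
tcp_rot: [-1.445, 2.149, -0.379]
wrist_force: [0.5, -0.1, -2.3]
width: 0.583
grip_force: 27.0
```

```bash
export OMP_NUM_THREADS=1 OPENBLAS_NUM_THREADS=1; sed -i 's/run(C)+.12/run(C)+.25/; s/400\*max(0,e-.02)/300*max(0,e-.025)/' pH.py; sed -i 's/^q=mpc.*/q=mpc(q,6,c2,(-.25,.05),n=6,smax=.7,N=160)/' pI.py; timeout 100 python3 pI.py; date
```

```text
tip 60.2 xz -0.71 yz 0.50 o [ 0.546 -0.094  0.134] lip [ 0.519 -0.166  0.122] tcp [ 0.435 -0.13   0.279] q6 2.55 q4 0.66 q1 -0.47 32.3333
[0.14, 0.22, 0.15] -0.02 6 | tip 62.9 xz -0.72 yz 0.52 o [ 0.594 -0.07   0.127] lip [ 0.566 -0.141  0.113] tcp [ 0.475 -0.106  0.266] q6 2.55 q4 0.76 q1 -0.37
[0.02, 0.19, 0.24] -0.05 6 | tip 66.0 xz -0.73 yz 0.55 o [ 0.601 -0.081  0.123] lip [ 0.565 -0.148  0.106] tcp [ 0.471 -0.104  0.255] q6 2.55 q4 0.89 q1 -0.35
[0.04, 0.08, 0.26] -0.06 6 | tip 69.1 xz -0.73 yz 0.58 o [ 0.619 -0.122  0.13 ] lip [ 0.573 -0.182  0.109] tcp [ 0.479 -0.124  0.254] q6 2.55 q4 1.02 q1 -0.35
[-0.05, 0.21, 0.37] -0.06 6 | tip 72.1 xz -0.74 yz 0.59 o [ 0.606 -0.134  0.13 ] lip [ 0.553 -0.185  0.106] tcp [ 0.462 -0.114  0.247] q6 2.55 q4 1.19 q1 -0.29
[0.02, 0.28, 0.42] -0.02 6 | tip 74.9 xz -0.76 yz 0.60 o [ 0.61  -0.137  0.154] lip [ 0.556 -0.186  0.127] tcp [ 0.462 -0.115  0.265] q6 2.55 q4 1.23 q1 -0.30
[0.05, 0.35, 0.29] -0.03 6 | tip 77.4 xz -0.78 yz 0.59 o [ 0.609 -0.147  0.172] lip [ 0.555 -0.193  0.141] tcp [ 0.458 -0.121  0.277] q6 2.55 q4 1.29 q1 -0.31
Mon Nov 30 05:34:45 UTC 2026
```

Emit:
drive_tool --claw '[46,46,46,46,46,46]' --pt "0.02 0.04 0.03" --pt "0.05 0.07 0.05" --pt "0.07 0.11 0.08" --pt "0.09 0.15 0.1" --pt "0.12 0.18 0.13" --pt "0.14 0.22 0.15" --yaw '[-0.003,-0.007,-0.01,-0.013,-0.017,-0.02]'

```text
time: 32.83
tool_pos: [0.4602, -0.1067, 0.2707]
tcp_rot: [-1.381, 2.127, -0.389]
wrist_force: [0.5, 0.2, -1.5]
width: 0.585
grip_force: 27.0
```

Emit:
drive_tool --claw '[46,46,46,46,46,46]' --pt "0 0.03 0.04" --pt "0.01 0.06 0.08" --pt "0.01 0.1 0.12" --pt "0.01 0.13 0.16" --pt "0.02 0.16 0.2" --pt "0.02 0.19 0.24" --yaw '[-0.01,-0.02,-0.025,-0.03,-0.04,-0.05]'

```text
time: 33.33
tool_pos: [0.4417, -0.1104, 0.2685]
tcp_rot: [-1.215, 2.167, -0.444]
wrist_force: [-0.0, 0.8, -0.6]
width: 0.577
grip_force: 27.0
```

Emit:
drive_tool --claw '[46,46,46,46,46,46]' --pt "0.01 0.01 0.04" --pt "0.01 0.03 0.09" --pt "0.02 0.04 0.13" --pt "0.03 0.05 0.17" --pt "0.03 0.07 0.22" --pt "0.04 0.08 0.26" --yaw '[-0.01,-0.02,-0.03,-0.04,-0.05,-0.06]'

```text
time: 33.83
tool_pos: [0.4344, -0.1424, 0.277]
tcp_rot: [-1.016, 2.217, -0.521]
wrist_force: [0.1, 0.4, -0.3]
width: 0.583
grip_force: 27.1
```

```bash
export OMP_NUM_THREADS=1 OPENBLAS_NUM_THREADS=1; sed -i 's/^q=mpc(q,6/q=mpc(q,4/' pI.py; timeout 100 python3 pI.py; python3 -c "
from h import *
c=shot('scene'); a=c['color'][170:330,170:350,::-1]; b=shot('wrist')['color'][:,:,::-1]
b=cv2.resize(b,(427,320)); a=cv2.resize(a,(360,320)); cv2.imwrite('pics/p3.png',np.hstack([a,b]))"; date
```

```text
tip 70.1 xz -0.74 yz 0.58 o [ 0.582 -0.138  0.157] lip [ 0.538 -0.198  0.135] tcp [ 0.441 -0.144  0.279] q6 2.55 q4 0.95 q1 -0.46 33.8333
[-0.03, 0.12, 0.16] -0.0 6 | tip 72.4 xz -0.74 yz 0.60 o [ 0.573 -0.117  0.183] lip [ 0.532 -0.178  0.159] tcp [ 0.428 -0.127  0.298] q6 2.55 q4 0.96 q1 -0.45
[0.15, 0.43, 0.48] -0.07 6 | tip 75.4 xz -0.75 yz 0.61 o [ 0.624 -0.113  0.163] lip [ 0.573 -0.165  0.135] tcp [ 0.474 -0.097  0.271] q6 2.55 q4 1.23 q1 -0.25
[0.06, 0.47, 0.52] -0.04 6 | tip 78.1 xz -0.77 yz 0.60 o [ 0.625 -0.145  0.185] lip [ 0.571 -0.192  0.154] tcp [ 0.471 -0.12   0.288] q6 2.55 q4 1.28 q1 -0.30
[0.04, 0.53, -0.0] -0.03 6 | tip 79.4 xz -0.80 yz 0.57 o [ 0.594 -0.14   0.179] lip [ 0.539 -0.183  0.146] tcp [ 0.441 -0.113  0.281] q6 2.55 q4 1.33 q1 -0.31
Mon Nov 30 05:35:27 UTC 2026
```

View pics/p3.png

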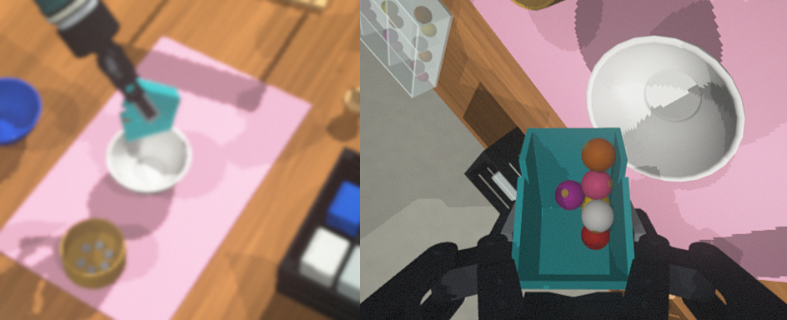

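```bash
export OMP_NUM_THREADS=1 OPENBLAS_NUM_THREADS=1; sed -i 's/-.015,.055\])/-.02,.055])/; s/^B=.*/B=np.array([.552,-.15])/; s/e-.025/e-.012/; s/100\*max(0,k\[2\]-.13)/600*max(0,k[2]-.1)/; s/1000\*max(0,.09-k/1000*max(0,.08-k/; s/run(C)+.25/run(C)+.35/' pH.py; cat > pI.py <<'E'
from pH import *
o,C,l,p=cup(q); print("corner",corner(o,C),"run",run(C))
q=mpc(q,5,c2,(-.2,.05),n=6,smax=.7,N=220)
o,C,l,p=cup(q); print("corner",corner(o,C),"run",run(C))
E
timeout 100 python3 pI.py; date
```

```text
tip 70.0 xz -0.74 yz 0.58 o [ 0.581 -0.137  0.156] lip [ 0.537 -0.198  0.134] tcp [ 0.441 -0.143  0.278] q6 2.55 q4 0.95 q1 -0.46 33.9333
corner [ 0.52597599 -0.1853259   0.1220054 ] run -0.07438060994595569
[0.05, 0.44, 0.45] -0.09 6 | tip 73.1 xz -0.76 yz 0.58 o [ 0.592 -0.149  0.13 ] lip [ 0.536 -0.196  0.103] tcp [ 0.448 -0.124  0.245] q6 2.55 q4 1.24 q1 -0.32
[0.2, 0.6, -0.17] -0.01 6 | tip 73.8 xz -0.79 yz 0.54 o [ 0.604 -0.115  0.122] lip [ 0.549 -0.162  0.094] tcp [ 0.46  -0.098  0.239] q6 2.55 q4 1.30 q1 -0.26
[0.24, 0.6, -0.07] -0.04 6 | tip 75.0 xz -0.83 yz 0.50 o [ 0.624 -0.126  0.12 ] lip [ 0.566 -0.168  0.089] tcp [ 0.48  -0.107  0.237] q6 2.55 q4 1.38 q1 -0.27
[0.16, 0.57, 0.04] -0.04 6 | tip 76.5 xz -0.86 yz 0.45 o [ 0.628 -0.132  0.122] lip [ 0.568 -0.167  0.087] tcp [ 0.484 -0.11   0.237] q6 2.55 q4 1.47 q1 -0.27
[0.16, 0.65, 0.11] -0.04 6 | tip 78.1 xz -0.89 yz 0.41 o [ 0.628 -0.137  0.126] lip [ 0.567 -0.166  0.088] tcp [ 0.483 -0.112  0.24 ] q6 2.55 q4 1.56 q1 -0.28
corner [ 0.56292159 -0.14819447  0.07970475] run -0.26738689009190264
Mon Nov 30 05:35:55 UTC 2026
```

Emit:
drive_tool --claw '[46,46,46,46,46,46]' --pt "0.01 0.07 0.07" --pt "0.02 0.15 0.15" --pt "0.03 0.22 0.22" --pt "0.03 0.29 0.3" --pt "0.04 0.37 0.37" --pt "0.05 0.44 0.45" --yaw '[-0.015,-0.03,-0.045,-0.06,-0.075,-0.09]'

```text
time: 34.43
tool_pos: [0.4233, -0.1145, 0.2426]
tcp_rot: [-0.721, 2.306, -0.603]
wrist_force: [0.5, 0.4, -0.7]
width: 0.585
grip_force: 27.0
```

Emit:
drive_tool --claw '[46,46,46,46,46,46]' --pt "0.03 0.1 -0.03" --pt "0.07 0.2 -0.06" --pt "0.1 0.3 -0.08" --pt "0.13 0.4 -0.11" --pt "0.17 0.5 -0.14" --pt "0.2 0.6 -0.17" --yaw '[-0.002,-0.004,-0.005,-0.006,-0.008,-0.01]'

```text
time: 34.93
tool_pos: [0.4406, -0.0925, 0.2395]
tcp_rot: [-0.715, 2.304, -0.542]
wrist_force: [-0.9, 0.6, -0.2]
width: 0.583
grip_force: 27.4
```

Emit:
drive_tool --claw '[46,46,46,46,46,46]' --pt "0.04 0.1 -0.01" --pt "0.08 0.2 -0.02" --pt "0.12 0.3 -0.03" --pt "0.16 0.4 -0.05" --pt "0.2 0.5 -0.06" --pt "0.24 0.6 -0.07" --yaw '[-0.007,-0.013,-0.02,-0.027,-0.033,-0.04]'

```text
time: 35.43
tool_pos: [0.4608, -0.1028, 0.2379]
tcp_rot: [-0.607, 2.335, -0.504]
wrist_force: [-0.3, -0.1, -1.1]
width: 0.582
grip_force: 27.5
```

```bash
export OMP_NUM_THREADS=1 OPENBLAS_NUM_THREADS=1; sed -i 's/^q=mpc(q,5/q=mpc(q,3/' pI.py; timeout 100 python3 pI.py; python3 -c "
from h import *
b=shot('wrist')['color'][:,:,::-1]; cv2.imwrite('pics/p4.png',b)"; date
```

```text
tip 75.3 xz -0.83 yz 0.50 o [ 0.612 -0.125  0.124] lip [ 0.555 -0.166  0.093] tcp [ 0.468 -0.105  0.24 ] q6 2.55 q4 1.38 q1 -0.27 35.4333
corner [ 0.54851602 -0.14988486  0.08267876] run -0.19397996645432128
[0.02, -0.02, 0.09] 0.0 6 | tip 77.0 xz -0.83 yz 0.52 o [ 0.628 -0.139  0.148] lip [ 0.571 -0.181  0.115] tcp [ 0.479 -0.12   0.259] q6 2.55 q4 1.36 q1 -0.31
[-0.02, 0.07, 0.03] -0.01 6 | tip 78.1 xz -0.83 yz 0.51 o [ 0.617 -0.12   0.153] lip [ 0.561 -0.161  0.118] tcp [ 0.467 -0.1    0.261] q6 2.55 q4 1.41 q1 -0.26
[0.04, 0.09, -0.06] -0.03 6 | tip 78.2 xz -0.86 yz 0.47 o [ 0.619 -0.125  0.141] lip [ 0.561 -0.161  0.105] tcp [ 0.472 -0.103  0.252] q6 2.55 q4 1.47 q1 -0.27
corner [ 0.55595689 -0.14427094  0.09557741] run -0.2522433165328788
Mon Nov 30 05:36:28 UTC 2026
```

View pics/p4.png

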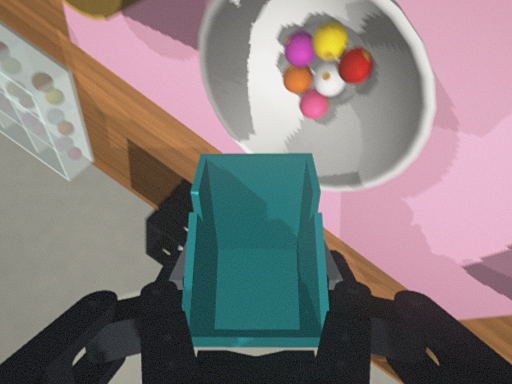

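All six beads are in the bowl: the wrist view shows them around (325,70) inside it, and the cup is empty. Raising the cup, then planning its return to upright.

Emit:
drive_tool --claw '[46,46,46,46,46,46]' --pt "0 0 0.03" --pt "0 0 0.08" --pt "0 0 0.15" --pt "0 0 0.22" --pt "0 0 0.28" --pt "0 0 0.3" --yaw '[0.02,0.04,0.06,0.08,0.1,0.12]'

```text
time: 35.98
tool_pos: [0.4525, -0.1268, 0.3316]
tcp_rot: [-1.027, 2.107, -0.326]
wrist_force: [0.6, 0.1, -0.5]
width: 0.584
grip_force: 27.5
```

```bash
export OMP_NUM_THREADS=1 OPENBLAS_NUM_THREADS=1; cat > pR.py <<'E'
from macro import *; import mpc; from h import bot
q0=np.clip(np.array(bot.read_state()["q"]),LO,HI); dt=np.array([-.617,.019,.787]);U=np.array;print(dd(q0),q0.round(2),kin(q0)[0])
def f(th):
    s=S(q0,U([.08,-.55,.3]),U([.95,.1,.95]),tmin=.12)
    s1=1 if th[0]>0 else -1; 
    for sd,k in((s1,1),(-s1,9)):
        r,z,a,n,l,ra,u,y=th[k:k+8]
        if int(n)<=0: continue
        s.goto(sd,r,z,a)
        for _ in range(int(n)): s.push(sd,l,ra,u,yw=y,n=5)
    return ang(dd(s.q),dt)+.03*s.n,s
one_lo=[.4,.35,-1,-1,-.3,-.2,-.2,.02];one_hi=[.9,.85,0,9,.4,.2,.2,.22]
lo=U([-1]+one_lo*2);hi=U([1]+one_hi*2)
T=int(sys.argv[1]) if len(sys.argv)>1 else 45
b=runsearch(f,lambda r:r.uniform(lo,hi),T)
print(b[0],b[1].round(2)); c,s=f(b[1]); show(s,q0)
E
timeout 100 python3 pR.py 40; date
```

```text
[0.51965132 0.5144932  0.68209915] [-0.48 -0.25  2.37  1.    0.52  2.55] [ 0.45975487 -0.12642728  0.33414758]
62.09943423189236 [ 0.26  0.62  0.6  -0.53  0.97  0.07 -0.06  0.04  0.08  0.62  0.45 -0.62
  5.6   0.25 -0.   -0.01  0.14]
[0.08, -0.46, 0.24] 0.31 8 [0.52  0.514 0.682]
[0.0, 0.0, -0.0] 0.31 8 [0.52  0.514 0.682]
[0.0, 0.0, -0.0] 0.31 8 [0.52  0.514 0.682]
[0.0, 0.0, -0.0] 0.31 8 [0.52  0.514 0.682]
[0.0, 0.0, -0.0] 0.31 8 [0.52  0.514 0.682]
[0.0, 0.0, -0.0] 0.31 8 [0.482 0.547 0.684]
[-0.04, -0.06, -0.02] 0.04 8 [0.453 0.564 0.69 ]
[-0.14, -0.2, -0.02] 0.14 5 [0.381 0.61  0.695]
[-0.1, -0.22, -0.02] 0.14 5 [0.305 0.662 0.685]
[-0.08, -0.24, -0.02] 0.14 5 [0.223 0.72  0.658]
[-0.04, -0.24, -0.02] 0.14 5 [0.126 0.777 0.617]
[-0.04, -0.24, -0.02] 0.14 5 [0.005 0.779 0.627]
end [ 0.006 -0.016  2.264 -0.585  0.    -2.55 ] [0.576 0.028 0.301] rows 81
Mon Nov 30 05:37:30 UTC 2026
```

```bash
export OMP_NUM_THREADS=1 OPENBLAS_NUM_THREADS=1; cat > pS.py <<'E'
from mpc import *
dt=np.array([-.617,.019,.787]); A=lambda x:np.degrees(np.arccos(np.clip(dd(x)@dt,-1,1)))
q0=np.clip(np.array(bot.read_state()["q"]),LO,HI)
def job(a):
    seed,=a; r=np.random.default_rng(seed); best=(1e9,)
    import time; t0=time.time()
    while time.time()-t0<22:
        q=q0; h=[]; t=np.array([r.uniform(.3,.75),r.uniform(-.45,0),r.uniform(.55,.9)]); e=t-kin(q)[0]; s=(e/.5).round(2); y=round(r.uniform(-.1,.3),2)
        if max(abs(s))>1: continue
        n=int(max(4,np.ceil(max(np.linalg.norm(e)/.04,abs(y)*180/7.1)))); x=one((q,s,y,n)); h.append((s.tolist(),y,n)); q=x; N=n
        for k in range(4):
            bb=None
            for _ in range(10):
                s=(r.normal(size=3)*.2).round(2); y=round(r.uniform(-.24,-.05),2); x=one((q,s,y,6)); p=kin(x)[0]
                if p[1]<-.6 or p[1]>.15 or p[0]<.08 or p[2]<.35: continue
                c=A(x)
                if bb is None or c<bb[0]: bb=(c,x,(s.tolist(),y,6))
            if bb is None: break
            q=bb[1]; h.append(bb[2]); N+=6
        c=A(q)
        if c<best[0]: best=(c,h,q,N)
    return best
with mp.get_context("fork").Pool(4) as P: B=sorted(P.map(job,[(i,) for i in range(4)]),key=lambda b:b[0])
print("now",A(q0))
for b in B[:2]:
    print(b[0],b[3]); q=q0
    for s,y,n in b[1]: q=one((q,np.array(s),y,n)); print(s,y,n,A(q).round(1),dd(q).round(2),info(q),q.round(2))
E
timeout 100 python3 pS.py; date
```

```text
now 76.94051461321908
63.28648850741807 37
[-0.02, -0.12, 1.0] 0.29 13 76.9 [0.52 0.51 0.68] tip 77.0 xz -0.83 yz 0.52 o [ 0.508 -0.049  0.723] lip [ 0.533 -0.114  0.69 ] tcp [ 0.45  -0.186  0.834] q6 2.50 q4 0.88 q1 -0.72 [-0.72 -0.09  1.32  0.88  1.94  2.5 ]
[-0.44, 0.01, 0.35] -0.21 6 75.2 [0.48 0.55 0.68] tip 75.3 xz -0.79 yz 0.56 o [ 0.337 -0.158  0.776] lip [ 0.325 -0.229  0.746] tcp [ 0.213 -0.238  0.888] q6 2.55 q4 0.94 q1 -1.35 [-1.35 -0.37  1.43  0.94  2.06  2.55]
[-0.19, 0.48, 0.01] -0.17 6 73.4 [0.45 0.55 0.7 ] tip 73.5 xz -0.78 yz 0.56 o [ 0.26  -0.073  0.735] lip [ 0.214 -0.129  0.708] tcp [ 0.115 -0.08   0.852] q6 2.55 q4 1.10 q1 -2.17 [-2.17 -0.8   1.67  1.1   2.36  2.55]
[0.15, 0.14, -0.0] -0.09 6 71.1 [0.42 0.55 0.73] tip 71.1 xz -0.77 yz 0.55 o [ 0.286 -0.088  0.715] lip [ 0.226 -0.131  0.691] tcp [ 0.149 -0.057  0.838] q6 2.55 q4 1.23 q1 -2.63 [-2.63 -0.94  1.7   1.23  2.54  2.55]
[0.08, 0.15, 0.22] -0.22 6 63.3 [0.29 0.54 0.79] tip 63.3 xz -0.71 yz 0.54 o [ 0.178 -0.196  0.68 ] lip [ 0.103 -0.208  0.666] tcp [ 0.086 -0.109  0.817] q6 2.55 q4 0.87 q1 -2.63 [-2.63 
[... 459 characters left out ...]
75  0.92  2.    2.55]
[-0.32, 0.35, 0.45] -0.05 6 75.2 [0.49 0.53 0.69] tip 75.2 xz -0.81 yz 0.53 o [0.229 0.067 0.799] lip [ 0.218 -0.004  0.768] tcp [ 0.11  -0.018  0.913] q6 2.55 q4 1.33 q1 -1.99 [-1.99 -0.71  1.51  1.33  2.66  2.55]
[0.23, -0.12, 0.32] -0.21 6 72.6 [0.45 0.53 0.72] tip 72.7 xz -0.79 yz 0.53 o [ 0.234 -0.079  0.802] lip [ 0.181 -0.13   0.775] tcp [ 0.091 -0.073  0.922] q6 2.55 q4 1.32 q1 -2.63 [-2.63 -0.72  1.48  1.32  2.65  2.55]
[0.25, 0.06, 0.03] -0.16 6 68.3 [0.38 0.53 0.76] tip 68.3 xz -0.76 yz 0.53 o [ 0.208 -0.173  0.71 ] lip [ 0.137 -0.197  0.689] tcp [ 0.09  -0.106  0.839] q6 2.55 q4 1.01 q1 -2.63 [-2.63 -0.88  1.69  1.01  2.34  2.55]
Mon Nov 30 05:38:14 UTC 2026
```

```bash
export OMP_NUM_THREADS=1 OPENBLAS_NUM_THREADS=1; sed -i 's/t=np.array(\[r.uniform(.3,.75),r.uniform(-.45,0),r.uniform(.55,.9)\])/w=r.uniform(-.9,.2);rr=r.uniform(.4,.8);t=np.array([rr*np.cos(w),rr*np.sin(w),r.uniform(.8,1.1)])/; s/if max(abs(s))>1: continue/s=np.clip(s,-1,1)/; s/r.uniform(-.1,.3),2)/r.uniform(-.15,.4),2)/; s/p\[0\]<.08/p[0]<.2/; s/range(10)/range(8)/; s/<22:/<20:/' pS.py; sed -i 's/for k in range(4):/for k in range(5):/' pS.py; timeout 100 python3 pS.py; date
```

```text
now 76.94051461321908
71.85312579901881 46
[-0.14, -0.39, 1.0] 0.39 16 76.9 [0.52 0.51 0.68] tip 77.0 xz -0.83 yz 0.52 o [ 0.402 -0.173  0.723] lip [ 0.447 -0.227  0.69 ] tcp [ 0.39  -0.321  0.834] q6 2.11 q4 0.85 q1 -0.94 [-0.94  0.09  1.14  0.85  2.32  2.11]
[0.02, 0.04, 0.42] -0.13 6 75.1 [0.48 0.54 0.69] tip 75.2 xz -0.80 yz 0.54 o [ 0.441 -0.186  0.845] lip [ 0.463 -0.254  0.814] tcp [ 0.371 -0.315  0.958] q6 2.55 q4 1.00 q1 -1.01 [-1.01  0.08  0.9   1.    2.22  2.55]
[0.02, -0.01, 0.05] -0.22 6 72.8 [0.41 0.6  0.68] tip 72.8 xz -0.74 yz 0.61 o [ 0.442 -0.29   0.78 ] lip [ 0.429 -0.363  0.756] tcp [ 0.312 -0.358  0.894] q6 2.55 q4 0.86 q1 -1.19 [-1.19 -0.13  1.24  0.86  1.84  2.55]
[0.27, -0.16, 0.38] -0.1 6 71.9 [0.37 0.64 0.67] tip 72.0 xz -0.70 yz 0.64 o [ 0.418 -0.427  0.759] lip [ 0.387 -0.495  0.738] tcp [ 0.272 -0.453  0.872] q6 2.55 q4 0.81 q1 -1.33 [-1.33 -0.09  1.25  0.81  1.68  2.55]
[0.0, 0.17, 0.02] -0.05 6 71.6 [0.35 0.67 0.66] tip 71.6 xz -0.67 yz 0.67 o [ 0.379 -0.384  0.738] lip [ 0.34  -0.448  0.718] tcp [ 0.23  -0.388  0.849] q6 2.55 q4 0.80 q1 -1.39 [-1.39 -0
[... 689 characters left out ...]
7  1.87  2.55]
[-0.14, -0.07, 0.26] -0.09 6 74.4 [0.45 0.59 0.68] tip 74.4 xz -0.76 yz 0.59 o [ 0.481 -0.178  0.784] lip [ 0.486 -0.251  0.756] tcp [ 0.374 -0.281  0.896] q6 2.55 q4 0.89 q1 -0.99 [-0.99 -0.12  1.23  0.89  1.9   2.55]
[-0.03, -0.37, 0.14] -0.06 6 73.3 [0.42 0.61 0.68] tip 73.4 xz -0.74 yz 0.61 o [ 0.465 -0.384  0.817] lip [ 0.458 -0.457  0.792] tcp [ 0.34  -0.464  0.93 ] q6 2.55 q4 0.92 q1 -1.22 [-1.22  0.15  0.89  0.92  1.97  2.55]
[-0.09, -0.32, 0.06] -0.19 6 72.1 [0.36 0.66 0.66] tip 72.1 xz -0.68 yz 0.66 o [ 0.391 -0.594  0.76 ] lip [ 0.351 -0.658  0.74 ] tcp [ 0.241 -0.598  0.871] q6 2.55 q4 0.82 q1 -1.43 [-1.43  0.13  1.03  0.82  1.64  2.55]
Mon Nov 30 05:38:53 UTC 2026
```

Emit:
drive_tool --claw '[46,46,46,46,46,46,46,46]' --pt "0.01 0 0.06" --pt "0.02 0 0.13" --pt "0.02 -0.01 0.2" --pt "0.03 -0.02 0.27" --pt "0.04 -0.02 0.34" --pt "0.04 -0.02 0.42" --pt "0.05 -0.03 0.5" --pt "0.06 -0.03 0.58" --yaw '[0.02,0.05,0.07,0.1,0.12,0.14,0.17,0.2]'

```text
time: 36.65
tool_pos: [0.4827, -0.1417, 0.6232]
tcp_rot: [-1.613, 1.669, -0.012]
wrist_force: [0.6, -1.2, 0.2]
width: 0.583
grip_force: 27.5
```

Emit:
drive_tool --claw '[46,46,46,46,46,46]' --pt "0.01 0 0.08" --pt "0.02 0 0.16" --pt "0.03 -0.01 0.24" --pt "0.04 -0.02 0.32" --pt "0.05 -0.03 0.38" --pt "0.05 -0.03 0.42" --yaw '[0.02,0.05,0.07,0.1,0.12,0.14]'

```text
time: 37.15
tool_pos: [0.5083, -0.1569, 0.8345]
tcp_rot: [-1.946, 1.282, 0.206]
wrist_force: [-0.2, 0.5, -0.2]
width: 0.585
grip_force: 27.5
```

```bash
export OMP_NUM_THREADS=1 OPENBLAS_NUM_THREADS=1; cat > pT.py <<'E'
from mpc import *; import mpc as m
q=np.clip(np.array(bot.read_state()["q"]),LO,HI); print(q.round(2),dd(q).round(2),info(q),bot.read_state()["time"])
m.info=lambda x:f"d {dd(x).round(2)} q {x.round(2)} p {kin(x)[0].round(2)}"
n=lambda v:np.array(v)/np.linalg.norm(v)
def mkc(W):
    W=n(W)
    def c(x):
        p=kin(x)[0]; o=cup(x)[0]; return np.degrees(np.arccos(np.clip(dd(x)@W,-1,1)))+150*np.maximum(0,np.abs(p-[.5,-.25,.75])-[.3,.35,.3]).sum()+15*max(0,1.7-x[4])+15*max(0,x[4]-2.4)+1000*max(0,.2-o[2])
    return c
def go(q,W,k,N=110,nr=6): return mpc(q,k,mkc(W),(-.26,0),n=nr,smax=.4,N=N)
if __name__=="__main__":
    q=go(q,[0,.58,.8],5); q=go(q,[-.45,.42,.8],5); q=go(q,[-.617,.019,.787],4)
E
timeout 100 python3 pT.py; date
```

```text
[-0.58  0.01  1.22  0.88  1.95  2.48] [0.52 0.52 0.68] tip 76.9 xz -0.82 yz 0.52 o [ 0.547 -0.006  0.726] lip [ 0.582 -0.067  0.693] tcp [ 0.51  -0.151  0.837] q6 2.48 q4 0.88 q1 -0.58 37.15
[-0.05, -0.1, 0.17] -0.24 6 | d [0.45 0.61 0.66] q [-0.85 -0.15  1.39  0.85  1.68  2.55] p [ 0.44 -0.25  0.83]
[-0.25, -0.15, 0.22] -0.12 6 | d [0.41 0.64 0.65] q [-1.27 -0.21  1.34  0.89  1.78  2.55] p [ 0.28 -0.35  0.88]
[0.02, -0.07, 0.11] -0.04 6 | d [0.38 0.67 0.64] q [-1.35 -0.16  1.26  0.88  1.76  2.55] p [ 0.26 -0.4   0.9 ]
[-0.0, -0.14, 0.21] -0.06 6 | d [0.34 0.7  0.63] q [-1.48 -0.08  1.14  0.88  1.74  2.55] p [ 0.21 -0.47  0.93]
[0.03, -0.13, 0.11] -0.03 6 | d [0.31 0.72 0.62] q [-1.52  0.03  1.01  0.87  1.71  2.55] p [ 0.19 -0.53  0.94]
[0.08, -0.02, 0.05] -0.04 6 | d [0.27 0.75 0.61] q [-1.5   0.    1.08  0.82  1.58  2.55] p [ 0.2  -0.54  0.93]
[0.1, 0.01, 0.11] -0.01 6 | d [0.24 0.77 0.59] q [-1.47  0.01  1.05  0.81  1.55  2.55] p [ 0.22 -0.54  0.94]
[0.09, -0.07, 0.11] 0.02 6 | d [0.22 0.78 0.58] q [-1.43  0.13  0.86  0.83  1.6   2.55] p [ 0.24 -0.58  0.97]
[-0.03, -0.03, 0.22] 0.02 6 | d [0.19 0.8  0.57] q [-1.5   0.24  0.62  0.92  1.76  2.55] p [ 0.21 -0.58  1.02]
[0.04, 0.05, 0.12] 0.0 6 | d [0.15 0.81 0.56] q [-1.48  0.2   0.62  0.92  1.76  2.55] p [ 0.22 -0.55  1.04]
[0.01, -0.01, 0.05] -0.05 6 | d [0.12 0.83 0.55] q [-1.49  0.13  0.73  0.84  1.64  2.55] p [ 0.2  -0.55  1.04]
[0.05, 0.03, 0.1] -0.02 6 | d [0.09 0.84 0.53] q [-1.48  0.09  0.76  0.81  1.6   2.55] p [ 0.2  -0.53  1.05]
[0.02, 0.07, 0.03] -0.01 6 | d [0.07 0.85 0.53] q [-1.47  0.01  0.84  0.78  1.57  2.55] p [ 0.2  -0.5   1.05]
[0.03, 0.01, 0.02] -0.0 6 | d [0.06 0.85 0.52] q [-1.45  0.01  0.84  0.77  1.55  2.55] p [ 0.21 -0.5   1.05]
Mon Nov 30 05:40:03 UTC 2026
```

```bash
export OMP_NUM_THREADS=1 OPENBLAS_NUM_THREADS=1; sed -i 's/15\*max(0,1.7-x\[4\])+15\*max(0,x\[4\]-2.4)/70*max(0,2.3-x[4])/; s/np.abs(p-\[.5,-.25,.75\])-\[.3,.35,.3\]/np.abs(p-[.55,-.2,.85])-[.3,.4,.25]/' pT.py; sed -i '/__main__/,$d' pT.py; cat >> pT.py <<'E'
if __name__=="__main__":
    for s in([.34,-.16,.2],[.2,.2,.26]):
        x=one((q,np.array(s),.04,8)); print(s,m.info(x))
        x=go(x,[-.3,.5,.8],4,N=100,nr=8)
E
timeout 60 python3 pT.py; date
```

```text
[-0.58  0.01  1.22  0.88  1.95  2.48] [0.52 0.52 0.68] tip 76.9 xz -0.82 yz 0.52 o [ 0.547 -0.006  0.726] lip [ 0.582 -0.067  0.693] tcp [ 0.51  -0.151  0.837] q6 2.48 q4 0.88 q1 -0.58 37.15
[0.34, -0.16, 0.2] d [0.49 0.53 0.69] q [-0.56  0.43  0.61  0.96  2.13  2.55] p [ 0.64 -0.23  0.88]
[-0.1, -0.2, 0.17] -0.0 8 | d [0.47 0.55 0.69] q [-0.73  0.49  0.44  1.06  2.29  2.55] p [ 0.57 -0.32  0.92]
[-0.09, -0.03, 0.16] -0.02 8 | d [0.45 0.56 0.7 ] q [-0.81  0.4   0.5   1.07  2.31  2.55] p [ 0.51 -0.32  0.96]
[-0.11, 0.01, 0.17] -0.03 8 | d [0.43 0.57 0.7 ] q [-0.89  0.28  0.59  1.08  2.31  2.55] p [ 0.44 -0.31  0.99]
[-0.13, 0.06, 0.19] -0.04 8 | d [0.4  0.58 0.71] q [-1.    0.12  0.71  1.08  2.3   2.55] p [ 0.36 -0.29  1.02]
[0.2, 0.2, 0.26] d [0.49 0.54 0.68] q [-0.43  0.15  0.97  0.91  1.99  2.55] p [ 0.57 -0.09  0.89]
[-0.1, -0.2, 0.17] -0.0 8 | d [0.47 0.55 0.69] q [-0.63  0.22  0.75  1.02  2.22  2.55] p [ 0.52 -0.2   0.95]
[-0.08, -0.1, 0.27] -0.02 8 | d [0.45 0.56 0.7 ] q [-0.78  0.21  0.69  1.07  2.3   2.55] p [ 0.45 -0.24  0.99]
[-0.07, -0.08, 0.26] -0.05 8 | d [0.42 0.58 0.7 ] q [-0.93  0.16  0.7   1.08  2.3   2.55] p [ 0.39 -0.28  1.01]
[-0.08, -0.01, 0.21] -0.04 8 | d [0.39 0.59 0.71] q [-1.05  0.1   0.73  1.09  2.31  2.55] p [ 0.33 -0.29  1.02]
Mon Nov 30 05:40:43 UTC 2026
```

```bash
export OMP_NUM_THREADS=1 OPENBLAS_NUM_THREADS=1; cat > pU.py <<'E'
from pT import *
W=n([-.617,.019,.787])
def c(x):
    p=kin(x)[0]; return np.degrees(np.arccos(np.clip(dd(x)@W,-1,1)))+20*(x[0]+2.63)+150*np.maximum(0,np.abs(p-[.05,-.2,.85])-[.5,.35,.25]).sum()
q=mpc(q,11,c,(-.26,0),n=8,smax=.6,N=80)
E
timeout 50 python3 pU.py; date
```

```text
[-0.58  0.01  1.22  0.88  1.95  2.48] [0.52 0.52 0.68] tip 76.9 xz -0.82 yz 0.52 o [ 0.547 -0.006  0.726] lip [ 0.582 -0.067  0.693] tcp [ 0.51  -0.151  0.837] q6 2.48 q4 0.88 q1 -0.58 37.15
[-0.48, -0.29, -0.01] -0.24 8 | d [0.51 0.52 0.68] q [-1.25 -0.29  1.49  0.88  1.9   2.55] p [ 0.27 -0.3   0.83]
[-0.2, 0.51, 0.2] -0.25 8 | d [0.48 0.54 0.69] q [-2.25 -0.77  1.74  1.    2.22  2.55] p [ 0.07 -0.14  0.82]
[0.25, 0.14, 0.34] -0.25 8 | d [0.36 0.58 0.74] q [-2.63 -0.85  1.79  0.87  2.06  2.55] p [ 0.02 -0.16  0.8 ]
[0.24, 0.25, 0.36] -0.29 8 | d [0.12 0.64 0.76] q [-2.63 -0.89  1.85  0.59  1.72  2.55] p [-0.05 -0.17  0.77]
[0.16, 0.33, 0.28] -0.31 8 | d [-0.2   0.62  0.76] q [-2.63 -0.94  1.77  0.25  1.64  2.55] p [-0.06 -0.12  0.81]
[0.04, 0.34, 0.11] -0.29 8 | d [-0.48  0.44  0.76] q [-2.63 -0.94  1.53 -0.27  1.87  2.55] p [-0.02  0.01  0.89]
[-0.31, -0.02, -0.39] -0.25 8 | d [-0.64  0.25  0.73] q [-2.63 -0.94  1.59 -0.71  1.95  2.55] p [-0.03  0.08  0.88]
[-0.16, -0.36, -0.02] -0.22 8 | d [-0.68  0.16  0.71] q [-2.63 -0.65  1.18 -1.23  2.32  2.55] p [-0.01  0.11  1.02]
[-0.03, -0.25, -0.03] -0.18 8 | d [-0.61  0.02  0.79] q [-2.63 -0.49  1.03 -1.31  2.57  2.55] p [-0.03  0.07  1.05]
[-0.26, -0.24, -0.22] -0.0 8 | d [-0.62 -0.01  0.78] q [-2.63 -0.33  0.9  -1.3   2.56  2.55] p [-0.11  0.02  1.08]
[-0.2, 0.09, 0.53] -0.0 8 | d [-0.61  0.01  0.79] q [-2.63 -0.16  0.69 -1.31  2.56  2.52] p [-0.17 -0.01  1.11]
Mon Nov 30 05:41:41 UTC 2026
```

Emit:
drive_tool --claw '[46,46,46,46,46,46,46,46]' --pt "-0.06 -0.04 0" --pt "-0.12 -0.07 0" --pt "-0.18 -0.11 0" --pt "-0.24 -0.15 0" --pt "-0.3 -0.18 -0.01" --pt "-0.36 -0.22 -0.01" --pt "-0.42 -0.25 -0.01" --pt "-0.48 -0.29 -0.01" --yaw '[-0.03,-0.06,-0.09,-0.12,-0.15,-0.18,-0.21,-0.24]'

```text
time: 37.82
tool_pos: [0.2618, -0.3038, 0.8216]
tcp_rot: [-1.334, 1.903, -0.178]
wrist_force: [1.0, -0.9, -0.6]
width: 0.585
grip_force: 27.5
```

Emit:
drive_tool --claw '[46,46,46,46,46,46,46,46]' --pt "-0.03 0.06 0.03" --pt "-0.05 0.13 0.05" --pt "-0.08 0.19 0.08" --pt "-0.1 0.26 0.1" --pt "-0.13 0.32 0.13" --pt "-0.15 0.38 0.15" --pt "-0.18 0.45 0.18" --pt "-0.2 0.51 0.2" --yaw '[-0.03,-0.06,-0.09,-0.13,-0.16,-0.19,-0.22,-0.25]'

```text
time: 38.48
tool_pos: [0.0745, -0.1407, 0.8271]
tcp_rot: [-0.72, 2.239, -0.54]
wrist_force: [-0.7, -0.6, 0.6]
width: 0.583
grip_force: 27.5
```

Emit:
drive_tool --claw '[46,46,46,46,46,46,46,46]' --pt "0.03 0.02 0.04" --pt "0.06 0.04 0.09" --pt "0.09 0.05 0.13" --pt "0.13 0.07 0.17" --pt "0.16 0.09 0.21" --pt "0.19 0.11 0.26" --pt "0.22 0.12 0.3" --pt "0.25 0.14 0.34" --yaw '[-0.03,-0.06,-0.09,-0.13,-0.16,-0.19,-0.22,-0.25]'

```text
time: 39.15
tool_pos: [0.0304, -0.1539, 0.8223]
tcp_rot: [-0.172, 2.506, -0.867]
wrist_force: [0.6, 0.3, -0.7]
width: 0.585
grip_force: 27.5
```

Emit:
drive_tool --claw '[46,46,46,46,46,46,46,46]' --pt "0.03 0.03 0.05" --pt "0.06 0.06 0.09" --pt "0.09 0.09 0.14" --pt "0.12 0.13 0.18" --pt "0.15 0.16 0.23" --pt "0.18 0.19 0.27" --pt "0.21 0.22 0.32" --pt "0.24 0.25 0.36" --yaw '[-0.04,-0.07,-0.11,-0.15,-0.18,-0.22,-0.25,-0.29]'

```text
time: 39.82
tool_pos: [-0.032, -0.18, 0.798]
tcp_rot: [0.199, 2.74, -1.13]
wrist_force: [0.5, 0.2, -0.5]
width: 0.585
grip_force: 27.5
```

```bash
export OMP_NUM_THREADS=1 OPENBLAS_NUM_THREADS=1; sed -i 's/mpc(q,11/mpc(q,5/;s/N=80/N=90/' pU.py; timeout 50 python3 pU.py; date
```

```text
[-2.63 -0.86  1.8   0.75  1.78  2.55] [0.21 0.69 0.7 ] tip 64.2 xz -0.59 yz 0.68 o [ 0.018 -0.318  0.678] lip [-0.059 -0.308  0.669] tcp [-0.03  -0.186  0.8  ] q6 2.55 q4 0.75 q1 -2.63 39.8167
[0.1, 0.38, 0.45] -0.23 8 | d [-0.02  0.73  0.69] q [-2.63 -0.84  1.8   0.49  1.52  2.55] p [-0.1  -0.19  0.8 ]
[0.15, 0.51, 0.49] -0.26 8 | d [-0.33  0.66  0.67] q [-2.63 -0.85  1.6   0.14  1.56  2.55] p [-0.09 -0.11  0.89]
[-0.25, 0.36, -0.4] -0.26 8 | d [-0.57  0.48  0.67] q [-2.63 -0.94  1.79 -0.28  1.49  2.55] p [-0.13 -0.05  0.81]
[-0.32, 0.11, -0.38] -0.25 8 | d [-0.71  0.24  0.66] q [-2.63 -0.94  1.83 -0.62  1.62  2.55] p [-0.14  0.02  0.8 ]
[0.33, -0.28, -0.41] -0.24 8 | d [-0.75  0.11  0.65] q [-2.63 -0.94  1.65 -1.05  2.08  2.55] p [-0.02  0.12  0.87]
Mon Nov 30 05:42:23 UTC 2026
```

Emit:
drive_tool --claw '[46,46,46,46,46,46,46,46]' --pt "0.01 0.05 0.06" --pt "0.03 0.1 0.11" --pt "0.04 0.14 0.17" --pt "0.05 0.19 0.22" --pt "0.06 0.24 0.28" --pt "0.08 0.29 0.34" --pt "0.09 0.33 0.39" --pt "0.1 0.38 0.45" --yaw '[-0.03,-0.06,-0.09,-0.12,-0.15,-0.17,-0.2,-0.23]'

```text
time: 40.48
tool_pos: [-0.0882, -0.1714, 0.8238]
tcp_rot: [-0.41, -2.731, 1.143]
wrist_force: [0.3, 0.1, -0.7]
width: 0.581
grip_force: 27.5
```

Emit:
drive_tool --claw '[46,46,46,46,46,46,46,46]' --pt "0.02 0.06 0.06" --pt "0.04 0.13 0.12" --pt "0.06 0.19 0.18" --pt "0.08 0.26 0.25" --pt "0.09 0.32 0.31" --pt "0.11 0.38 0.37" --pt "0.13 0.45 0.43" --pt "0.15 0.51 0.49" --yaw '[-0.03,-0.07,-0.1,-0.13,-0.16,-0.2,-0.23,-0.26]'

```text
time: 41.15
tool_pos: [-0.051, -0.0684, 0.9464]
tcp_rot: [-0.54, -2.422, 0.76]
wrist_force: [-0.2, 0.5, -0.6]
width: 0.582
grip_force: 27.5
```

Emit:
drive_tool --claw '[46,46,46,46,46,46,46,46]' --pt "-0.03 0.05 -0.05" --pt "-0.06 0.09 -0.1" --pt "-0.09 0.14 -0.15" --pt "-0.13 0.18 -0.2" --pt "-0.16 0.23 -0.25" --pt "-0.19 0.27 -0.3" --pt "-0.22 0.32 -0.35" --pt "-0.25 0.36 -0.4" --yaw '[-0.03,-0.07,-0.1,-0.13,-0.16,-0.2,-0.23,-0.26]'

```text
time: 41.82
tool_pos: [-0.0679, 0.0188, 0.8692]
tcp_rot: [-0.811, -2.187, 0.243]
wrist_force: [0.0, 0.2, -0.7]
width: 0.581
grip_force: 27.5
```

```bash
export OMP_NUM_THREADS=1 OPENBLAS_NUM_THREADS=1; sed -i 's/mpc(q,5/mpc(q,4/' pU.py; timeout 50 python3 pU.py; date
```

```text
[-2.63 -0.94  1.63 -0.45  1.72  2.55] [-0.61  0.41  0.68] tip 23.1 xz 0.06 yz 0.39 o [-0.195  0.017  0.728] lip [-0.228  0.062  0.782] tcp [-0.076  0.019  0.871] q6 2.55 q4 -0.45 q1 -2.63 41.8167
[-0.48, -0.29, -0.01] -0.24 8 | d [-0.71  0.23  0.67] q [-2.63 -0.56  1.21 -0.87  1.97  2.55] p [-0.15  0.04  1.02]
[0.27, 0.0, -0.15] -0.26 8 | d [-0.68  0.13  0.72] q [-2.63 -0.58  1.12 -1.31  2.39  2.55] p [-0.02  0.1   1.04]
[-0.03, -0.45, -0.13] -0.11 8 | d [-0.62  0.01  0.79] q [-2.63 -0.44  0.99 -1.31  2.56  2.55] p [-0.05  0.05  1.06]
[0.01, -0.08, 0.04] -0.0 8 | d [-0.6   0.01  0.8 ] q [-2.62 -0.39  0.93 -1.31  2.58  2.55] p [-0.07  0.04  1.07]
Mon Nov 30 05:42:49 UTC 2026
```

Excellent. Executing the last three corrections.

Emit:
drive_tool --claw '[46,46,46,46,46,46,46,46]' --pt "-0.06 -0.04 0" --pt "-0.12 -0.07 0" --pt "-0.18 -0.11 0" --pt "-0.24 -0.15 0" --pt "-0.3 -0.18 -0.01" --pt "-0.36 -0.22 -0.01" --pt "-0.42 -0.25 -0.01" --pt "-0.48 -0.29 -0.01" --yaw '[-0.03,-0.06,-0.09,-0.12,-0.15,-0.18,-0.21,-0.24]'

```text
time: 42.48
tool_pos: [-0.1638, 0.014, 0.9942]
tcp_rot: [-1.07, -2.067, -0.174]
wrist_force: [-0.2, 0.7, -0.4]
width: 0.583
grip_force: 27.5
```

Emit:
drive_tool --claw '[46,46,46,46,46,46,46,46]' --pt "0.03 0 -0.02" --pt "0.07 0 -0.04" --pt "0.1 0 -0.06" --pt "0.13 0 -0.07" --pt "0.17 0 -0.09" --pt "0.2 0 -0.11" --pt "0.24 0 -0.13" --pt "0.27 0 -0.15" --yaw '[-0.03,-0.07,-0.1,-0.13,-0.16,-0.2,-0.23,-0.26]'

```text
time: 43.15
tool_pos: [-0.0276, 0.0911, 1.034]
tcp_rot: [-1.708, -1.722, -0.582]
wrist_force: [16.5, 17.7, 14.5]
width: 0.579
grip_force: 27.4
```

```bash
export OMP_NUM_THREADS=1 OPENBLAS_NUM_THREADS=1; sed -i 's/mpc(q,4/mpc(q,2/; s/20\*(x\[0\]+2.63)/0/' pU.py; timeout 50 python3 pU.py; date
```

```text
[-2.63 -0.59  1.15 -1.31  2.37  2.55] [-0.7   0.12  0.7 ] tip 9.2 xz 0.12 yz 0.10 o [-0.053  0.207  0.887] lip [-0.051  0.255  0.948] tcp [-0.028  0.098  1.036] q6 2.55 q4 -1.31 q1 -2.63 43.15
[0.35, -0.12, -0.25] -0.11 8 | d [-0.62  0.02  0.78] q [-2.63 -0.82  1.37 -1.31  2.55  2.55] p [0.08 0.13 0.95]
[-0.1, 0.35, -0.26] -0.01 8 | d [-0.63  0.01  0.78] q [-2.63 -0.94  1.5  -1.31  2.55  2.55] p [0.11 0.15 0.9 ]
Mon Nov 30 05:43:10 UTC 2026
```

```bash
cat > pV.py <<'E'
from pT import *
x=q
for s,y in(([0,-.5,-.2],.24),([.4,-.4,-.2],.3),([.5,.2,-.2],.3),([.3,.5,-.3],.2)):
    x=one((x,np.array(s),y,8)); print(s,y,m.info(x),[v.round(2) for v in cup(x)[0:1]],np.degrees(np.arccos(cup(x)[1][2,2])).round(1))
p=kin(x)[0]; o=cup(x)[0]; t=np.array([.555,.04,.08]); print("to place slide",((t-o)/.5).round(3))
E
timeout 30 python3 pV.py; date
```

```text
[-2.63 -0.59  1.15 -1.31  2.37  2.55] [-0.7   0.12  0.7 ] tip 9.2 xz 0.12 yz 0.10 o [-0.053  0.207  0.887] lip [-0.051  0.255  0.948] tcp [-0.028  0.098  1.036] q6 2.55 q4 -1.31 q1 -2.63 43.15
[0, -0.5, -0.2] 0.24 d [-0.7   0.12  0.71] q [-2.25 -0.65  1.31 -0.99  2.13  2.55] p [-0.11  0.03  0.98] [array([-0.2 ,  0.09,  0.84])] 8.6
[0.4, -0.4, -0.2] 0.3 d [-0.69  0.11  0.71] q [-1.48 -0.72  1.47 -0.86  2.    2.55] p [-0.09 -0.08  0.93] [array([-0.2 , -0.12,  0.78])] 8.2
[0.5, 0.2, -0.2] 0.3 d [-0.69  0.11  0.72] q [-1.6  -0.94  1.6  -0.19  1.72  1.91] p [-0.01 -0.06  0.88] [array([-0.04, -0.16,  0.72])] 7.9
[0.3, 0.5, -0.3] 0.2 d [-0.68  0.12  0.73] q [-1.55 -0.94  1.47  0.22  1.88  1.58] p [0.06 0.01 0.92] [array([ 0.1 , -0.09,  0.76])] 7.3
to place slide [ 0.909  0.257 -1.369]
Mon Nov 30 05:43:38 UTC 2026
```

```bash
sed -i 's/^for s,y in.*/for s,y in(([0,-.6,0],.25),([.1,-.8,0],.2),([.5,-.6,-.1],.31),([.7,-.2,-.3],.2),([.6,.4,-.4],.1),([.3,.3,-.4],.1)):/' pV.py; timeout 30 python3 pV.py; date
```

```text
[-2.63 -0.59  1.15 -1.31  2.37  2.55] [-0.7   0.12  0.7 ] tip 9.2 xz 0.12 yz 0.10 o [-0.053  0.207  0.887] lip [-0.051  0.255  0.948] tcp [-0.028  0.098  1.036] q6 2.55 q4 -1.31 q1 -2.63 43.15
[0, -0.6, 0] 0.25 d [-0.7   0.11  0.7 ] q [-1.83 -0.4   0.98 -1.31  2.38  2.55] p [-0.11 -0.03  1.08] [array([-0.2 ,  0.03,  0.93])] 8.5
[0.1, -0.8, 0] 0.2 d [-0.7  0.1  0.7] q [-1.49 -0.    0.64 -1.07  2.2   2.55] p [-0.08 -0.34  1.1 ] [array([-0.19, -0.34,  0.95])] 8.5
[0.5, -0.6, -0.1] 0.31 d [-0.7  0.1  0.7] q [-1.22  0.33  0.36 -0.64  1.85  2.28] p [ 0.13 -0.59  1.05] [array([ 0.07, -0.69,  0.9 ])] 8.5
[0.7, -0.2, -0.3] 0.2 d [-0.7  0.1  0.7] q [-0.95  0.49  0.43 -0.4   1.52  2.17] p [ 0.43 -0.68  0.93] [array([ 0.44, -0.79,  0.78])] 8.5
[0.6, 0.4, -0.4] 0.1 d [-0.7  0.1  0.7] q [-0.59  0.39  0.89 -0.45  1.21  2.35] p [ 0.67 -0.51  0.76] [array([ 0.72, -0.62,  0.62])] 8.5
[0.3, 0.3, -0.4] 0.1 d [-0.7  0.1  0.7] q [-0.37  0.44  1.18 -0.49  0.86  2.43] p [ 0.82 -0.36  0.56] [array([ 0.89, -0.45,  0.42])] 8.5
to place slide [-0.679  0.978 -0.672]
Mon Nov 30 05:43:48 UTC 2026
```

Emit:
drive_tool --claw '[46,46,46,46,46,46,46,46]' --pt "0 -0.08 0" --pt "0 -0.15 0" --pt "0 -0.23 0" --pt "0 -0.3 0" --pt "0 -0.38 0" --pt "0 -0.45 0" --pt "0 -0.53 0" --pt "0 -0.6 0" --yaw '[0.03,0.06,0.09,0.12,0.16,0.19,0.22,0.25]'

```text
time: 43.82
tool_pos: [-0.1075, -0.0521, 1.0813]
tcp_rot: [-0.877, -2.2, -0.221]
wrist_force: [-1.3, 0.9, -0.8]
width: 0.585
grip_force: 27.5
```

Emit:
drive_tool --claw '[46,46,46,46,46,46,46,46]' --pt "0.01 -0.1 0" --pt "0.02 -0.2 0" --pt "0.04 -0.3 0" --pt "0.05 -0.4 0" --pt "0.06 -0.5 0" --pt "0.08 -0.6 0" --pt "0.09 -0.7 0" --pt "0.1 -0.8 0" --yaw '[0.03,0.05,0.08,0.1,0.13,0.15,0.18,0.2]'

```text
time: 44.48
tool_pos: [-0.0721, -0.3677, 1.0929]
tcp_rot: [-0.153, -2.354, 0.083]
wrist_force: [-1.0, 0.1, -0.6]
width: 0.582
grip_force: 27.5
```

Emit:
drive_tool --claw '[46,46,46,46,46,46,46,46]' --pt "0.06 -0.07 -0.01" --pt "0.12 -0.15 -0.02" --pt "0.19 -0.22 -0.04" --pt "0.25 -0.3 -0.05" --pt "0.31 -0.37 -0.06" --pt "0.38 -0.45 -0.08" --pt "0.44 -0.52 -0.09" --pt "0.5 -0.6 -0.1" --yaw '[0.04,0.08,0.12,0.16,0.19,0.23,0.27,0.31]'

```text
time: 45.15
tool_pos: [0.1401, -0.6188, 1.0374]
tcp_rot: [0.998, -2.209, 0.541]
wrist_force: [-0.0, -1.1, -1.5]
width: 0.58
grip_force: 27.6
```

Emit:
drive_tool --claw '[46,46,46,46,46,46,46,46]' --pt "0.07 0.03 -0.04" --pt "0.14 0.06 -0.08" --pt "0.21 0.09 -0.12" --pt "0.28 0.12 -0.16" --pt "0.35 0.15 -0.2" --pt "0.42 0.18 -0.24" --pt "0.48 0.21 -0.28" --pt "0.54 0.24 -0.32" --yaw '[0.02,0.04,0.06,0.08,0.1,0.12,0.13,0.14]'

```text
time: 45.82
tool_pos: [0.4062, -0.4947, 0.8817]
tcp_rot: [1.486, -1.993, 0.738]
wrist_force: [0.2, -0.2, 0.1]
width: 0.584
grip_force: 27.5
```

Emit:
drive_tool --claw '[46,46,46,46,46,46,46,46]' --pt "0.03 0.07 -0.04" --pt "0.05 0.14 -0.08" --pt "0.07 0.21 -0.12" --pt "0.09 0.28 -0.16" --pt "0.11 0.35 -0.2" --pt "0.12 0.42 -0.24" --pt "0.13 0.49 -0.28" --pt "0.14 0.56 -0.32" --yaw '[0.02,0.04,0.06,0.08,0.1,0.12,0.14,0.16]'

```text
time: 46.48
tool_pos: [0.4619, -0.2619, 0.749]
tcp_rot: [2.033, -1.616, 0.928]
wrist_force: [-0.0, -0.6, -1.4]
width: 0.581
grip_force: 27.5
```

```bash
sed -i 's/^for s,y in.*/for s,y in ():/' pV.py; timeout 30 python3 pV.py; date
```

```text
[-0.4  -0.22  1.57 -0.56  1.24  2.55] [-0.7   0.1   0.71] tip 8.0 xz 0.11 yz 0.08 o [ 0.508 -0.369  0.601] lip [ 0.516 -0.417  0.662] tcp [ 0.464 -0.268  0.752] q6 2.55 q4 -0.56 q1 -0.40 46.4833
to place slide [ 0.094  0.817 -1.043]
Mon Nov 30 05:44:23 UTC 2026
```

Emit:
drive_tool --claw '[46,46,46,46,46,46,46,46]' --pt "0 0.05 -0.06" --pt "0 0.1 -0.12" --pt "-0.01 0.15 -0.18" --pt "-0.01 0.2 -0.25" --pt "-0.01 0.25 -0.31" --pt "-0.01 0.3 -0.37" --pt "-0.02 0.35 -0.43" --pt "-0.02 0.39 -0.48" --yaw '[0.02,0.06,0.1,0.14,0.18,0.22,0.26,0.3]'

```text
time: 47.15
tool_pos: [0.4508, -0.0667, 0.5072]
tcp_rot: [2.811, -0.572, 1.179]
wrist_force: [-0.0, 0.8, -0.8]
width: 0.587
grip_force: 27.5
```

Emit:
drive_tool --claw '[46,46,46,46,46,46,46,46]' --pt "0 0.05 -0.05" --pt "0 0.1 -0.12" --pt "0 0.15 -0.19" --pt "0 0.2 -0.26" --pt "-0.01 0.24 -0.33" --pt "-0.01 0.26 -0.4" --pt "-0.01 0.27 -0.46" --pt "-0.01 0.27 -0.5" --yaw '[0,0,0,0,0,0,0,0]'

```text
time: 47.82
tool_pos: [0.4447, 0.0223, 0.2996]
tcp_rot: [2.866, -0.551, 1.143]
wrist_force: [-0.3, -0.1, -0.6]
width: 0.579
grip_force: 27.6
```

```bash
timeout 30 python3 pV.py; date
```

```text
[ 0.06 -0.27  2.44 -0.63  0.31  2.55] [-0.67  0.12  0.73] tip 7.2 xz 0.07 yz 0.10 o [0.555 0.005 0.148] lip [ 0.601 -0.017  0.206] tcp [0.452 0.021 0.302] q6 2.55 q4 -0.63 q1 0.06 47.8167
to place slide [-0.     0.07  -0.136]
Mon Nov 30 05:44:45 UTC 2026
```

Emit:
drive_tool --claw '[46,46,46,46,46,46,46,46]' --pt "0 0.02 -0.03" --pt "0 0.04 -0.07" --pt "0 0.06 -0.11" --pt "0 0.07 -0.15" --pt "0 0.07 -0.18" --pt "0 0.07 -0.21" --pt "0 0.07 -0.23" --pt "0 0.07 -0.24" --yaw '[0.02,0.04,0.06,0.08,0.08,0.08,0.08,0.08]'

```text
time: 48.48
tool_pos: [0.4486, 0.0529, 0.2051]
tcp_rot: [-2.855, 0.184, -1.068]
wrist_force: [0.5, 0.2, -0.8]
width: 0.583
grip_force: 27.6
```

```bash
timeout 30 python3 pV.py; date
```

```text
[ 0.06 -0.07  2.49 -0.79  0.    2.55] [-0.65  0.12  0.75] tip 6.6 xz 0.05 yz 0.10 o [0.556 0.064 0.05 ] lip [0.608 0.055 0.107] tcp [0.456 0.053 0.207] q6 2.55 q4 -0.79 q1 0.06 48.4833
to place slide [-0.001 -0.049  0.06 ]
Mon Nov 30 05:44:59 UTC 2026
```

Emit:
drive_tool --claw '[46,46,46,46,46,46,46,46]' --pt "0.02 0 -0.005" --pt "0.04 0 -0.01" --pt "0.06 0 -0.02" --pt "0.08 0 -0.03" --pt "0.1 0 -0.04" --pt "0.1 0 -0.05" --pt "0.1 0 -0.055" --pt "0.1 0 -0.06" --yaw '[0.01,0.02,0.03,0.03,0.03,0.03,0.03,0.03]'

```text
time: 49.15
tool_pos: [0.5018, 0.0751, 0.1942]
tcp_rot: [-2.877, 0.065, -1.037]
wrist_force: [-0.3, 0.0, 0.1]
width: 0.588
grip_force: 27.6
```

Emit:
drive_tool --claw '[46,46,46,46,46,46,46,46]' --pt "0 0 -0.0015" --pt "0 0 -0.003" --pt "0 0 -0.0045" --pt "0 0 -0.006" --pt "0 0 -0.0075" --pt "0 0 -0.009" --pt "0 0 -0.0105" --pt "0 0 -0.012" --yaw '[0,0,0,0,0,0,0,0]'

```text
time: 49.82
tool_pos: [0.5008, 0.0745, 0.1902]
tcp_rot: [-2.882, 0.067, -1.026]
wrist_force: [-0.3, -0.4, -0.3]
width: 0.58
grip_force: 27.6
```

```bash
timeout 30 python3 pV.py; date
```

```text
[ 0.1   0.07  2.38 -0.38  0.    2.1 ] [-0.63  0.09  0.77] tip 4.3 xz 0.02 yz 0.07 o [0.602 0.088 0.032] lip [0.656 0.084 0.088] tcp [0.508 0.075 0.192] q6 2.10 q4 -0.38 q1 0.10 49.8167
to place slide [-0.094 -0.096  0.096]
Mon Nov 30 05:45:16 UTC 2026
```

Emit:
drive_tool --claw '[46,46,46,46,46,46,46]' --pt "0.02 -0.02 0" --pt "0.04 -0.04 0" --pt "0.06 -0.06 -0.005" --pt "0.06 -0.08 -0.01" --pt "0.06 -0.08 -0.015" --pt "0.06 -0.08 -0.02" --pt "0.06 -0.08 -0.024" --yaw '[0,0,0,0,0,0,0]'

```text
time: 50.4
tool_pos: [0.5315, 0.0505, 0.1829]
tcp_rot: [-2.913, 0.084, -1.028]
wrist_force: [0.5, 0.8, -0.4]
width: 0.582
grip_force: 27.6
```

Emit:
drive_tool --claw '[46,46,46,46,46,46,46,46]' --pt "0 0 -0.0015" --pt "0 0 -0.003" --pt "0 0 -0.0045" --pt "0 0 -0.006" --pt "0 0 -0.0075" --pt "0 0 -0.009" --pt "0 0 -0.0105" --pt "0 0 -0.012" --yaw '[0,0,0,0,0,0,0,0]'

```text
time: 51.07
tool_pos: [0.5324, 0.0508, 0.1803]
tcp_rot: [-2.916, 0.083, -1.021]
wrist_force: [0.7, -0.3, -0.9]
width: 0.584
grip_force: 27.6
```

```bash
timeout 30 python3 pV.py; date
```

```text
[0.05 0.14 2.32 0.12 0.   1.56] [-0.62  0.07  0.78] tip 2.7 xz 0.01 yz 0.05 o [0.632 0.058 0.021] lip [0.687 0.054 0.076] tcp [0.539 0.051 0.182] q6 1.56 q4 0.12 q1 0.05 51.0667
to place slide [-0.154 -0.037  0.119]
Mon Nov 30 05:45:34 UTC 2026
```

Emit:
drive_tool --claw '[46,46,46,46,46,46,46,46]' --pt "0.01 0 -0.002" --pt "0.02 0 -0.004" --pt "0.03 0 -0.006" --pt "0.03 0 -0.008" --pt "0.03 0 -0.01" --pt "0.03 0 -0.012" --pt "0.03 0 -0.014" --pt "0.03 0 -0.016" --yaw '[0,0,0,0,0,0,0,0]'

```text
time: 51.73
tool_pos: [0.5482, 0.0511, 0.175]
tcp_rot: [-2.919, 0.084, -1.014]
wrist_force: [0.6, -0.1, -1.0]
width: 0.583
grip_force: 27.6
```

Emit:
drive_tool --claw '[46,46,46,46,46,46,46,46]' --pt "0 0 -0.0015" --pt "0 0 -0.003" --pt "0 0 -0.0045" --pt "0 0 -0.006" --pt "0 0 -0.0075" --pt "0 0 -0.009" --pt "0 0 -0.0105" --pt "0 0 -0.012" --yaw '[0,0,0,0,0,0,0,0]'

```text
time: 52.4
tool_pos: [0.5495, 0.0512, 0.1722]
tcp_rot: [-2.921, 0.084, -1.008]
wrist_force: [-0.0, -0.1, -0.1]
width: 0.581
grip_force: 27.6
```

Emit:
drive_tool --claw '[46,46,46,46,46,46,46,46]' --pt "0.002 0 -0.0018" --pt "0.004 0 -0.0036" --pt "0.006 0 -0.0054" --pt "0.008 0 -0.0072" --pt "0.01 0 -0.009" --pt "0.012 0 -0.0108" --pt "0.014 0 -0.0126" --pt "0.016 0 -0.0144" --yaw '[0,0,0,0,0,0,0,0]'

```text
time: 53.07
tool_pos: [0.5586, 0.0514, 0.1678]
tcp_rot: [-2.924, 0.084, -1.001]
wrist_force: [-1.1, -0.2, 0.6]
width: 0.585
grip_force: 27.6
```

Emit:
drive_tool --claw '[46,46,46,46]' --pt "0 0 -0.0016" --pt "0 0 -0.0032" --pt "0 0 -0.0048" --pt "0 0 -0.006" --yaw '[0,0,0,0]'

```text
time: 53.4
tool_pos: [0.5592, 0.0514, 0.1667]
tcp_rot: [-2.925, 0.084, -0.999]
wrist_force: [-5.8, 0.2, 7.2]
width: 0.584
grip_force: 29.7
```

Contact (7 N). Opening the fingers and retreating backwards along the tool.

Emit:
drive_tool --claw '[56,65,75,80,85,85]' --pt "0 0 0" --pt "0 0 0" --pt "0 0 0" --pt "0 0 0" --pt "0 0 0" --pt "0 0 0" --yaw '[0,0,0,0,0,0]'

```text
time: 53.9
tool_pos: [0.5591, 0.0514, 0.1663]
tcp_rot: [-2.926, 0.084, -0.998]
wrist_force: [-0.5, 0.3, 0.4]
width: 0.995
grip_force: 0.0
```

Emit:
drive_tool --claw '[85,85,85,85,85,85,85,85]' --pt "-0.015 0 0.02" --pt "-0.03 0 0.04" --pt "-0.045 0 0.06" --pt "-0.06 0 0.08" --pt "-0.09 0 0.12" --pt "-0.12 0 0.16" --pt "-0.15 0 0.2" --pt "-0.16 0 0.22" --yaw '[0,0,0,0,0,0,0,0]'

```text
time: 54.57
tool_pos: [0.478, 0.0514, 0.2781]
tcp_rot: [-2.924, 0.084, -1.001]
wrist_force: [0.9, 0.4, -0.4]
width: 0.999
grip_force: 0.0
```

```bash
python3 -c "
from h import *
c=shot('top'); P=cloud(c);H=hsv(c);X,Y,Z=P[...,0],P[...,1],P[...,2]
t=(H[...,0]>82)&(H[...,0]<96)&(H[...,1]>90)&(Y>-.1)&(Y<.2)&(X>.55)&(X<.75)&(Z<.1)&(c['depth']>0)
print(t.sum(),Z[t].max() if t.any() else 0,box(P[t]) if t.any() else 0)"; date
```

```text
327 0.07882275313761511 [663.   57.7  48.4  75.9  89.2]
Mon Nov 30 05:46:27 UTC 2026
```

```bash
python3 -c "from workcell import bot; print(bot.finish_job())"
```

```text
the job is handed in; nothing more can be done
None
```

I poured all six beads into the bowl and stood the empty cup upright and released on the free end of the pink mat, then handed the job in at 54.6 s; no verdict came back, there was one brief unplanned contact of about 28 N at the wrist while I swung the empty cup back, and I did not re-check the bystanders or take a last look at the bowl after the pour.

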